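# Load the glass tube dryer and switch it on

## Task

Lift the dust cover off the tube dryer and lay it flat on the white mat, lined up along it with the grip on top; then stand every capped glass tube lying on the bench upright in the dryer, cap up, one to a cell and right down on the cell floor (any cell; leaning on the cell wall is fine), and when all are in push the dryer's switch fully over to on. The tubes are thin glass: never squeeze one with more than 15 N or ram it against the dryer, and leave the other labware where it is.

Things in the scene. Friction and masses are not known exactly. Their poses are not given: they have to be found in the camera images.
- dryer: Tube dryer, fixed: white base 110 x 360 x 30 mm bearing a row of four open square cells, 40 x 40 mm inside, 70 mm deep, long walls 6 mm, walls between cells 12 mm, floors at z = 30, rims at z = 100 mm, centres at x = 0, y = -140, -88, -36, +16 mm; and a toggle switch on a block 70 x 50 x 25 mm at x = 0, y = 130 mm (lever pivot at z = 52 mm). Origin: centre of the underside, z up, y along the row.
- cover: Dust cover: flat aluminium plate 66 x 222 x 6 mm, 0.16 to 0.26 kg, lying loose over all four cells at the start, long side along its y. Black bar grip on top, centred, 16 mm thick in x, 70 mm long in y, from 6 to 40 mm above the underside. Origin at the centre of the underside, z up.
- mat: White laminate mat on the bench, fixed, 110 x 260 x 3 mm, long side along its y; origin at the centre of its underside, its top 3 mm higher. The cover's resting place.
- switch (a joint): Dryer switch: toggle lever, 0 = off (leans to the dryer's -x), 1.0 rad = fully on (leans to the dryer's +x); upright near 0.5. Stays where it is left; light to push. Starts between 0 and 0.2.
- switch_tip (a point): Free end of the switch lever, the centre of its 26 mm black ball, 80 mm from its pivot; it moves along the dryer's x as the lever swings.
- tube0: Capped thin-walled glass culture tube, may be absent: 170 mm long, 30 mm diameter, 56 to 91 g, round bottom; the last 30 mm is a white six-sided cap, 30 mm across flats, which keeps it from rolling. Origin on the axis at mid length; its x axis points along the tube towards the cap (cap from +55 to +85 mm, round bottom at -85 mm). Lies on the bench at the start, cap roughly towards the robot. Grip force on it must stay under 15 N.
- tube0_bottom (a point): Lowest point of the round bottom of tube0, on its axis.
- tube1: Capped thin-walled glass culture tube, may be absent: 170 mm long, 30 mm diameter, 56 to 91 g, round bottom; the last 30 mm is a white six-sided cap, 30 mm across flats, which keeps it from rolling. Origin on the axis at mid length; its x axis points along the tube towards the cap (cap from +55 to +85 mm, round bottom at -85 mm). Lies on the bench at the start, cap roughly towards the robot. Grip force on it must stay under 15 N.
- tube1_bottom (a point): Lowest point of the round bottom of tube1, on its axis.
- tube2: Capped thin-walled glass culture tube, may be absent: 170 mm long, 30 mm diameter, 56 to 91 g, round bottom; the last 30 mm is a white six-sided cap, 30 mm across flats, which keeps it from rolling. Origin on the axis at mid length; its x axis points along the tube towards the cap (cap from +55 to +85 mm, round bottom at -85 mm). Lies on the bench at the start, cap roughly towards the robot. Grip force on it must stay under 15 N.
- tube2_bottom (a point): Lowest point of the round bottom of tube2, on its axis.
- tube3: Capped thin-walled glass culture tube, may be absent: 170 mm long, 30 mm diameter, 56 to 91 g, round bottom; the last 30 mm is a white six-sided cap, 30 mm across flats, which keeps it from rolling. Origin on the axis at mid length; its x axis points along the tube towards the cap (cap from +55 to +85 mm, round bottom at -85 mm). Lies on the bench at the start, cap roughly towards the robot. Grip force on it must stay under 15 N.
- tube3_bottom (a point): Lowest point of the round bottom of tube3, on its axis.
- flask: Bystander, not part of the job: clear culture flask lying flat, 120 x 78 x 36 mm plus neck and cap; origin at the centre of its underside.
- dishes: Bystander, not part of the job: stack of three round dishes, 90 mm across, 45 mm high; origin at the centre of its underside.
- dish: Bystander, not part of the job: single round dish, 90 mm across, 15 mm high; origin at the centre of its underside.
- carton: Bystander, not part of the job: cardboard carton 100 x 130 x 70 mm; origin at the centre of its underside.
- bottle: Bystander, not part of the job: white bottle, 70 mm across, 160 mm high; origin at the centre of its underside.
- tipbox: Bystander, not part of the job: lidded tip box 120 x 85 x 65 mm; origin at the centre of its underside.
Not all that is in view belongs to the job. Leave any red look-alike of the tube1 alone.

How it is judged:
By the outcome, as a careful person would: the job done as asked, in the order asked, and still so for the second after the job is handed in, with the robot touching nothing.
Of tube0, tube1, tube2, tube3 only 2 to 4 are there at a start; the rules pass over those that are not, and their reading is None.
At some moment in a run one of tube0, tube1, tube2, tube3 may be knocked a few centimetres aside while the robot is not near it.
It also fails if it takes over 210 s, if anything falls off the work surface, if the arm or the gripper's body presses on something with over 40 N, if the wrist force passes 120 N, or if a joint passes its speed limit or range.

## Robot

A 7-joint arm with a two-finger parallel gripper is mounted at the origin on the work surface. World frame = base frame: x ahead of the robot, y to its left, z up, the work surface at z = 0. Lengths are in m, angles in degrees, forces in N, time in s.
With the tool pointing down it reaches from about 0.425 to 0.875 m from the base axis. Payload 4.7 kg.
Tool frame: the origin (TCP) lies midway between the tips of the shut fingers; the grasp point (between the pads) lies 19 mm behind it; y points along the fingers, x is the direction in which the jaws open and shut, and the axes are right-handed (so a half turn about y gives the same grasp; the last joint's range is limited). The gripper opens to 87 mm and grips with 3 to 60 N. Pads are 19 mm wide; open, the fingers measure 117 mm over their backs; the gripper's body (75 mm by 190 mm) begins 51 mm behind the grasp point.
Start: joints at [-72.989, 18.392, -4.016, 83.108, 1.295, 78.541, -3.26], TCP at [0.181, 0.624, 0.223] pointing down, gripper open.
Joint ranges: [-163.93, 163.93], [-17.29, 119.83], [-79.2, 71.16], [3.27, 140.29], [-89.18, 269.18], [5.43, 117.66], [-154.24, 154.24]. Speed limits (degrees/s): [147.25, 147.25, 180, 180, 180, 180, 180].

## Interface

Orientations are given as [roll, pitch, yaw] about the fixed x, y, z axes, in that order (R = Rz(yaw) Ry(pitch) Rx(roll)).
In Python, from cell import env gives the robot as it stands.
- The arm moves only by the tool carry_out, never from a script. Its argument "targets" is a list of rows, each a list of 2 entries, a list of its own where there are three numbers: the shift along the tool's x, y, z in mm, then the turn, a rotation vector about the tool's x, y, z in degrees. A call has 1 to 12 rows; each row shifts and turns the commanded pose from where the row before left it, along the tool's axes as they then stand; what a row does not reach is not made up. A row lasts 1/10 s, in which the tool goes at most 50 mm and 8.59 degrees, less where a joint would pass 70% of its speed; a pose out of reach is approached as far as the arm can. A call with a gripper value outside its range is refused whole. "jaw" is the opening, from 0 (shut) to 1 (fully open), set as the call begins (left out, the last holds). The fingers move at their own pace and stop on an object; "squeeze" is the grip in N (left out, the last holds). Time passes only in rows, so rows that do not move let the fingers close. It gives the time, the measured TCP pose, the force and the opening at its end, in the units of the state.
- env.get_obs(): the state, without advancing time (a new reading comes with each control period).
- env.read_camera(name): name is "side" or "top" or "wrist"; returns the picture (384x512x3 uint8, red, green, blue); there is no depth.
- env.get_calibration(name): a dict with "fx", "fy", "cx", "cy" (pixels), "R" (3x3) and "t" (3): a world point X has camera coordinates R X + t; the wrist camera has in their place "hand_eye" (4x4, takes a point from camera to tool coordinates, whose origin is the TCP and whose axes are the tool frame's). Camera axes: x right, y down, z forward; pixel columns grow to the right and rows downward; lengths in m; the calibration is good to about 2 mm. A picture is of the moment at which its call begins: read the wrist's pose just before it. get_calibration takes no time and is no camera call.
- env.sign_off(): hands the job in, once; it reports no verdict.
Trained networks look in the newest picture that a camera, given by its name, has taken for a name from the list of things; names that differ only in an ending like _2 or _b are one class to them, and where a whole thing is asked for, a point or a joint stands for the part that bears it (a point fixed in the world has none). Each returns a list of dicts, best first, with "p" (0 to 1); they miss things now and then, are a little off and sometimes report something else, mostly with a low value. They report only what shows in the picture. A call takes as long as a camera call. They do not tell look-alikes from the thing itself.
- env.outline_of(camera, label): "mask" (384x512 bool, what is visible of it) and "xy" ([column, row] in pixels, amid what is visible of it).
The state is a dict: "time_s": time; "qpos": joint angles; "joint_velocities": joint speeds; "effort": joint torques, N m; "tool_pos": TCP position; "tool_rot": TCP orientation; "force": force on the tool from outside, world axes, zero at the start; "wrist_torque": the same for the moment, N m; "grip_width": finger opening in m.
Only numpy, scipy, OpenCV 4.12 (cv2) and the standard library are available. Lean on these libraries where they do the work, as an engineer would, in place of code of your own. Each camera call takes 0.05 s, during which the arm holds its last target.

## Working session

There is one attempt and no reset: what is moved stays moved. The work goes in short steps, Python scripts to look and compute and a tool call to move; the robot and the scene stay as the last step left them, time stands still between calls to the robot, and variables do not carry over. Pictures are saved under pics/ and viewed, and the job is handed in when it is done.

Besides the shell and the picture viewer there is one more tool, called after "Request:" by a JSON object that holds its "method" and its "body". carry_out: Moves the arm, as the interface text tells. Its arguments: {"type":"object","properties":{"targets":{"type":"array","items":{"type":"array"}},"jaw":{"type":"number"},"squeeze":{"type":"number"}},"required":["targets"]}

```bash
ls -la; mkdir -p pics; cat > h.py <<'E'
from cell import env
import numpy as np, cv2
from scipy.spatial.transform import Rotation as Rt
def save(im,name,s=1.5):
    im=cv2.cvtColor(im,cv2.COLOR_RGB2BGR)
    cv2.imwrite('pics/'+name,cv2.resize(im,None,fx=s,fy=s,interpolation=cv2.INTER_CUBIC))
def K(c): return np.array([[c['fx'],0,c['cx']],[0,c['fy'],c['cy']],[0,0,1]])
def tool():
    o=env.get_obs(); return np.array(o['tool_pos']),Rt.from_euler('xyz',o['tool_rot'],degrees=True).as_matrix()
def cam(name):
    c=env.get_calibration(name)
    if name=='wrist':
        p,R=tool(); H=np.array(c['hand_eye']); Rc=R@H[:3,:3]; o=R@H[:3,3]+p
        return c,Rc,o
    R=np.array(c['R']);t=np.array(c['t']); return c,R.T,-R.T@t
def px2w(cm,uv,z):
    c,Rc,o=cm
    uv=np.atleast_2d(uv).astype(float)
    d=np.c_[(uv[:,0]-c['cx'])/c['fx'],(uv[:,1]-c['cy'])/c['fy'],np.ones(len(uv))]@Rc.T
    return o+d*((z-o[2])/d[:,2])[:,None]
def w2px(cm,X):
    c,Rc,o=cm
    q=(np.atleast_2d(X)-o)@Rc
    return np.c_[c['fx']*q[:,0]/q[:,2]+c['cx'],c['fy']*q[:,1]/q[:,2]+c['cy']]
E
python3 - <<'E'
from h import *
print(env.get_obs())
for n in ['top','side','wrist']:
    print(n,env.get_calibration(n)); save(env.read_camera(n),n+'0.png')
E
```

```text
total 12
drwxr-xr-x  3 agent agent 4096 Dec  6 00:24 .
drwxr-xr-x 23 root  root  4096 Dec  6 00:24 ..
drwxr-xr-x  2 agent agent 4096 Dec  6 00:24 pics
{'time_s': 0.0, 'qpos': array([-72.98906897,  18.43789867,  -4.0144286 ,  83.17572976,
         1.29474895,  78.53804881,  -3.2604568 ]), 'joint_velocities': array([ 0.00293425, -0.03438661, -0.03447602,  0.0307645 ,  0.00849689,
       -0.01805893,  0.03369585]), 'effort': array([-4.07760558e-05, -4.91279840e+01, -4.03664242e-01, -3.12541115e+01,
       -6.38305605e-02,  4.35285643e-02,  2.05840374e-04]), 'tool_pos': array([0.18128442, 0.62364275, 0.22146724]), 'tool_rot': array([-90.00577138,   0.10645574,  73.79727798]), 'force': array([-1.18430643, -0.12372192, -0.12955716]), 'wrist_torque': array([-0.05315936,  0.00073103,  0.04259212]), 'grip_width': 0.08731719584870146}
top {'fx': 463.8472886411207, 'fy': 463.8472886411207, 'cx': 263.2809216566951, 'cy': 193.63773269144934, 'R': array([[-0.0279069 , -0.99959802, -0.00499992],
       [-0.99580696,  0.02823629, -0.08701265],
       [ 0.08711885,  0.0025507 , -0.99619466]]), 't': array([0.00467296, 0.5935325 , 1.66035297])}
side {'fx': 418.8817482257849, 'fy': 418.8817482257849, 'cx': 244.30008906637798, 'cy': 189.66697334022373, 'R': array([[ 0.68061132,  0.73264275,  0.00168453],
       [ 0.42286809, -0.39095681, -0.8175178 ],
       [-0.59828991,  0.5571242 , -0.57590086]]), 't': array([-0.37308939, -0.17141717,  2.11278747])}
wrist {'fx': 305.52932537127407, 'fy': 305.52932537127407, 'cx': 258.9031022400173, 'cy': 193.53409926852467, 'hand_eye': array([[ 9.99999967e-01, -4.33256993e-06, -2.57056537e-04,
         7.72080626e-04],
       [ 2.45378507e-04, -2.82293409e-01,  9.59328083e-01,
        -1.61441939e-01],
       [-7.67217220e-05, -9.59328114e-01, -2.82293399e-01,
         7.72132758e-02],
       [ 0.00000000e+00,  0.00000000e+00,  0.00000000e+00,
         1.00000000e+00]])}
```

View pics/top0.png

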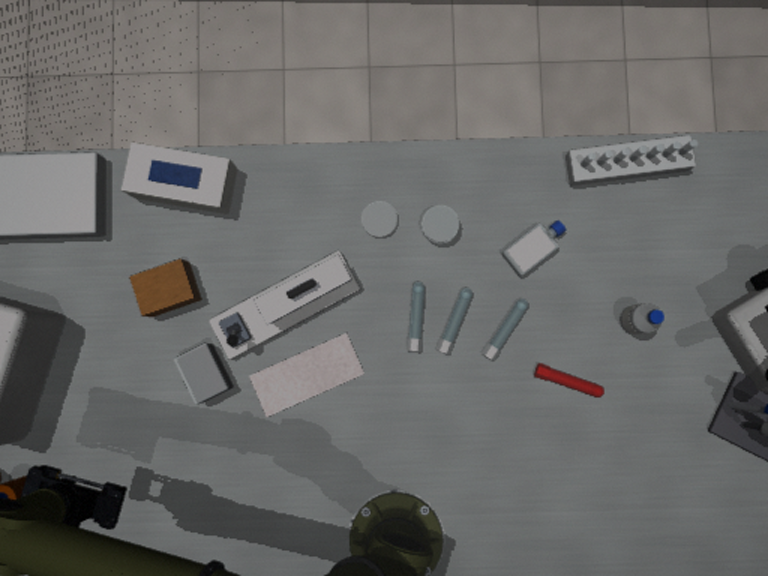

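View pics/side0.png

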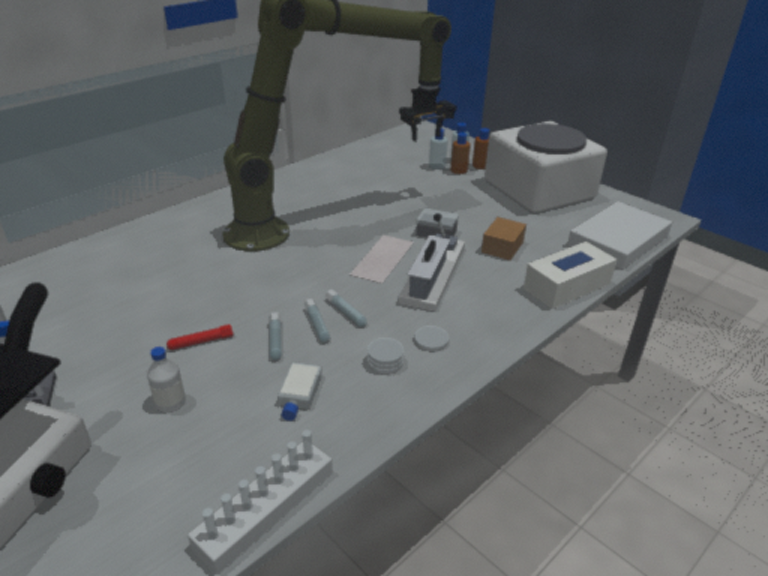

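View pics/wrist0.png

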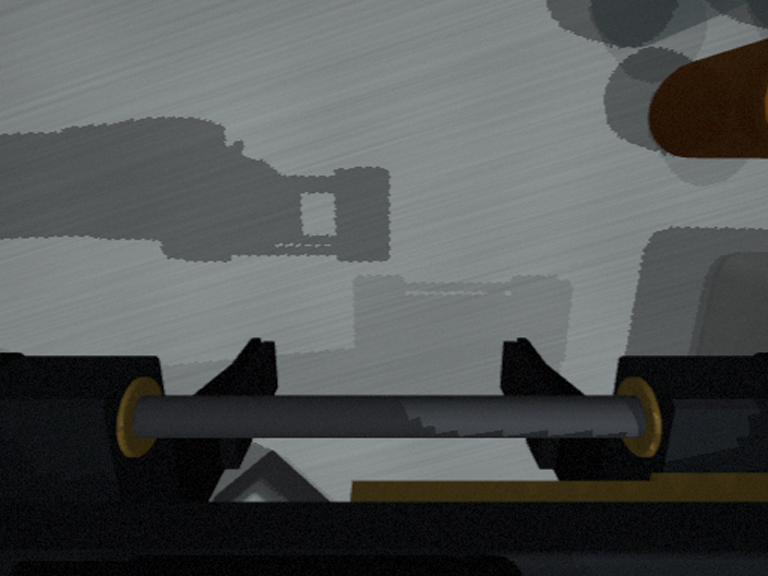

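```bash
cat > seg.py <<'E'
from h import *
import sys
def seg(camn,labels,out=None):
    im=env.read_camera(camn); cm=cam(camn); vis=im.copy(); R={}
    rng=np.random.default_rng(1)
    for l in labels:
        r=env.outline_of(camn,l); R[l]=r
        for k,d in enumerate(r[:5]):
            m=np.array(d['mask']); col=rng.integers(60,255,3)
            if m.sum()<10: continue
            rc=cv2.minAreaRect(np.argwhere(m)[:,::-1].astype(np.float32))
            print(l,k,round(d['p'],2),np.round(d['xy'],1),m.sum(),[np.round(x,1) for x in rc])
            if d['p']>.3:
                c,_=cv2.findContours(m.astype(np.uint8),0,1); cv2.drawContours(vis,c,-1,col.tolist(),1)
    if out: save(vis,out)
    return im,cm,R
E
python3 - <<'E'
from seg import *
import pickle
for c in ['top','side']:
    x=seg(c,['dryer','cover','mat','tube0','switch_tip'],c+'1.png'); pickle.dump((x[0],x[2]),open(c+'1.pkl','wb'))
E
```

```text
dryer 0 0.95 [171.9 214.3] 1691 [array([189.2, 203.3]), array([30.7, 99.2]), np.float64(61.5)]
cover 0 0.85 [198.1 195.3] 1222 [array([201.5, 192.4]), array([19.5, 64.6]), np.float64(61.6)]
cover 1 0.55 [155.6 223.1] 44 [array([155. , 225.5]), array([6.4, 7.8]), np.float64(45.0)]
mat 0 0.57 [203.1 252. ] 2222 [array([204.6, 249.5]), array([31.8, 72.8]), np.float64(65.2)]
tube0 0 0.68 [330.7 219.3] 284 [array([337. , 218.5]), array([ 7.2, 44.1]), np.float64(33.7)]
tube0 1 0.65 [201.8 250.5] 2101 [array([204.3, 249.4]), array([30.6, 71.1]), np.float64(66.0)]
tube0 2 0.63 [304. 213.] 380 [array([303.1, 213.2]), array([ 9.3, 45.9]), np.float64(21.8)]
tube0 3 0.56 [377.8 255.5] 335 [array([379.2, 253.4]), array([46.8,  8.3]), np.float64(19.3)]
switch_tip 0 0.43 [156.1 225.6] 52 [array([155.3, 226. ]), array([6.7, 8.7]), np.float64(38.7)]
switch_tip 1 0.33 [277.4 213.2] 405 [array([277.5, 210.7]), array([ 9.8, 45.7]), np.float64(6.3)]
dryer 0 0.83 [289.6 186. ] 954 [array([289.3, 176.8]), array([27.1, 65.4]), np.float64(24.8)]
cover 0 0.73 [286.8 171.1] 381 [array([285.5, 171.5]), array([13.4, 31.1]), np.float64(27.9)]
mat 0 0.85 [254.4 174. ] 735 [array([254.8, 172.7]), array([21.2, 43.1]), np.float64(41.8)]
mat 1 0.6 [110.4 253.7] 761 [array([109.5, 252.3]), array([43.9, 21.5]), np.float64(77.0)]
tube0 0 0.85 [130.3 224.3] 306 [array([133.1, 224.7]), array([ 7.5, 43.9]), np.float64(76.4)]
tube0 1 0.78 [183.  223.5] 249 [array([183. , 223.5]), array([31.,  8.]), np.float64(90.0)]
tube0 2 0.73 [211.3 213.3] 196 [array([211.1, 213.3]), array([29.2,  7. ]), np.float64(67.4)]
tube0 3 0.51 [231.7 204.8] 238 [array([230.6, 205. ]), array([33.4,  7.3]), np.float64(40.1)]
```

```bash
python3 - <<'E'
from h import *
import pickle
from scipy.optimize import minimize
im,R=pickle.load(open('top1.pkl','rb')); cm=cam('top')
def pa(l,k,z):
    m=np.array(R[l][k]['mask']); pts=np.argwhere(m)[:,::-1]
    n,lab,st,_=cv2.connectedComponentsWithStats(m.astype(np.uint8)); pts=np.argwhere(lab==1+np.argmax(st[1:,4]))[:,::-1]
    w=px2w(cm,pts,z)[:,:2]; 
    rc=cv2.minAreaRect((w*1000).astype(np.float32)); e=np.linalg.eigh(np.cov(w.T))[1][:,1]
    print(l,k,np.round(w.mean(0),3),'rect',[np.round(x,1) for x in rc],'axis deg',round(np.degrees(np.arctan2(e[1],e[0])),1))
pa('cover',0,.106);pa('cover',0,.1);pa('mat',0,.003);pa('dryer',0,.03)
for k in (0,2,3): pa('tube0',k,.015)
pa('switch_tip',1,.015); pa('switch_tip',0,.1); pa('cover',1,.12)
v=cv2.resize(cv2.cvtColor(im,4)[150:290,130:270],None,fx=5,fy=5,interpolation=cv2.INTER_CUBIC); cv2.imwrite('pics/c1.png',v[:,:])
E
```

```text
cover 0 [0.596 0.202] rect [array([596.9, 201.2]), array([ 68. , 222.8]), np.float64(27.0)] axis deg 116.6
cover 0 [0.596 0.203] rect [array([597.5, 202. ]), array([ 68.3, 223.7]), np.float64(27.0)] axis deg 116.6
mat 0 [0.397 0.208] rect [array([397.4, 207.4]), array([115.9, 264.1]), np.float64(23.2)] axis deg 112.9
dryer 0 [0.531 0.299] rect [array([565.5, 256.4]), array([111.1, 356.3]), np.float64(26.8)] axis deg 107.3
tube0 0 [ 0.494 -0.276] rect [array([ 496.2, -277.7]), array([ 26. , 161.3]), np.float64(54.2)] axis deg 144.3
tube0 2 [ 0.516 -0.154] rect [array([ 519.2, -155.3]), array([ 33.6, 167.5]), np.float64(66.3)] axis deg 155.8
tube0 3 [ 0.367 -0.42 ] rect [array([ 366.1, -424.6]), array([167.6,  29.9]), np.float64(69.1)] axis deg 68.8
switch_tip 1 [ 0.526 -0.061] rect [array([530.7, -62.3]), array([ 35.8, 166.9]), np.float64(81.9)] axis deg 173.0
switch_tip 0 [0.485 0.366] rect [array([485.2, 364.2]), array([23.4, 29.9]), np.float64(50.4)] axis deg 166.7
cover 1 [0.486 0.362] rect [array([486.5, 360.5]), array([21.9, 26.3]), np.float64(43.9)] axis deg 161.7
```

View pics/c1.png

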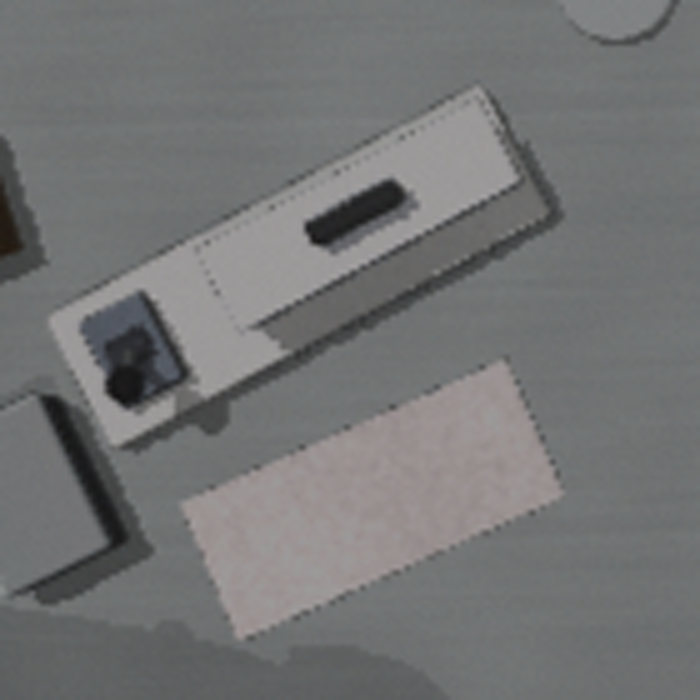

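View pics/top1.png

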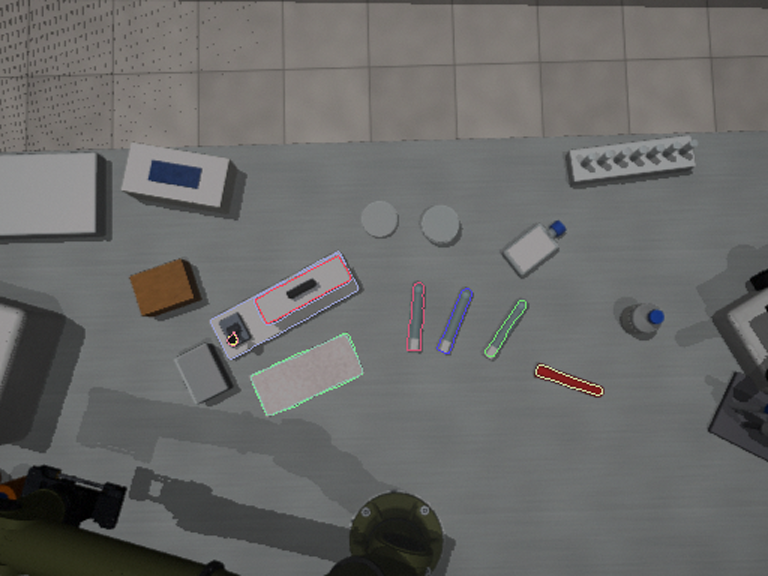

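```bash
cat > plan.py <<'E'
from h import *
import json
def Rd(yaw,tilt=0,tdir=None):
    """tool down with x at yaw; then tilt deg rotating approach about tool x (positive: approach turns toward +toolz... )"""
    return (Rt.from_euler('xyz',[-90,0,yaw],degrees=True)*Rt.from_euler('x',tilt,degrees=True)).as_matrix()
def clean(v): 
    return [int(a) if a==int(a) else float(a) for a in np.round(v,1)]
def plan(wps,start=None,step=45,astep=8,rp=1.0,ra=0.5,show=True,fast=None):
    """wps: list of (pos,R) or (pos,R,step)"""
    if start is None: p,R=tool()
    else: p,R=start
    rows=[]
    for w in wps:
        P,Q=np.array(w[0],float),w[1]; st=w[2] if len(w)>2 else step
        p0,R0=p.copy(),R.copy(); rv=Rt.from_matrix(R0.T@Q).as_rotvec()
        n=int(max(1,np.ceil(np.linalg.norm(P-p0)/st*1000),np.ceil(np.degrees(np.linalg.norm(rv))/astep)))
        for i in range(1,n+1):
            pt=p0+(P-p0)*i/n; Rt_=R0@Rt.from_rotvec(rv*i/n).as_matrix()
            d=np.round(R.T@(pt-p)*1000/rp)*rp; a=np.round(np.degrees(Rt.from_matrix(R.T@Rt_).as_rotvec())/ra)*ra
            rows.append([clean(d),clean(a)])
            p=p+R@d/1000; R=R@Rt.from_rotvec(np.radians(a)).as_matrix()
    for i in range(0,len(rows),12): print(json.dumps(rows[i:i+12]).replace(' ',''))
    print('end',np.round(p,4),np.round(Rt.from_matrix(R).as_euler('xyz',degrees=True),1),len(rows))
    return p,R
E
python3 - <<'E'
from plan import *
plan([((.40,.42,.30),Rd(45)),((.597,.2015,.34),Rd(26.9))])
E
```

```text
[[[-19,-11,-38],[0,4,0]],[[-17,-11,-40],[0,4,0]],[[-14,-11,-40],[0,4.5,0]],[[-10,-11,-41],[0,4,0]],[[-8,-11,-42],[0,4,0]],[[-5,-11,-43],[0,4,0]],[[-1,-11,-43],[0,4.5,0]],[[-2,-6,-42],[0,2.5,0]],[[0,-6,-42],[0,2.5,0]],[[1,-5,-42],[0,2.5,0]],[[4,-6,-42],[0,2.5,0]],[[5,-6,-41],[0,3,0]]]
[[[7,-6,-42],[0,2.5,0]],[[9,-5,-41],[0,2.5,0]]]
end [0.5968 0.2009 0.3396] [-90.   -0.   26.8] 14
```

Request:
{"method": "carry_out", "body": {"targets": [[[-19, -11, -38], [0, 4, 0]], [[-17, -11, -40], [0, 4, 0]], [[-14, -11, -40], [0, 4.5, 0]], [[-10, -11, -41], [0, 4, 0]], [[-8, -11, -42], [0, 4, 0]], [[-5, -11, -43], [0, 4, 0]], [[-1, -11, -43], [0, 4.5, 0]], [[-2, -6, -42], [0, 2.5, 0]], [[0, -6, -42], [0, 2.5, 0]], [[1, -5, -42], [0, 2.5, 0]], [[4, -6, -42], [0, 2.5, 0]], [[5, -6, -41], [0, 3, 0]]], "jaw": 1}}

```text
time_s: 1.95
tool_pos: [0.5418, 0.2629, 0.3291]
tool_rot: [-90.0, -0.0, 31.7]
force: [0.6, 0.8, 0.5]
grip_width: 0.0868
```

Request:
{"method": "carry_out", "body": {"targets": [[[7, -6, -42], [0, 2.5, 0]], [[9, -5, -41], [0, 2.5, 0]], [[0, 0, 0], [0, 0, 0]], [[0, 0, 0], [0, 0, 0]], [[0, 0, 0], [0, 0, 0]]]}}

```text
time_s: 2.45
tool_pos: [0.5961, 0.2024, 0.3393]
tool_rot: [-89.9, 0.0, 26.9]
force: [-0.2, 0.6, 0.1]
grip_width: 0.0871
```

```bash
python3 - <<'E'
from seg import *
import pickle
print(env.get_obs()['qpos'],tool()[0],env.get_obs()['tool_rot'],env.get_obs()['time_s'])
cm=cam('wrist')
x=seg('wrist',['dryer','cover','mat','switch_tip'],'w2.png'); pickle.dump((x[0],cm,x[2]),open('w2.pkl','wb'))
E
```

```text
[-38.45238711  14.72072895  22.07362463  75.74687607  -5.54083254
  90.59479048   9.82737653] [0.59610542 0.20238495 0.33934294] [-8.99352479e+01  1.72600812e-02  2.69191086e+01] 2.45
dryer 0 0.75 [258.1  55.9] 8829 [array([258. , 113.5]), array([227.,  78.]), np.float64(90.0)]
mat 0 0.74 [146.9  81.8] 12418 [array([143.,  88.]), array([176.,  76.]), np.float64(90.0)]
switch_tip 0 0.81 [235.    6.6] 266 [array([238.3,   4.3]), array([37.5, 11.9]), np.float64(15.6)]
```

View pics/w2.png

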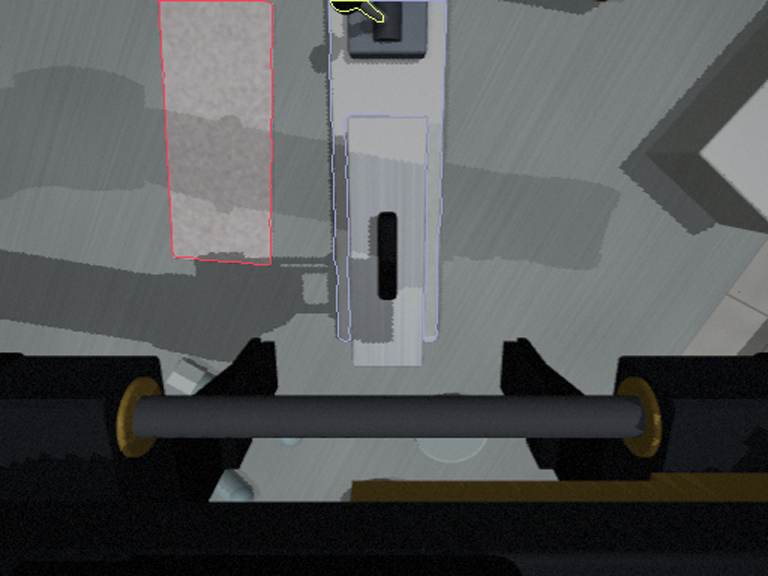

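```bash
python3 - <<'E'
from h import *
import pickle
im,cm,R=pickle.load(open('w2.pkl','rb'))
g=cv2.cvtColor(im,cv2.COLOR_RGB2GRAY)
def rect(m,z,n):
    n_,lab,st,_=cv2.connectedComponentsWithStats(m.astype(np.uint8)); k=1+np.argmax(st[1:,4])
    pts=np.argwhere(lab==k)[:,::-1]; w=px2w(cm,pts,z)[:,:2]*1000; rc=cv2.minAreaRect(w.astype(np.float32))
    print(n,st[k],[np.round(x,1) for x in rc]); return lab==k
m=np.zeros_like(g,bool); m[135:210,240:280]=g[135:210,240:280]<45
rect(m,.14,'grip')
# edges
def e(name,pts,z):
    w=px2w(cm,np.array(pts)/1.5-0.17,z)*1000; print(name,np.round(w[:,:2],1).tolist())
e('plate corners',[(349,117),(427,117),(423,365),(353,365)],.106)
save(im[60:260,200:320],'c2.png',5)
save(im[0:180,90:310],'c3.png',3.4)
E
```

```text
grip [252 142  12  58 683] [array([595.1, 201.7]), array([13.6, 70.1]), np.float64(27.1)]
plate corners [[519.2, 284.6], [575.4, 313.1], [675.9, 118.2], [617.1, 88.3]]
```

View pics/c2.png

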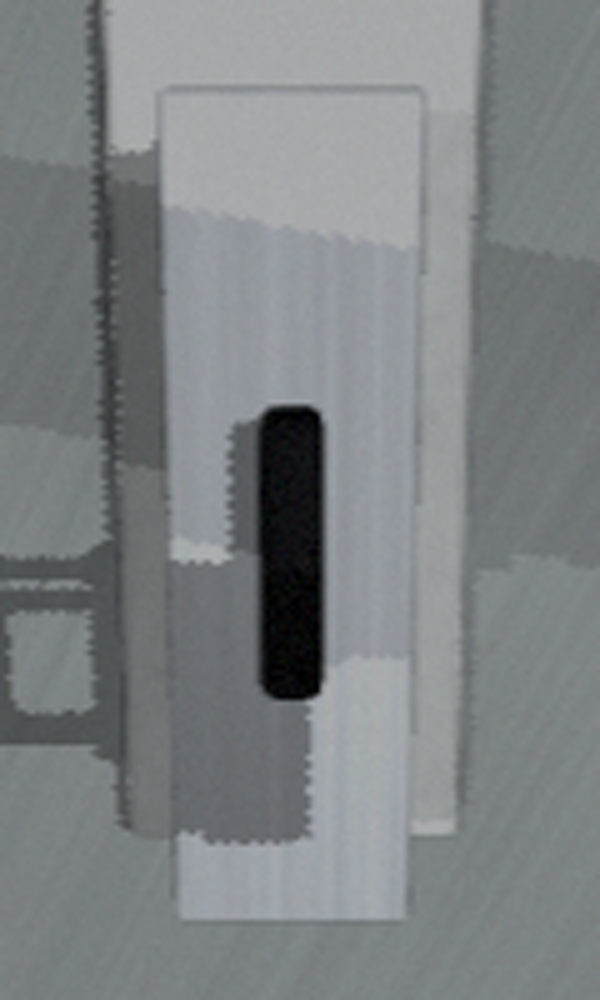

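View pics/c3.png

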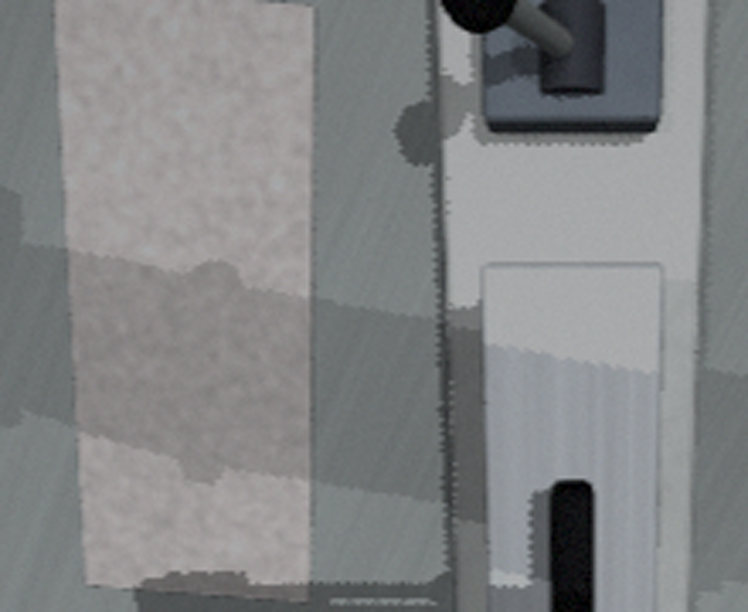

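Request:
{"method": "carry_out", "body": {"targets": [[[0, 40, 0], [0, 0, 0]], [[0, 40, 0], [0, 0, 0]], [[0, 40, 0], [0, 0, 0]], [[0, 40, 0], [0, 0, 0]], [[0, 40, -1], [0, 0, 0]], [[0, 20, 0], [0, 0, 0]], [[0, 6, 0], [0, 0, 0]], [[0, 0, 0], [0, 0, 0]], [[0, 0, 0], [0, 0, 0]]]}}

```text
time_s: 3.6
tool_pos: [0.5983, 0.2007, 0.1153]
tool_rot: [-90.0, -0.2, 26.8]
force: [0.1, 0.9, -0.6]
grip_width: 0.0871
```

Request:
{"method": "carry_out", "body": {"targets": [[[0, 0, 0], [0, 0, 0]], [[0, 0, 0], [0, 0, 0]], [[0, 0, 0], [0, 0, 0]], [[0, 0, 0], [0, 0, 0]], [[0, 0, 0], [0, 0, 0]], [[0, 0, 0], [0, 0, 0]], [[0, 0, 0], [0, 0, 0]], [[0, 0, 0], [0, 0, 0]]], "jaw": 0, "squeeze": 40}}

```text
time_s: 4.4
tool_pos: [0.5973, 0.2, 0.1135]
tool_rot: [-90.0, 0.0, 26.8]
force: [0.5, 1.0, 0.0]
grip_width: 0.0311
```

Request:
{"method": "carry_out", "body": {"targets": [[[0, -5, 0], [0, 0, 0]], [[0, -15, 0], [0, 0, 0]], [[0, -30, 0], [0, 0, 0]], [[0, -30, 0], [0, 0, 0]], [[0, 0, 0], [0, 0, 0]], [[0, 0, 0], [0, 0, 0]]]}}

```text
time_s: 5.0
tool_pos: [0.5976, 0.2001, 0.1947]
tool_rot: [-90.0, -0.1, 26.8]
force: [-0.1, 0.0, -3.1]
grip_width: 0.0158
```

```bash
python3 - <<'E'
from plan import *
o=env.get_obs();print(o['tool_pos'],o['tool_rot'],o['force'],o['qpos'],o['time_s'])
save(env.read_camera('wrist'),'w3.png'); save(env.read_camera('side'),'s3.png')
c,Rc,oo=cam('top')
im=env.read_camera('top'); save(im[150:290,120:290],'t3.png',4.5)
E
```

```text
[0.5976497  0.20013857 0.19465751] [-89.99487913  -0.10539601  26.79497171] [-0.12001245  0.02467683 -3.07017234] [-38.30371998  17.14252975  21.43483918  89.24637673  -6.43346899
  74.72224741  10.74579682] 5.0
```

View pics/w3.png

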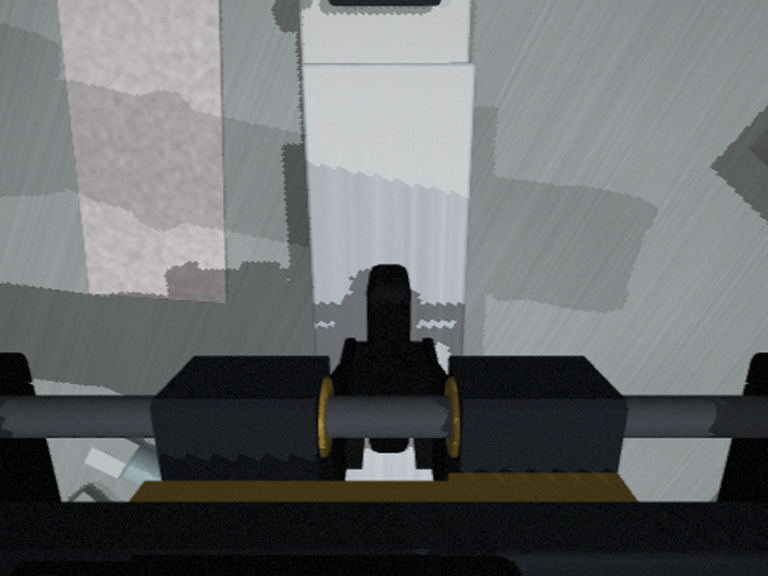

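View pics/t3.png

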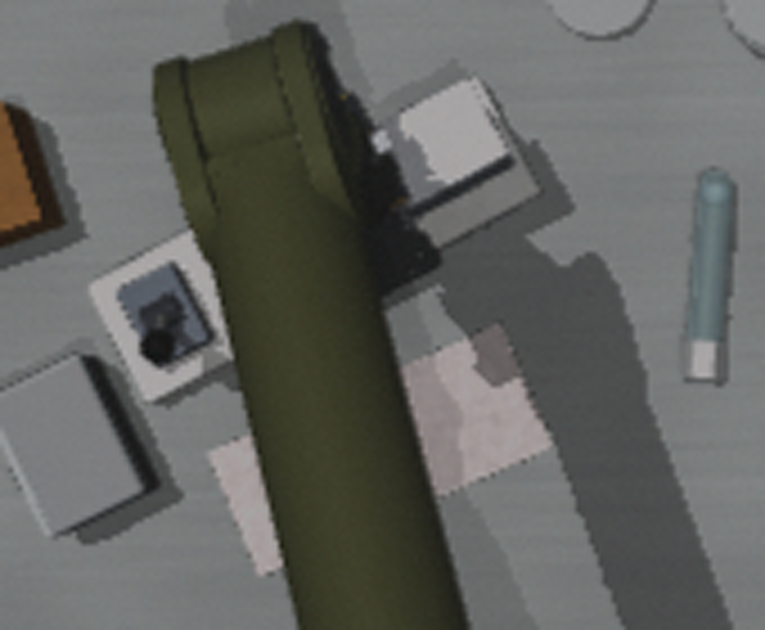

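```bash
python3 - <<'E'
from plan import *
import pickle
im,cm,R=pickle.load(open('w2.pkl','rb'))
w=px2w(cm,np.array([(174,257),(271,263),(272,5),(162,5)])/1.5-.17,.003)[:,:2]*1000; print(np.round(w,1))
e=w[2]-w[1]; print('angle R edge',np.degrees(np.arctan2(e[1],e[0])), 'bottom',np.degrees(np.arctan2(*(w[1]-w[0])[::-1])))
a=np.radians(22.9); c=np.array([397.4,207.4]); X=np.array([np.cos(a),np.sin(a)]);Y=np.array([-X[1],X[0]])
print('pred bottom corners',c-55*X-130*Y,c+55*X-130*Y)
t=(c-2.3*Y)/1000; print(t)
plan([((.5,.204,.19),Rd(24.5)),((*t,.15),Rd(22.9),40),((*t,.040),Rd(22.9),35),((*t,.020),Rd(22.9),10)])
E
```

```text
[[397.9  68.7]
 [496.5 111.1]
 [399.1 345.3]
 [305.2 297.6]]
angle R edge 112.5709985891082 bottom 23.275397893771387
pred bottom corners [397.32091621  66.24408002] [498.65131082 109.04771453]
[0.39829499 0.20528127]
[[[-28,1,16],[0,1,0]],[[-28,1,15],[0,0.5,0]],[[-29,0,15],[0,1,0]],[[-31,14,14],[0,0.5,0]],[[-30,13,14],[0,0.5,0]],[[-31,14,14],[0,0.5,0]],[[0,27,0],[0,0,0]],[[0,28,0],[0,0,0]],[[0,27,0],[0,0,0]],[[0,28,0],[0,0,0]],[[0,10,0],[0,0,0]],[[0,10,0],[0,0,0]]]
end [0.3982 0.2051 0.0196] [-90.    0.2  22.8] 12
```

Request:
{"method": "carry_out", "body": {"targets": [[[-28, 1, 16], [0, 1, 0]], [[-28, 1, 15], [0, 0.5, 0]], [[-29, 0, 15], [0, 1, 0]], [[-31, 14, 15], [0, 0.5, 0]], [[-30, 13, 15], [0, 0.5, 0]], [[-31, 14, 14], [0, 0.5, 0]], [[0, 27, 0], [0, 0, 0]], [[0, 28, 0], [0, 0, 0]], [[0, 20, 0], [0, 0, 0]], [[0, 15, 0], [0, 0, 0]], [[0, 0, 0], [0, 0, 0]], [[0, 0, 0], [0, 0, 0]]]}}

```text
time_s: 6.35
tool_pos: [0.3983, 0.207, 0.0602]
tool_rot: [-90.0, 0.1, 22.8]
force: [-0.4, -0.2, -1.7]
grip_width: 0.0153
```

```bash
python3 - <<'E'
from plan import *
o=env.get_obs();print(o['tool_pos'],o['tool_rot'],o['force'],o['qpos'],o['time_s'])
save(env.read_camera('wrist'),'w4.png'); save(env.read_camera('side')[100:230,200:340],'s4.png',5)
E
```

```text
[0.39834419 0.20697514 0.06018102] [-9.00272532e+01  8.33113774e-02  2.27933250e+01] [-0.39314651 -0.17240268 -1.67956544] [-47.28870344   2.53057413  16.82261929 121.74096739  -0.86476898
  55.92586565  -7.20260438] 6.35
```

View pics/w4.png

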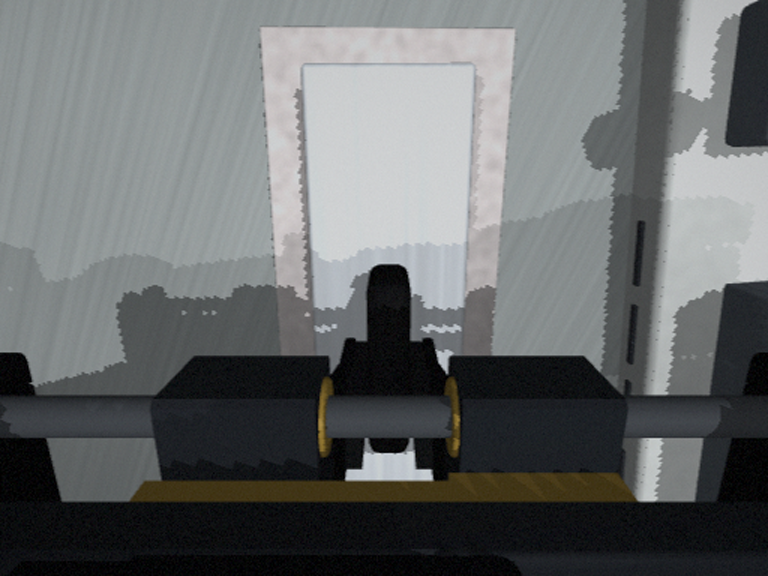

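View pics/s4.png

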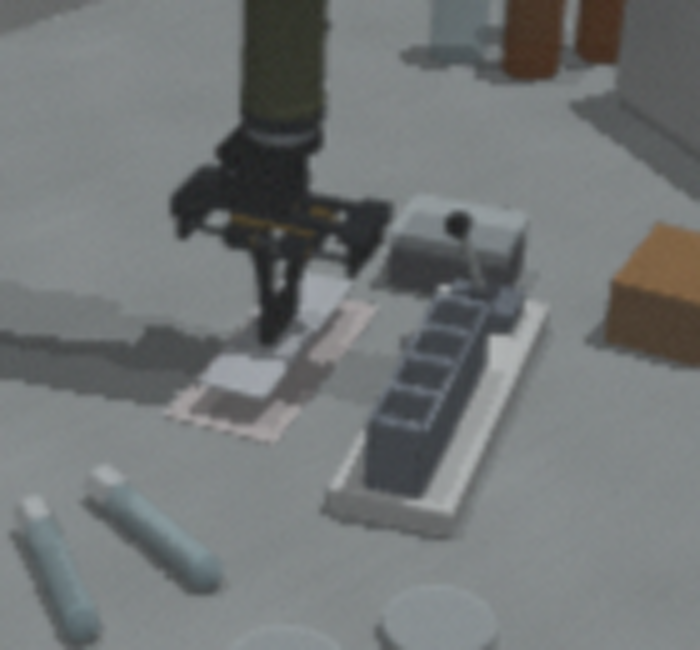

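Request:
{"method": "carry_out", "body": {"targets": [[[0, 20, -1], [0, 0, 0]], [[0, 15, -1], [0, 0, 0]], [[0, 5, 0], [0, 0, 0]], [[0, 2, 0], [0, 0, 0]], [[0, 1, 0], [0, 0, 0]], [[0, 0, 0], [0, 0, 0]], [[0, 0, 0], [0, 0, 0]], [[0, 0, 0], [0, 0, 0]]]}}

```text
time_s: 7.25
tool_pos: [0.401, 0.207, 0.0256]
tool_rot: [-89.8, -0.0, 22.8]
force: [-18.2, -11.2, 62.0]
grip_width: 0.0156
```

```bash
python3 - <<'E'
from plan import *
o=env.get_obs();print(o['tool_pos'],o['tool_rot'],o['force'],o['qpos'],o['time_s'])
E
```

```text
[0.40098307 0.20698585 0.02560119] [-8.98120713e+01 -3.88449512e-02  2.27977089e+01] [-18.24433245 -11.20380987  61.95577335] [-46.82305956   5.84930319  17.01402877 123.1369128   -2.42500962
  51.23140071  -5.57766934] 7.25
```

Request:
{"method": "carry_out", "body": {"targets": [[[0, -6, 0], [0, 0, 0]], [[0, 0, 0], [0, 0, 0]], [[0, 0, 0], [0, 0, 0]]]}}

```text
time_s: 7.55
tool_pos: [0.4017, 0.2069, 0.0257]
tool_rot: [-89.9, -0.3, 22.8]
force: [0.1, -1.0, 13.8]
grip_width: 0.0157
```

```bash
python3 - <<'E'
from plan import *
o=env.get_obs();print(o['tool_pos'],o['tool_rot'],o['force'],o['wrist_torque'])
save(env.read_camera('wrist'),'w5.png'); save(env.read_camera('side')[100:230,200:340],'s5.png',5)
E
```

```text
[0.40165949 0.20686886 0.02571807] [-89.92744445  -0.26879706  22.7927217 ] [ 0.09163489 -1.0267182  13.7890121 ] [-0.27785362  0.58163025 -0.06504925]
```

View pics/w5.png

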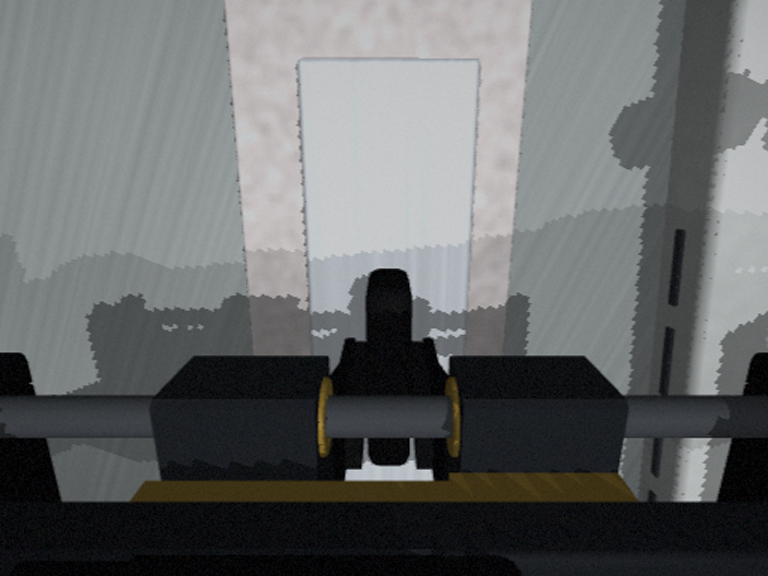

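View pics/s5.png

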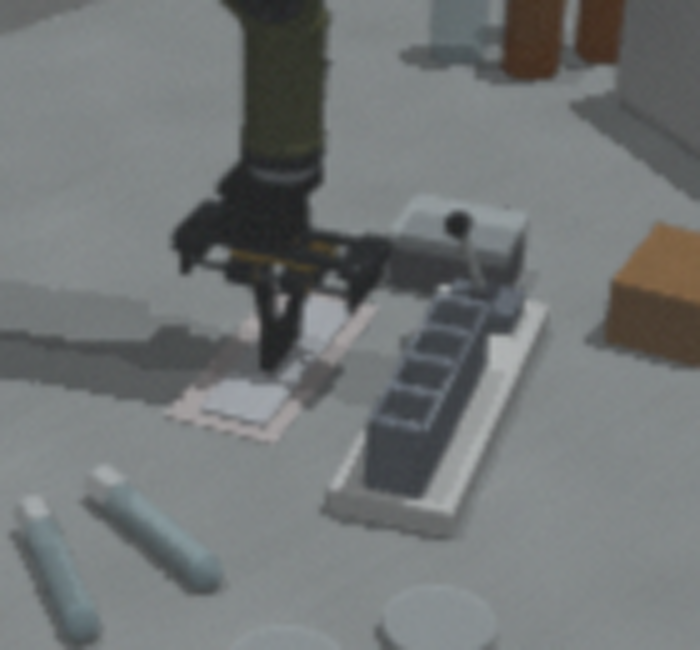

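Request:
{"method": "carry_out", "body": {"targets": [[[0, -1, 0], [0, 0, 0]], [[0, 0, 0], [0, 0, 0]], [[0, 0, 0], [0, 0, 0]], [[0, 0, 0], [0, 0, 0]], [[0, 0, 0], [0, 0, 0]], [[0, 0, 0], [0, 0, 0]], [[0, 0, 0], [0, 0, 0]], [[0, 0, 0], [0, 0, 0]]], "jaw": 0.7}}

```text
time_s: 8.45
tool_pos: [0.3996, 0.2055, 0.0245]
tool_rot: [-90.0, -0.0, 22.8]
force: [1.0, -0.6, 0.3]
grip_width: 0.0603
```

Request:
{"method": "carry_out", "body": {"targets": [[[0, -20, 0], [0, 0, 0]], [[0, -40, 0], [0, 0, 0]], [[0, -40, 0], [0, 0, 0]], [[0, -40, 0], [0, 0, 0]], [[0, -40, 0], [0, 0, 0]], [[20, -40, 0], [0, 0, 0]], [[20, -40, 0], [0, 0, 0]], [[40, -20, 0], [0, 0, 0]], [[40, 0, 0], [0, 0, 0]], [[0, 0, 0], [0, 0, 0]], [[0, 0, 0], [0, 0, 0]], [[0, 0, 0], [0, 0, 0]]]}}

```text
time_s: 9.65
tool_pos: [0.5094, 0.2515, 0.3043]
tool_rot: [-90.0, 0.1, 22.8]
force: [-0.2, -0.0, 0.4]
grip_width: 0.061
```

```bash
python3 - <<'E'
from seg import *
import pickle
o=env.get_obs();print(o['tool_pos'],o['tool_rot'],o['force'],o['qpos'],o['time_s'],o['grip_width'])
cm=cam('wrist')
x=seg('wrist',['dryer','cover','mat'],'w6.png'); pickle.dump((x[0],cm,x[2]),open('w6.pkl','wb'))
E
```

```text
[0.50937475 0.2515063  0.30426111] [-8.99971444e+01  6.37501322e-02  2.27944612e+01] [-0.19804535 -0.04956118  0.41478587] [-46.45984652   6.74465142  19.38656433  88.28007337  -2.24913966
  85.42136763  -4.22096529] 9.65 0.06096847838459863
dryer 0 0.74 [292.5 142.1] 16822 [array([297.5, 170.1]), array([267.1,  83.6]), np.float64(87.3)]
cover 0 0.74 [181.  147.9] 6464 [array([181.4, 151.4]), array([148.3,  46.8]), np.float64(85.9)]
mat 0 0.94 [158.3 136. ] 5708 [array([177.3, 148. ]), array([173.4,  77.7]), np.float64(87.3)]
```

View pics/w6.png

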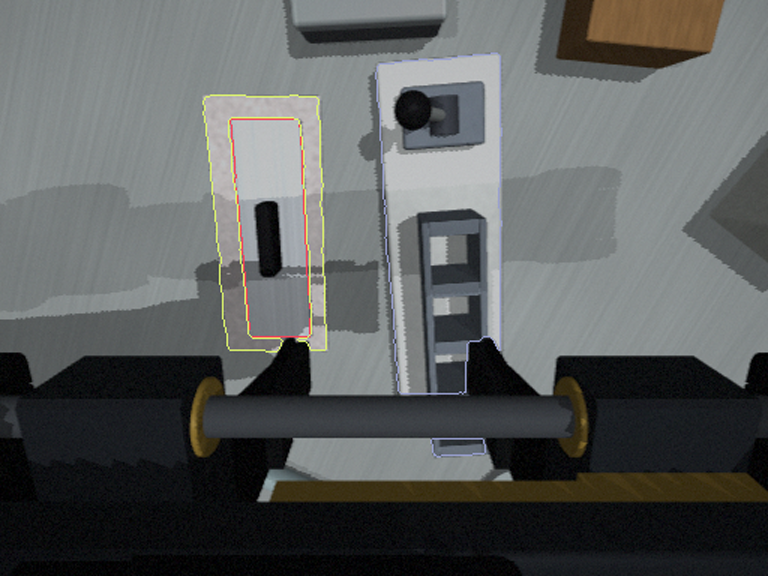

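```bash
cat > ov.py <<'E'
from h import *
def dryer_pts(): 
    S=[]
    def box(x0,x1,y0,y1,z): S.append(np.array([(x0,y0,z),(x1,y0,z),(x1,y1,z),(x0,y1,z)])/1000)
    box(-55,55,-180,180,30)
    for c in (-140,-88,-36,16): box(-20,20,c-20,c+20,100)
    return S
def overlay(im,cm,pose,crop,name,s):
    x,y,a=pose; a=np.radians(a); R=np.array([[np.cos(a),-np.sin(a),0],[np.sin(a),np.cos(a),0],[0,0,1]])
    r0,r1,c0,c1=crop
    v=cv2.resize(cv2.cvtColor(im,4)[r0:r1,c0:c1],None,fx=s,fy=s,interpolation=cv2.INTER_CUBIC)
    for P in dryer_pts():
        q=w2px(cm,P@R.T+[x,y,0]); q=((q-[c0,r0]+.5)*s).astype(int)
        cv2.polylines(v,[q],True,(0,0,255),1)
    cv2.imwrite('pics/'+name,v)
E
python3 - <<'E'
from ov import *
import pickle
im,cm,_=pickle.load(open('w6.pkl','rb'))
overlay(im,cm,(.5665,.2566,26.9),(20,270,230,360),'ov1.png',2.35*1)
overlay(im,cm,(.5665,.2566,26.9),(20,270,230,360),'ov1.png',2.3)
overlay(im,cm,(.5665,.2566,26.9),(20,240,230,350),'ov1.png',2.7)
E
```

```text
(no output)
```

View pics/ov1.png

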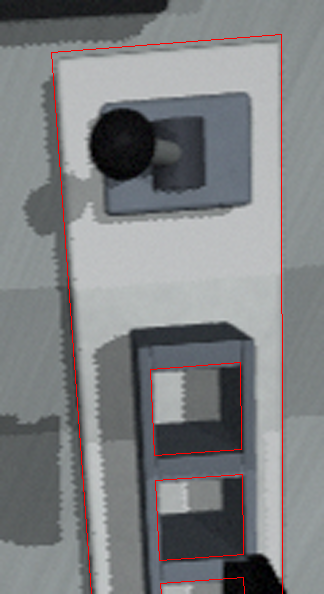

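```bash
cat > fk.py <<'E'
import numpy as np, itertools
from scipy.spatial.transform import Rotation as Rt
from scipy.optimize import least_squares
D=[([-72.98906897,18.43789867,-4.0144286,83.17572976,1.29474895,78.53804881,-3.2604568],[.18128442,.62364275,.22146724],[-90.00577138,.10645574,73.79727798]),
([-38.45238711,14.72072895,22.07362463,75.74687607,-5.54083254,90.59479048,9.82737653],[.59610542,.20238495,.33934294],[-89.9352479,.0172600812,26.9191086]),
([-38.30371998,17.14252975,21.43483918,89.24637673,-6.43346899,74.72224741,10.74579682],[.5976497,.20013857,.19465751],[-89.99487913,-.10539601,26.79497171]),
([-47.28870344,2.53057413,16.82261929,121.74096739,-.86476898,55.92586565,-7.20260438],[.39834419,.20697514,.06018102],[-90.0272532,.0833113774,22.793325]),
([-46.82305956,5.84930319,17.01402877,123.1369128,-2.42500962,51.23140071,-5.57766934],[.40098307,.20698585,.02560119],[-89.8120713,-.0388449512,22.7977089]),
([-46.45984652,6.74465142,19.38656433,88.28007337,-2.24913966,85.42136763,-4.22096529],[.50937475,.2515063,.30426111],[-89.9971444,.0637501,22.7944612])]
def T(R=None,p=(0,0,0)):
    M=np.eye(4); M[:3,3]=p
    if R is not None: M[:3,:3]=R.as_matrix()
    return M
E_=lambda ax,a: T(Rt.from_euler(ax,a,degrees=True))
def fk(q,P,s=(-1,-1,-1,-1),full=False):
    d1,L1,a,b,L2,c,L3,off=P
    Ms=[]
    M=E_('z',s[0]*q[0])@T(None,(0,0,d1))@E_('y',q[1])@T(None,(0,0,L1))@E_('z',s[1]*q[2])@T(None,(a,0,0)); Ms.append(M)
    M=M@E_('y',q[3])@T(None,(b,0,L2))@E_('z',s[2]*q[4]); Ms.append(M)
    M=M@E_('y',q[5])@T(None,(c,0,L3))@E_('z',s[3]*q[6]+off)@E_('x',-90)
    return (M,Ms) if full else M
def res(P,s):
    r=[]
    for q,p,e in D:
        M=fk(q,P,s); Rm=Rt.from_euler('xyz',e,degrees=True).as_matrix()
        r+=list((M[:3,3]-p)*1000)+list(np.degrees(Rt.from_matrix(Rm.T@M[:3,:3]).as_rotvec())*2)
    return np.array(r)
if __name__=='__main__':
    best=None
    for s in itertools.product((1,-1),repeat=3):
        s=(-1,)+s
        for off in (0,180):
            f=least_squares(res,[.3,.35,.05,-.05,.35,.05,.25,off],args=(s,),x_scale=[.1]*7+[10])
            if best is None or f.cost<best[0]: best=(f.cost,s,f.x,np.abs(f.fun).max())
            print(s,off,round(f.cost,2))
    print(best)
E
python3 fk.py
```

```text
(-1, 1, 1, 1) 0 536626.0
(-1, 1, 1, 1) 180 536379.59
(-1, 1, 1, -1) 0 536712.16
(-1, 1, 1, -1) 180 536382.71
(-1, 1, -1, 1) 0 422365.36
(-1, 1, -1, 1) 180 422365.36
(-1, 1, -1, -1) 0 422387.43
(-1, 1, -1, -1) 180 422387.43
(-1, -1, 1, 1) 0 389849.53
(-1, -1, 1, 1) 180 364765.61
(-1, -1, 1, -1) 0 364962.11
(-1, -1, 1, -1) 180 364962.11
(-1, -1, -1, 1) 0 390222.96
(-1, -1, -1, 1) 180 390222.96
(-1, -1, -1, -1) 0 390222.96
(-1, -1, -1, -1) 180 390222.96
(np.float64(364765.60962217115), (-1, -1, 1, 1), array([2.65451404e-02, 4.55986259e-01, 1.34058130e-02, 1.66460458e-03,
       5.16568923e-01, 9.82467765e-03, 1.29857420e-01, 1.80000001e+02]), np.float64(354.43688143758675))
```

```bash
sed -i "s/@E_('x',-90)/@E_('x',90)/" fk.py; python3 fk.py | tail -4
```

```text
(-1, -1, -1, -1) 0 1422.96
(-1, -1, -1, -1) 180 1422.96
(np.float64(1422.956427943918), (-1, -1, -1, -1), array([-1.86691185e+00,  3.68790401e-01, -8.58690430e-03,  2.96067817e-02,
        5.15752295e-01, -3.56515934e-02, -1.87141854e+00,  1.80000000e+02]), np.float64(29.00554347830023))
```

```bash
cat > fit2.py <<'E'
from fk import *
import itertools
b=None
for s in itertools.product((1,-1),repeat=3):
  for off in (0,180):
    s4=(-1,)+s
    def r(P): return np.r_[res(P,s4),(P[0]-.3)*30]
    f=least_squares(r,[.3,.35,.05,-.05,.35,.05,.25,off],x_scale=[.1]*7+[10])
    if b is None or f.cost<b[0]: b=(f.cost,s4,f.x)
print(b); print(np.round(res(b[2],b[1]).reshape(-1,6),2))
E
python3 fit2.py
```

```text
(np.float64(1464.220395174978), (-1, -1, -1, -1), array([ 2.57682740e-01,  3.55630398e-01, -1.08118203e-02,  3.55696633e-02,
        5.16774968e-01, -4.17097160e-02,  2.34925316e-01,  1.80000000e+02]))
[[-30.4    0.78   3.53  -0.    -0.     0.  ]
 [ -0.5   12.16  -0.4    0.     0.     0.  ]
 [-13.42   5.29   1.58   0.    -0.     0.  ]
 [ -7.79  22.96  -1.35   0.    -0.     0.  ]
 [-13.56  15.44   1.11   0.     0.    -0.  ]
 [  3.67  24.18  -4.43  -0.    -0.     0.  ]]
```

```bash
cat > fk.tmp <<'E'
E
python3 - <<'E'
s=open('fk.py').read()
s=s.replace("d1,L1,a,b,L2,c,L3,off=P","d1,L1,a,b,L2,c,L3,off,y1,y2,y3,x0,x6=P")
s=s.replace("T(None,(0,0,d1))","T(None,(x0,y1,d1))").replace("T(None,(a,0,0))","T(None,(a,y2,0))").replace("T(None,(b,0,L2))","T(None,(b,y3,L2))")
open('fk.py','w').write(s)
E
cat > fit2.py <<'E'
from fk import *
s4=(-1,)*4
def r(P): return np.r_[res(P,s4),(P[0]-.3)*30,P[8:]*10]
f=least_squares(r,[.3,.35,.0,0,.45,.05,.2,180,0,0,0,0,0],x_scale=[.1]*7+[10]+[.1]*5)
print(f.cost,np.round(f.x,4)); print(np.round(res(f.x,s4).reshape(-1,6)[:,:3],2)); np.save('P.npy',f.x)
E
python3 fit2.py
```

```text
0.03211158707766631 [ 2.993e-01  4.673e-01  0.000e+00  2.000e-04  5.131e-01 -1.000e-04
  4.179e-01  1.800e+02 -1.530e-02 -5.600e-03 -5.600e-03  1.000e-04
  0.000e+00]
[[ 0.   -0.02 -0.05]
 [-0.02 -0.02  0.03]
 [ 0.05 -0.04  0.05]
 [-0.03 -0.05 -0.01]
 [-0.03  0.13  0.01]
 [ 0.02 -0.02 -0.02]]
```

```bash
python3 - <<'E'
from plan import *
plan([((.47,.10,.32),Rd(55)),((.44,-.10,.30),Rd(75,-20))])
E
```

```text
[[[-19,-3,-25],[0,-6.5,0]],[[-22,-3,-22],[0,-6.5,0]],[[-24,-3,-20],[0,-6.5,0]],[[-26,-3,-18],[0,-6.5,0]],[[-28,-3,-14],[0,-6,0]],[[-36,4,-18],[-4,-4,-0.5]],[[-38,5,-15],[-4,-4,-1]],[[-38,5,-12],[-4,-4,-0.5]],[[-39,5,-10],[-4,-4,-1]],[[-40,6,-5],[-4,-4,-0.5]]]
end [ 0.4397 -0.0997  0.2995] [-110.2   -0.    75. ] 10
```

Request:
{"method": "carry_out", "body": {"targets": [[[-19, -3, -25], [0, -6.5, 0]], [[-22, -3, -22], [0, -6.5, 0]], [[-24, -3, -20], [0, -6.5, 0]], [[-26, -3, -18], [0, -6.5, 0]], [[-28, -3, -14], [0, -6, 0]], [[-36, 4, -18], [-4, -4, -0.5]], [[-38, 5, -15], [-4, -4, -1]], [[-38, 5, -12], [-4, -4, -0.5]], [[-39, 5, -10], [-4, -4, -1]], [[-40, 6, -5], [-4, -4, -0.5]], [[0, 0, 0], [0, 0, 0]], [[0, 0, 0], [0, 0, 0]]]}}

```text
time_s: 11.05
tool_pos: [0.4555, -0.021, 0.3118]
tool_rot: [-102.0, -1.9, 67.1]
force: [-0.5, 0.2, -0.3]
grip_width: 0.0609
```

```bash
python3 - <<'E'
from seg import *
import pickle
o=env.get_obs();print(list(o['qpos']),list(o['tool_pos']),list(o['tool_rot']),o['time_s'],o['grip_width'])
s=open('fk.py').read()
s=s.replace("[-89.9971444,.0637501,22.7944612])]","[-89.9971444,.0637501,22.7944612]),\n(%s,%s,%s)]"%(list(o['qpos']),list(o['tool_pos']),list(o['tool_rot'])))
open('fk.py','w').write(s)
cm=cam('wrist')
x=seg('wrist',['tube0'],'w7.png'); pickle.dump((x[0],cm,x[2]),open('w7.pkl','wb'))
E
python3 fit2.py
```

```text
[np.float64(-7.699758480038796), np.float64(-16.7646077644193), np.float64(3.124593942407909), np.float64(109.55097692741971), np.float64(4.94715060648626), np.float64(75.66842557865189), np.float64(61.49504107837645)] [np.float64(0.45551775573095293), np.float64(-0.0209988593590418), np.float64(0.31175449316282566)] [np.float64(-102.04790118490293), np.float64(-1.8976133779474609), np.float64(67.0533955171609)] 11.05 0.06091962753937458
tube0 0 0.96 [113.8 189.6] 1667 [array([115.5, 192.5]), array([85.3, 22.7]), np.float64(88.2)]
tube0 1 0.86 [186.2 176.4] 1964 [array([187.3, 179.7]), array([96.3, 23.1]), np.float64(85.6)]
tube0 2 0.62 [240.8 162.7] 1983 [array([245.4, 165.6]), array([103.5,  23. ]), np.float64(68.7)]
tube0 3 0.61 [ 21.1 163.8] 880 [array([ 22. , 165.5]), array([21., 44.]), np.float64(90.0)]
tube0 4 0.56 [355.8 250. ] 304 [array([351.8, 248.3]), array([33.9, 10.6]), np.float64(45.0)]
1.10316733308454 [ 2.521e-01  4.686e-01 -2.000e-04 -2.000e-04  5.130e-01 -5.000e-04
  3.723e-01  1.800e+02 -1.600e-02 -5.200e-03 -5.200e-03 -6.000e-04
  0.000e+00]
[[-0.14 -0.04  0.02]
 [ 0.01  0.04 -0.02]
 [ 0.09  0.07  0.  ]
 [-0.07 -0.07  0.  ]
 [-0.01 -0.01  0.01]
 [-0.09 -0.06 -0.01]
 [ 0.16 -0.16  0.03]]
```

View pics/w7.png

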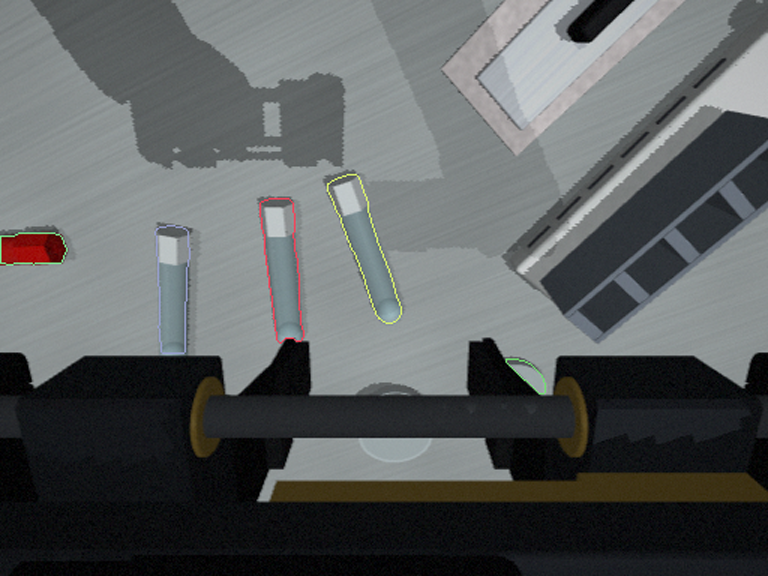

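```bash
cat > ik.py <<'E'
from fk import *
P=np.load('P.npy'); S=(-1,)*4
LO=np.array([-163.93,-17.29,-79.2,3.27,-89.18,5.43,-154.24]);HI=np.array([163.93,119.83,71.16,140.29,269.18,117.66,154.24])
def ik(pos,R,q0=None,tries=12,seed=0):
    rng=np.random.default_rng(seed); best=None
    mid=np.array([0,10,0,100,0,60,0.])
    for t in range(tries):
        q=q0 if (q0 is not None and t==0) else mid+rng.uniform(-1,1,7)*[60,20,50,30,60,40,120]
        q=np.clip(q,LO+.6,HI-.6)
        def r(q):
            M=fk(q,P,S); return np.r_[(M[:3,3]-pos)*1000,np.degrees(Rt.from_matrix(R.T@M[:3,:3]).as_rotvec())*3,(q-(q0 if q0 is not None else mid))*.003]
        f=least_squares(r,q,bounds=(LO+.5,HI-.5),max_nfev=60)
        e=np.abs(f.fun[:6]).max()
        if best is None or e<best[0]-.3: best=(e,f.x)
        if best[0]<1: break
    return best
def Rd(yaw,tilt=0):
    return (Rt.from_euler('xyz',[-90,0,yaw],degrees=True)*Rt.from_euler('x',tilt,degrees=True)).as_matrix()
E
cat > chk.py <<'E'
from ik import *
tubes={'T1':(.5265,-.061,-7),'T2':(.518,-.1545,-24.2),'T3':(.495,-.277,-35.7)}
for k,(x,y,h) in tubes.items():
    u=np.array([np.cos(np.radians(h)),np.sin(np.radians(h)),0])
    for ax in (.03,.05):
      for phi in (0,15,30,45):
        for side,yaw,t in (('A',h+90,-phi),('B',h-90,phi)):
            R=Rd(yaw,t); a=R[:,1]; G=np.array([x,y,.018])-ax*u; b=ik(G+.019*a,R)
            if b[0]<3: print(k,ax,phi,side,round(b[0],1),np.round(b[1]))
cells=[(.5598,.2701),(.5833,.2237),(.6068,.1773),(.6303,.1309)]
for i,(x,y) in enumerate(cells):
    for h in (-15,20):
        for psi in (45,60,75,90):
            for side,yaw,t in (('A',h+90,-psi),('B',h-90,psi)):
                R=Rd(yaw,t);a=R[:,1]; res=[]
                for z in (.16,.25):
                    b=ik(np.array([x,y,z])+.019*a,R); res.append(b)
                if max(r[0] for r in res)<3: print('cell',i,h,psi,side,[np.round(r[1]).tolist() for r in res])
E
time python3 chk.py
```

```text
T1 0.03 0 A 0.0 [ 39.  18. -39. 116.  15.  51.  75.]
T1 0.03 0 B 0.0 [ 17.  15. -15. 117.   5.  49. -97.]
T1 0.03 15 A 0.0 [ 39.   8. -37. 128.  11.  31.  77.]
T1 0.03 15 B 0.0 [ 10.   5.  -7. 129.   4.  31. -97.]
T1 0.03 30 A 0.0 [ 65.   3. -62. 139.  25.  10.  63.]
T1 0.03 30 B 0.0 [  40.    1.  -37.  140.   18.   10. -111.]
T1 0.05 0 A 0.0 [ 45.  17. -46. 118.  16.  51.  74.]
T1 0.05 0 B 0.0 [  0.  12.   3. 120.  -1.  48. -93.]
T1 0.05 15 A 0.0 [ 24.   4. -22. 131.   5.  30.  82.]
T1 0.05 15 B 0.0 [  6.   3.  -3. 132.   3.  30. -97.]
T2 0.03 0 A 0.0 [ 40.  18. -30. 115.  11.  51.  70.]
T2 0.03 0 B 0.0 [  15.   15.   -2.  116.    1.   49. -102.]
T2 0.03 15 A 0.0 [ 33.   8. -23. 127.  12.  32.  67.]
T2 0.03 15 B 0.0 [   4.    6.    7.  128.    5.   31. -107.]
T2 0.03 30 A 0.0 [ 25.   2. -17. 139.  41.  14.  36.]
T2 0.03 30 B 0.0 [   8.    1.   -1.  139.   39.   13. -143.]
T2 0.05 0 A 0.0 [ 42.  16. -32. 117.  11.  50.  70.]
T2 0.05 0 B 0.0 [  20.   13.   -8.  118.    2.   49. -103.]
T2 0.05 15 A 0.0 [ 30.   5. -21. 130.  11.  31.  68.]
T2 0.05 15 B 0.0 [  13.    4.   -2.  130.    7.
[... 4730 characters left out ...]
5 B [[-33.0, 16.0, -7.0, 136.0, 115.0, 62.0, 118.0], [-23.0, 4.0, -17.0, 134.0, 107.0, 57.0, 133.0]]
cell 3 -15 90 A [[-17.0, 33.0, -25.0, 134.0, 129.0, 91.0, -70.0], [-18.0, 17.0, -24.0, 136.0, 123.0, 80.0, -63.0]]
cell 3 -15 90 B [[-49.0, 30.0, 8.0, 136.0, 121.0, 79.0, 100.0], [-37.0, 16.0, -5.0, 137.0, 121.0, 76.0, 115.0]]
cell 3 20 45 A [[-6.0, -1.0, -4.0, 128.0, -41.0, 11.0, 137.0], [10.0, -8.0, -18.0, 123.0, -26.0, 22.0, 121.0]]
cell 3 20 45 B [[4.0, -1.0, -15.0, 128.0, -41.0, 11.0, -42.0], [16.0, -8.0, -24.0, 122.0, -29.0, 23.0, -57.0]]
cell 3 20 60 B [[-4.0, 1.0, -5.0, 138.0, 209.0, 20.0, 68.0], [-34.0, -12.0, 23.0, 135.0, 242.0, 6.0, 37.0]]
real	2m48.281s
user	2m48.723s
sys	0m0.113s
```

```bash
cat > chk2.py <<'E'
from ik import *
cells=[(.5598,.2701),(.5833,.2237),(.6068,.1773),(.6303,.1309)]
import sys
for h in (-63,-40):
  for i in (1,3):
    x,y=cells[i]
    for psi in (60,75,90):
        for side,yaw,t in (('A',h+90,-psi),('B',h-90,psi)):
            R=Rd(yaw,t);a=R[:,1]; 
            r=ik(np.array([x,y,.165])+.019*a,R,tries=6)
            if r[0]>3: continue
            r2=ik(np.array([x,y,.25])+.019*a,R,q0=r[1],tries=3)
            print('cell',i,h,psi,side,round(r2[0],1),np.round(r[1]).tolist(),np.round(r2[1]).tolist())
E
python3 chk2.py
```

```text
cell 1 -63 60 A 0.0 [-43.0, 33.0, -10.0, 93.0, 57.0, 92.0, -44.0] [-42.0, 28.0, -10.0, 91.0, 56.0, 97.0, -38.0]
cell 1 -63 60 B 0.0 [-28.0, 37.0, -30.0, 93.0, 65.0, 99.0, 132.0] [-27.0, 31.0, -31.0, 90.0, 64.0, 103.0, 139.0]
cell 1 -63 75 A 0.0 [-47.0, 41.0, -8.0, 92.0, 64.0, 101.0, -50.0] [-47.0, 34.0, -8.0, 91.0, 65.0, 104.0, -43.0]
cell 1 -63 75 B 0.0 [-42.0, 42.0, -15.0, 92.0, 68.0, 104.0, 129.0] [-42.0, 35.0, -15.0, 91.0, 68.0, 107.0, 136.0]
cell 1 -63 90 A 0.0 [-54.0, 49.0, -0.0, 91.0, 69.0, 107.0, -53.0] [-54.0, 42.0, 0.0, 92.0, 71.0, 109.0, -47.0]
cell 1 -63 90 B 0.0 [-51.0, 49.0, -3.0, 91.0, 70.0, 109.0, 126.0] [-52.0, 42.0, -3.0, 92.0, 72.0, 111.0, 133.0]
cell 3 -63 60 A 0.0 [-26.0, 31.0, -19.0, 98.0, 65.0, 89.0, -43.0] [-26.0, 25.0, -20.0, 95.0, 63.0, 92.0, -35.0]
cell 3 -63 60 B 0.0 [-21.0, 33.0, -26.0, 98.0, 68.0, 91.0, 136.0] [-20.0, 27.0, -27.0, 95.0, 66.0, 95.0, 144.0]
cell 3 -63 75 A 0.0 [-37.0, 38.0, -10.0, 98.0, 71.0, 95.0, -50.0] [-37.0, 31.0, -10.0, 97.0, 71.0, 98.0, -42.0]
cell 3 -63 75 B 0.0 [-33.0, 39.0, -15.0, 98.0, 73.0, 98.0, 130.0] [-32.0, 32.0, -16.0, 97.
[... 900 characters left out ...]
.0, 84.0, 95.0, 127.0]
cell 3 -40 60 A 0.0 [-16.0, 21.0, -30.0, 115.0, 79.0, 73.0, -40.0] [-14.0, 13.0, -32.0, 112.0, 73.0, 74.0, -29.0]
cell 3 -40 60 B 0.0 [-29.0, 19.0, -15.0, 116.0, 75.0, 68.0, 141.0] [-28.0, 11.0, -15.0, 113.0, 70.0, 71.0, 152.0]
cell 3 -40 75 A 0.0 [-25.0, 29.0, -24.0, 117.0, 90.0, 85.0, -53.0] [-24.0, 19.0, -25.0, 116.0, 86.0, 84.0, -43.0]
cell 3 -40 75 B 0.0 [-40.0, 27.0, -7.0, 118.0, 86.0, 78.0, 127.0] [-40.0, 18.0, -7.0, 117.0, 83.0, 79.0, 137.0]
cell 3 -40 90 A 0.0 [-38.0, 38.0, -10.0, 117.0, 96.0, 94.0, -63.0] [-38.0, 27.0, -11.0, 118.0, 95.0, 93.0, -54.0]
cell 3 -40 90 B 0.0 [-51.0, 37.0, 3.0, 117.0, 91.0, 87.0, 116.0] [-51.0, 27.0, 3.0, 118.0, 91.0, 87.0, 125.0]
```

```bash
cat > tubes.py <<'E'
from h import *
def axis_from_mask(cm,m,z=.015):
    n,lab,st,_=cv2.connectedComponentsWithStats(m.astype(np.uint8)); k=1+np.argmax(st[1:,4])
    pts=np.argwhere(lab==k)[:,::-1]; w=px2w(cm,pts,z)[:,:2]
    c=w.mean(0); u=np.linalg.eigh(np.cov(w.T))[1][:,1]
    if u@c<0: u=-u      # u = bottom direction (away from robot)
    s=(w-c)@u; l=(w-c)@np.array([-u[1],u[0]])
    lo,hi=np.percentile(s,[.3,99.7]); mid=(np.percentile(l,1)+np.percentile(l,99))/2; wd=np.percentile(l,99)-np.percentile(l,1)
    c2=c+mid*np.array([-u[1],u[0]])
    capend=c2+u*lo; bot=c2+u*hi
    return dict(h=round(np.degrees(np.arctan2(u[1],u[0])),1),cap=np.round(capend,4),bot=np.round(bot,4),L=round(hi-lo,4),w=round(wd,4))
E
python3 - <<'E'
from tubes import *
import pickle
im,cm,R=pickle.load(open('w7.pkl','rb'))
for k in (2,1,0): print('wrist',axis_from_mask(cm,np.array(R['tube0'][k]['mask'])))
im,R=pickle.load(open('top1.pkl','rb')); cm=cam('top')
for l,k in (('switch_tip',1),('tube0',2),('tube0',0)): print('top',axis_from_mask(cm,np.array(R[l][k]['mask'])))
im=env.read_camera('top')
for d in env.outline_of('top','tube0'):
    m=np.array(d['mask'])
    if m.sum()>50 : print('top now',round(d['p'],2),axis_from_mask(cm,m))
E
```

```text
wrist {'h': np.float64(-6.1), 'cap': array([ 0.4452, -0.0547]), 'bot': array([ 0.6155, -0.073 ]), 'L': np.float64(0.1713), 'w': np.float64(0.0311)}
wrist {'h': np.float64(-24.1), 'cap': array([ 0.4387, -0.1223]), 'bot': array([ 0.5917, -0.1908]), 'L': np.float64(0.1677), 'w': np.float64(0.0325)}
wrist {'h': np.float64(-35.8), 'cap': array([ 0.4224, -0.2293]), 'bot': array([ 0.5513, -0.3222]), 'L': np.float64(0.1588), 'w': np.float64(0.0309)}
top {'h': np.float64(-7.0), 'cap': array([ 0.4487, -0.0514]), 'bot': array([ 0.6132, -0.0715]), 'L': np.float64(0.1658), 'w': np.float64(0.0343)}
top {'h': np.float64(-24.2), 'cap': array([ 0.4432, -0.1218]), 'bot': array([ 0.5941, -0.1895]), 'L': np.float64(0.1654), 'w': np.float64(0.0308)}
top {'h': np.float64(-35.7), 'cap': array([ 0.4313, -0.2313]), 'bot': array([ 0.561 , -0.3244]), 'L': np.float64(0.1596), 'w': np.float64(0.0245)}
top now 0.85 {'h': np.float64(-111.2), 'cap': array([ 0.3969, -0.3466]), 'bot': array([ 0.3358, -0.5038]), 'L': np.float64(0.1686), 'w': np.float64(0.0321)}
top now 0.79 {'h': np.float64(-24.3), 'cap': array([ 0.4424, -0.1215]), 'bot': array([ 0.5952, -0.1905]), 'L': np.float64(0.1676), 'w': np.float64(0.0306)}
top now 0.71 {'h': np.float64(-6.1), 'cap': array([ 0.4646, -0.0556]), 'bot': array([ 0.6133, -0.0716]), 'L': np.float64(0.1496), 'w': np.float64(0.0321)}
top now 0.57 {'h': np.float64(-35.0), 'cap': array([ 0.4279, -0.2313]), 'bot': array([ 0.5625, -0.3254]), 'L': np.float64(0.1642), 'w': np.float64(0.0308)}
top now 0.25 {'h': np.float64(50.4), 'cap': array([ 0.7431, -0.0119]), 'bot': array([0.8012, 0.0584]), 'L': np.float64(0.0912), 'w': np.float64(0.0836)}
```

```bash
cat > jp.py <<'E'
from plan import *
from ik import fk,ik,P,S,LO,HI
def qnow(): return np.array(env.get_obs()['qpos'])
def jpath(q0,q1,mm=40,deg=7.5,qd=9):
    """poses of joint interpolation; steps limited"""
    M0=fk(q0,P,S); N=200; Ms=[fk(q0+(q1-q0)*i/N,P,S) for i in range(N+1)]
    out=[];acc=np.zeros(3);last=0
    lim=[mm,deg,qd]
    s=0;cost=[0]
    for i in range(1,N+1):
        d=np.linalg.norm(Ms[i][:3,3]-Ms[i-1][:3,3])*1000/mm
        r=np.degrees(np.linalg.norm(Rt.from_matrix(Ms[i-1][:3,:3].T@Ms[i][:3,:3]).as_rotvec()))/deg
        j=np.abs(q1-q0).max()/N/qd
        cost.append(cost[-1]+max(d,r,j))
    n=int(np.ceil(cost[-1])); 
    return [Ms[int(np.searchsorted(cost,cost[-1]*k/n))] if k<n else Ms[N] for k in range(1,n+1)]
def jplan(qs,start=None,**kw):
    wps=[]
    for a,b in zip(qs[:-1],qs[1:]):
        wps+=[(M[:3,3],M[:3,:3],48) for M in jpath(np.array(a),np.array(b),**kw)]
    return plan(wps,start,astep=8.5)
E
cat > pk.py <<'E'
from jp import *
def grasp(cap,h,phi=15,ax=.043,tz=.0045):
    u=np.array([np.cos(np.radians(h)),np.sin(np.radians(h)),0]); R=Rd(h+90,-phi); a=R[:,1]
    G=np.array([cap[0],cap[1],0])+ax*u; G[2]=tz-.019*a[2]
    # correct horizontal: contact on tube axis (z=.015) lies further along a
    G=G-a*((.015-G[2])/a[2]); G2=G.copy()
    T=G+a*((tz-G[2])/a[2]); return T,R
E
python3 - <<'E'
from pk import *
T,R=grasp((.4465,-.054),-6.3); print('tcp',T)
q=qnow(); e,q1=ik(T+[0,0,.12],R,q0=q); e2,q2=ik(T,R,q0=q1); print(e,np.round(q1,1),e2,np.round(q2,1))
jplan([q,q1])
E
```

```text
tcp [ 0.49412819 -0.0592582   0.0045    ]
0.0001624817824890382 [ -6.9  -7.4   9.5 124.3   2.9  48.1  84.7] 5.9263291292981826e-05 [ -6.2   3.6   9.6 130.4   0.4  31.1  86.7]
[[[-2,39,-8],[-0.5,-3,-0.5]],[[-5,39,-4],[-0.5,-3.5,-0.5]],[[-6,39,-1],[-0.5,-3,-0.5]],[[-9,38,3],[-0.5,-3.5,-0.5]],[[-10,37,7],[-0.5,-3,0]]]
end [ 0.494  -0.0589  0.1241] [-1.049e+02 -1.000e-01  8.350e+01] 5
```

Request:
{"method": "carry_out", "body": {"targets": [[[-2, 39, -8], [-0.5, -3, -0.5]], [[-5, 39, -4], [-0.5, -3.5, -0.5]], [[-6, 39, -1], [-0.5, -3, -0.5]], [[-9, 38, 3], [-0.5, -3.5, -0.5]], [[-10, 37, 7], [-0.5, -3, 0]], [[0, 0, 0], [0, 0, 0]], [[0, 0, 0], [0, 0, 0]], [[0, 0, 0], [0, 0, 0]]]}}

```text
time_s: 12.05
tool_pos: [0.4958, -0.0599, 0.1268]
tool_rot: [-105.1, -0.1, 83.4]
force: [0.2, -0.4, -0.7]
grip_width: 0.0608
```

```bash
python3 - <<'E'
from pk import *
from tubes import *
T,R=grasp((.4465,-.054),-6.3)
p,Rn=tool(); print(p,env.get_obs()['tool_rot'],np.round(qnow(),1))
cm=cam('wrist'); im=env.read_camera('wrist'); save(im,'w8.png')
for d in env.outline_of('wrist','tube0'):
    m=np.array(d['mask'])
    if m.sum()>300: print(round(d['p'],2),d['xy'],axis_from_mask(cm,m))
plan([(T+[0,0,.03],R),(T,R,10)])
E
```

```text
[ 0.49580513 -0.05987703  0.12681725] [-105.09684101   -0.12801366   83.39431357] [ -8.   -7.4  10.7 124.    3.   48.3  84.4]
0.93 [255.4, 173.5] {'h': np.float64(-6.1), 'cap': array([ 0.4441, -0.0545]), 'bot': array([ 0.6171, -0.073 ]), 'L': np.float64(0.1739), 'w': np.float64(0.0321)}
0.78 [24.7, 163.6] {'h': np.float64(-35.4), 'cap': array([ 0.4206, -0.2276]), 'bot': array([ 0.5601, -0.3267]), 'L': np.float64(0.1711), 'w': np.float64(0.033)}
0.67 [161.9, 165.9] {'h': np.float64(-23.4), 'cap': array([ 0.4382, -0.1225]), 'bot': array([ 0.5968, -0.191 ]), 'L': np.float64(0.1728), 'w': np.float64(0.032)}
[[[0,30,9],[0,0,0]],[[1,29,8],[0,0,0]],[[0,30,9],[0,-0.5,0]],[[0,10,2],[0,0,0]],[[0,9,3],[0,0,0]],[[0,10,2],[0,0,0]]]
end [ 0.4947 -0.0591  0.0043] [-105.1    0.    83.8] 6
```

View pics/w8.png

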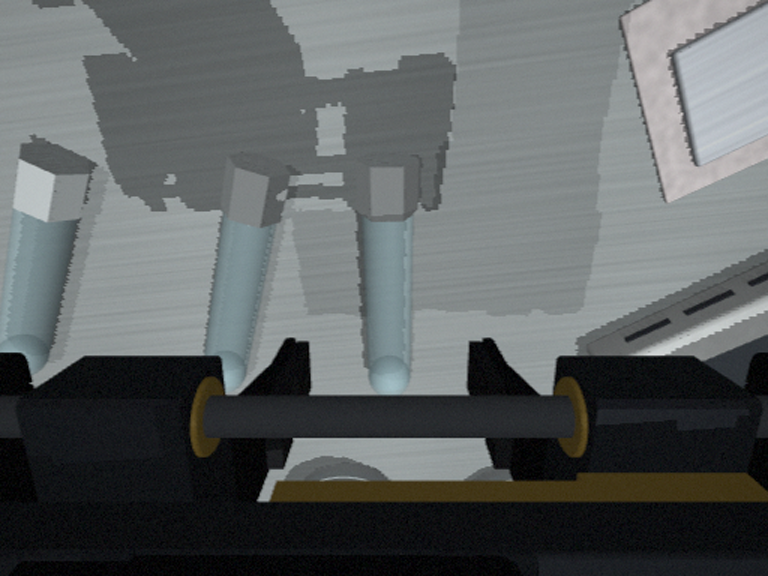

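Request:
{"method": "carry_out", "body": {"targets": [[[0, 30, 9], [0, 0, 0]], [[0, 30, 8], [0, 0, 0]], [[0, 30, 9], [0, 0, 0]], [[0, 10, 2], [0, 0, 0]], [[0, 10, 3], [0, 0, 0]], [[0, 6, 2], [0, 0, 0]], [[0, 2, 0], [0, 0, 0]], [[0, 0, 0], [0, 0, 0]], [[0, 0, 0], [0, 0, 0]], [[0, 0, 0], [0, 0, 0]]]}}

```text
time_s: 13.15
tool_pos: [0.493, -0.061, 0.0027]
tool_rot: [-105.0, -0.1, 83.3]
force: [-1.0, 0.6, 4.0]
grip_width: 0.0608
```

Request:
{"method": "carry_out", "body": {"targets": [[[0, 0, 0], [0, 0, 0]], [[0, 0, 0], [0, 0, 0]], [[0, 0, 0], [0, 0, 0]], [[0, 0, 0], [0, 0, 0]], [[0, 0, 0], [0, 0, 0]], [[0, 0, 0], [0, 0, 0]], [[0, 0, 0], [0, 0, 0]], [[0, 0, 0], [0, 0, 0]], [[0, 0, 0], [0, 0, 0]]], "jaw": 0, "squeeze": 10}}

```text
time_s: 14.05
tool_pos: [0.4935, -0.0612, 0.0026]
tool_rot: [-105.0, -0.1, 83.3]
force: [-0.0, -1.4, 5.9]
grip_width: 0.0297
```

```bash
python3 - <<'E'
from pk import *
o=env.get_obs(); print(o['tool_pos'],o['tool_rot'],o['force'],o['grip_width'],o['time_s'])
save(env.read_camera('wrist'),'w9.png')
E
```

```text
[ 0.49349005 -0.0612054   0.00260562] [-1.05032388e+02 -9.11977659e-02  8.32896469e+01] [-0.02994351 -1.37961743  5.90344902] 0.029678820598722278 14.05
```

View pics/w9.png

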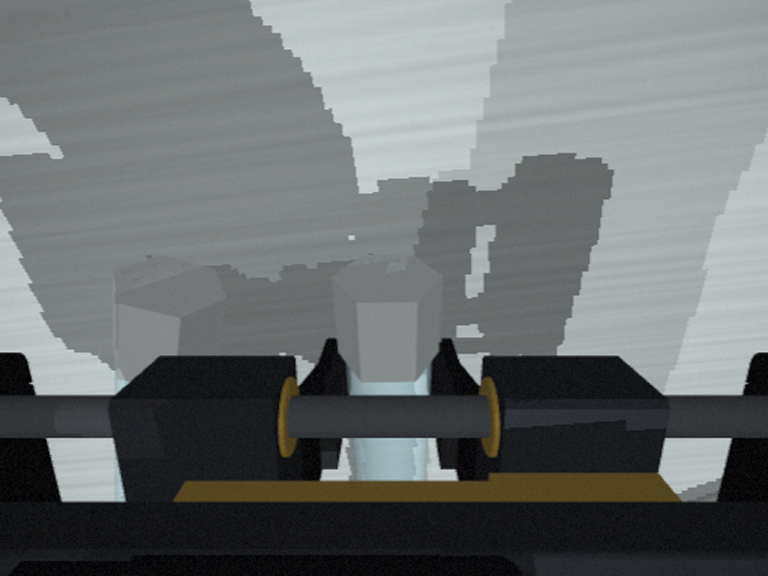

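Request:
{"method": "carry_out", "body": {"targets": [[[0, -5, -1], [0, 0, 0]], [[0, -10, -3], [0, 0, 0]], [[0, -20, -5], [0, 0, 0]], [[0, -30, -9], [0, 0, 0]], [[0, -30, -9], [0, 0, 0]], [[0, -30, -9], [0, 0, 0]], [[0, -30, -9], [0, 0, 0]], [[0, -30, -9], [0, 0, 0]], [[0, 0, 0], [0, 0, 0]], [[0, 0, 0], [0, 0, 0]]]}}

```text
time_s: 15.1
tool_pos: [0.4965, -0.0618, 0.1949]
tool_rot: [-104.9, -0.1, 83.3]
force: [-0.8, 0.2, -1.2]
grip_width: 0.0296
```

```bash
cat > place.py <<'E'
from pk import *
ORI=np.array([.567,.2558]); A=np.radians(26.9); DX=np.array([np.cos(A),np.sin(A)]); DY=np.array([-DX[1],DX[0]])
def cell(y): return ORI+DY*y/1000
def placepose(y,psi,s,cz,h=-63.1,dx=0,dy=0):
    R=Rd(h-90,psi); a=R[:,1]; c=cell(y+dy)+DX*dx/1000
    return np.array([c[0],c[1],cz])+s*a,R
E
cat > go.py <<'E'
from place import *
import sys
y=float(sys.argv[1]); psi=float(sys.argv[2]); s=float(sys.argv[3]); lb=float(sys.argv[4]); phi=90-psi
T,R=placepose(y,psi,s,.03+lb+.09)
q=qnow(); e,q1=ik(T,R,q0=q,tries=1); print(e,np.round(q,1),np.round(q1,1))
start=tool()
p,Rr=jplan([q,q1])
# tube path check
ub_local=None
Rp=start[1]
for k in range(0,11):
    M=fk(q+(q1-q)*k/10,P,S); Rk=M[:3,:3]
    b=np.array([0,np.sin(np.radians(phi)),-np.cos(np.radians(phi))]) # bottom dir in tool coords (side A: z=-h)
    C=M[:3,3]-Rk[:,1]*s; B=C+Rk@b*lb; cap=C-Rk@b*(.17-lb); print(k,np.round(C,3),'bot',np.round(B,3),'cap',np.round(cap,3))
E
python3 - <<'E'
from pk import *
o=env.get_obs(); print(o['tool_pos'],o['tool_rot'],o['force'],o['grip_width'],o['time_s'])
save(env.read_camera('wrist'),'w10.png'); save(env.read_camera('side')[100:260,130:330],'s10.png',4)
E
python3 go.py -140 75 .0128 .1245
```

```text
[ 0.49652523 -0.06183725  0.19489338] [-1.04912019e+02 -9.88154428e-02  8.32843289e+01] [-0.75186903  0.21304586 -1.21422334] 0.029567640328931517 15.1
0.00199150995811026 [ -8.2 -10.8  10.5 118.7   3.6  57.3  84.1] [-47.   31.1   2.1  97.   66.1  93.9 138.9]
[[[2,8,3],[2.5,-7,2.5]],[[1,6,2],[2.5,-6.5,3]],[[2,5,0],[2.5,-6.5,2.5]],[[1,4,-1],[2.5,-7,3]],[[0,3,-3],[2,-6,2.5]],[[0,1,-4],[2.5,-6.5,2.5]],[[-1,0,-5],[2.5,-6,3]],[[-3,-2,-7],[3,-7,3]],[[-4,-4,-8],[2.5,-6.5,3]],[[-6,-5,-7],[2.5,-6,2.5]],[[-7,-8,-9],[3,-6.5,3.5]],[[-9,-9,-9],[3,-5.5,3]]]
[[[-11,-12,-9],[3,-6.5,3]],[[-12,-13,-8],[3.5,-5.5,3.5]],[[-15,-16,-8],[3.5,-6,3]],[[-16,-19,-6],[3.5,-5.5,3]],[[-19,-22,-6],[4,-5.5,3.5]],[[-18,-22,-3],[4,-5,3]],[[-22,-27,-2],[4.5,-5,3.5]]]
end [0.6362 0.1203 0.2408] [-1.50e+01  1.00e-01 -1.53e+02] 19
0 [ 0.493 -0.062  0.205] bot [ 0.616 -0.076  0.205] cap [ 0.448 -0.056  0.206]
1 [ 0.492 -0.057  0.19 ] bot [ 0.615 -0.047  0.177] cap [ 0.447 -0.061  0.195]
2 [ 0.495 -0.054  0.181] bot [ 0.612 -0.023  0.152] cap [ 0.452 -0.066  0.191]
3 [ 0.503 -0.051  0.177] bot [ 0.608 -0.003  0.131] cap [ 0.464 -0.069  0.193]
4 [ 0.515 -0.045  0.178] bot [0.605 0.013 0.115] cap [ 0.482 -0.067  0.201]
5 [ 0.531 -0.035  0.183] bot [0.603 0.028 0.103] cap [ 0.505 -0.058  0.212]
6 [ 0.551 -0.019  0.192] bot [0.604 0.042 0.097] cap [ 0.532 -0.041  0.227]
7 [0.573 0.005 0.204] bot [0.608 0.057 0.096] cap [ 0.56  -0.014  0.243]
8 [0.595 0.038 0.217] bot [0.614 0.076 0.1  ] cap [0.588 0.024 0.26 ]
9 [0.615 0.08  0.231] bot [0.622 0.1   0.108] cap [0.612 0.073 0.276]
10 [0.63  0.131 0.245] bot [0.63  0.131 0.12 ] cap [0.63  0.131 0.29 ]
```

View pics/w10.png

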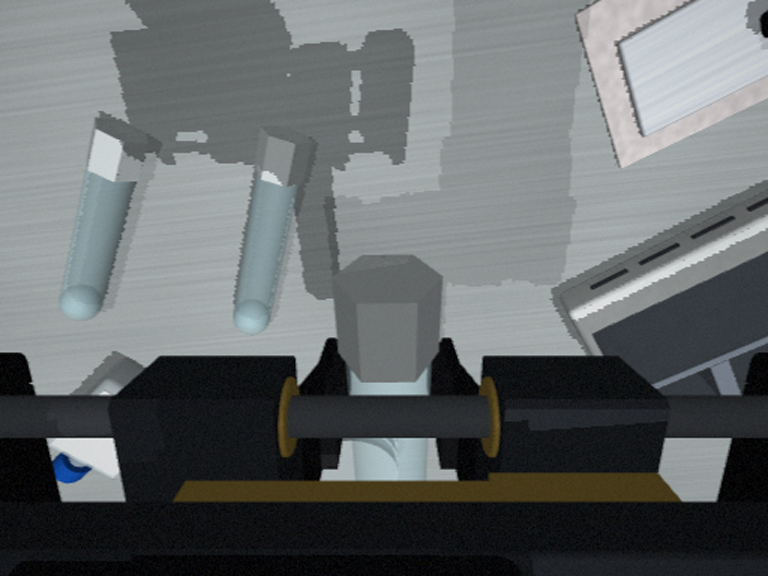

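View pics/s10.png

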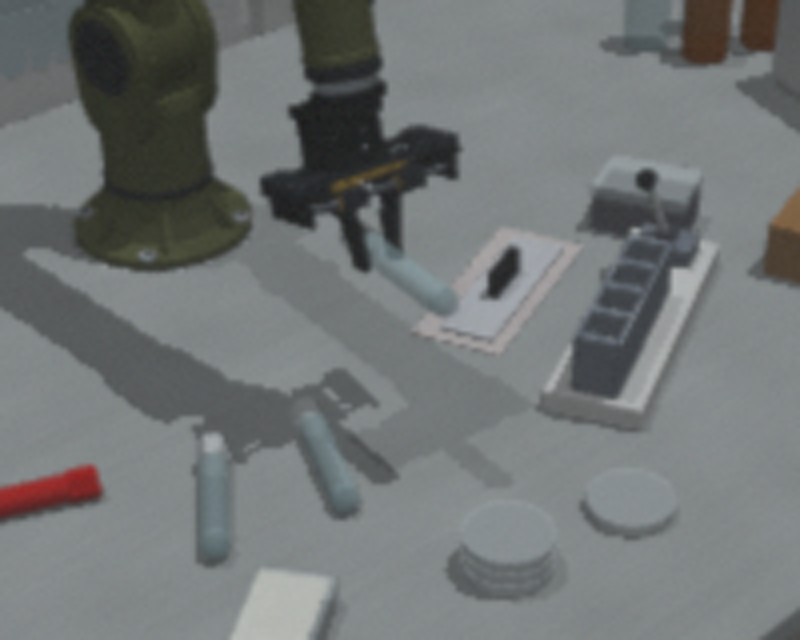

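```bash
sed -i 's/+lb+.09)/+lb+.14)/' go.py; python3 go.py -140 75 .0128 .1245
```

```text
0.00017857648720094255 [ -8.2 -10.8  10.5 118.7   3.6  57.3  84.1] [-48.5  27.5   4.   95.7  66.   95.3 143.6]
[[[2,6,2],[2.5,-7,2.5]],[[1,5,1],[2,-7,3]],[[1,3,0],[2,-6,2]],[[1,2,-2],[2.5,-7,3]],[[-1,1,-3],[2.5,-6.5,2.5]],[[-1,-1,-4],[2.5,-6.5,3]],[[-2,-2,-6],[2.5,-7,2.5]],[[-4,-3,-6],[2.5,-6,3]],[[-5,-5,-7],[2.5,-6.5,3]],[[-6,-7,-7],[2.5,-6,2.5]],[[-9,-10,-8],[3,-6.5,3.5]],[[-9,-10,-7],[3,-6,2.5]]]
[[[-12,-14,-7],[3,-6,3.5]],[[-14,-15,-7],[3.5,-6,3]],[[-15,-18,-5],[3.5,-5.5,3]],[[-18,-21,-5],[4,-6,3.5]],[[-18,-22,-2],[4,-5.5,3]],[[-20,-26,1],[4,-5,3]],[[-21,-29,2],[4.5,-5,3]]]
end [0.6356 0.1203 0.2911] [-1.520e+01  1.000e-01 -1.529e+02] 19
0 [ 0.493 -0.062  0.205] bot [ 0.616 -0.076  0.205] cap [ 0.448 -0.056  0.206]
1 [ 0.493 -0.058  0.194] bot [ 0.616 -0.047  0.182] cap [ 0.448 -0.061  0.199]
2 [ 0.497 -0.055  0.189] bot [ 0.613 -0.022  0.161] cap [ 0.454 -0.067  0.199]
3 [ 0.505 -0.052  0.189] bot [ 0.61  -0.002  0.144] cap [ 0.466 -0.07   0.205]
4 [ 0.518 -0.046  0.194] bot [0.607 0.015 0.132] cap [ 0.485 -0.068  0.216]
5 [ 0.535 -0.036  0.203] bot [0.605 0.03  0.124] cap [ 0.509 -0.06   0.232]
6 [ 0.555 -0.019  0.217] bot [0.607 0.043 0.123] cap [ 0.536 -0.042  0.252]
7 [0.576 0.005 0.234] bot [0.61  0.059 0.127] cap [ 0.564 -0.014  0.273]
8 [0.598 0.038 0.253] bot [0.616 0.077 0.137] cap [0.591 0.024 0.296]
9 [0.616 0.08  0.274] bot [0.624 0.101 0.151] cap [0.614 0.073 0.319]
10 [0.63  0.131 0.294] bot [0.63  0.131 0.17 ] cap [0.63  0.131 0.34 ]
```

Request:
{"method": "carry_out", "body": {"targets": [[[2, 6, 2], [2.5, -7, 2.5]], [[1, 5, 1], [2, -7, 3]], [[1, 3, 0], [2, -6, 2]], [[1, 2, -2], [2.5, -7, 3]], [[-1, 1, -3], [2.5, -6.5, 2.5]], [[-1, -1, -4], [2.5, -6.5, 3]], [[-2, -2, -6], [2.5, -7, 2.5]], [[-4, -3, -6], [2.5, -6, 3]], [[-5, -5, -7], [2.5, -6.5, 3]], [[-6, -7, -7], [2.5, -6, 2.5]], [[-9, -10, -8], [3, -6.5, 3.5]], [[-9, -10, -7], [3, -6, 2.5]]]}}

```text
time_s: 16.4
tool_pos: [0.5568, -0.0279, 0.2079]
tool_rot: [-50.4, 20.7, 167.1]
force: [0.6, 0.1, -1.0]
grip_width: 0.0296
```

Request:
{"method": "carry_out", "body": {"targets": [[[-12, -14, -7], [3, -6, 3.5]], [[-14, -15, -7], [3.5, -6, 3]], [[-15, -18, -5], [3.5, -5.5, 3]], [[-18, -21, -5], [4, -6, 3.5]], [[-18, -22, -2], [4, -5.5, 3]], [[-20, -26, 1], [4, -5, 3]], [[-21, -29, 2], [4.5, -5, 3]], [[0, 0, 0], [0, 0, 0]], [[0, 0, 0], [0, 0, 0]], [[0, 0, 0], [0, 0, 0]]]}}

```text
time_s: 17.4
tool_pos: [0.6364, 0.1189, 0.2921]
tool_rot: [-15.1, 0.2, -153.0]
force: [0.3, -0.1, 0.1]
grip_width: 0.0296
```

```bash
python3 - <<'E'
from place import *
o=env.get_obs(); print(o['tool_pos'],o['tool_rot'],o['force'],o['grip_width'],o['time_s'],np.round(o['qpos'],1))
save(env.read_camera('wrist'),'w11.png'); save(env.read_camera('side')[70:230,180:380],'s11.png',4)
im=env.read_camera('top'); save(im[140:270,130:290],'t11.png',4.5)
E
```

```text
[0.63640987 0.11886316 0.29210859] [ -15.06408394    0.18645284 -153.04877634] [ 0.28809415 -0.05633189  0.11473928] 0.029637387119578723 17.4 [-38.8  27.4  -7.7  95.5  70.   98.6 142.5]
```

View pics/w11.png

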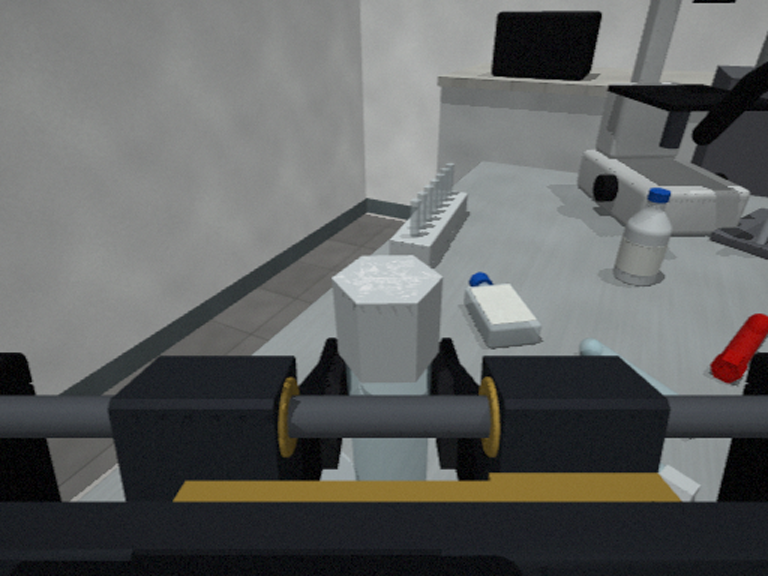

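View pics/s11.png

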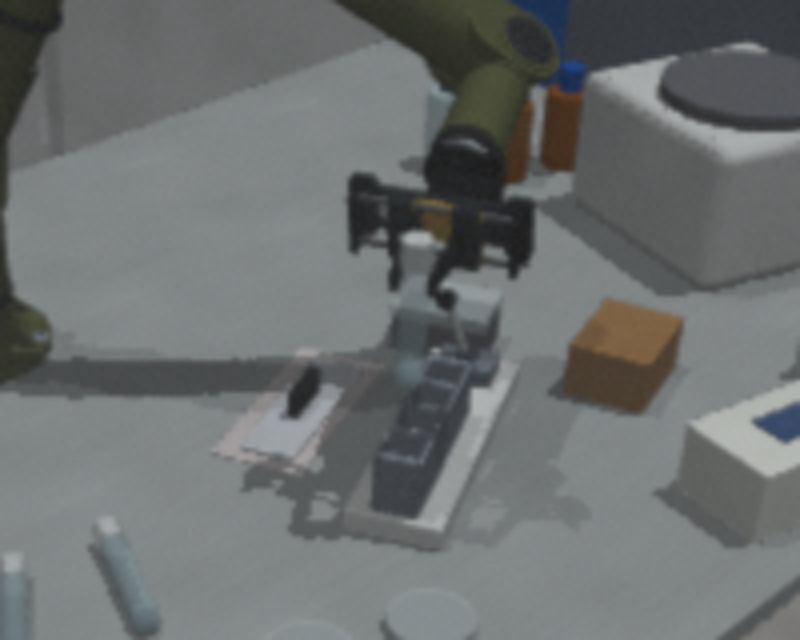

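View pics/t11.png

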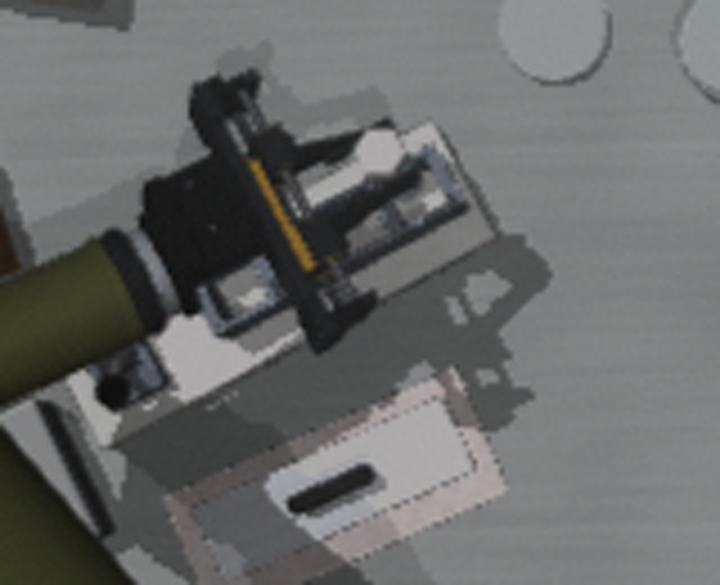

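```bash
cat > chkov.py <<'E'
from place import *
def ovl(s,lb,names,psi,crops,dy=None):
    p,R=tool(); phi=90-psi
    b=R@np.array([0,np.sin(np.radians(phi)),-np.cos(np.radians(phi))]); C=p-R[:,1]*s
    pts=np.array([C+b*(lb),C,C-b*(.17-lb)]); print(np.round(pts,4))
    for cn,(r0,r1,c0,c1),sc,nm in crops:
        im=env.read_camera(cn); cm=cam(cn); q=w2px(cm,pts)
        v=cv2.resize(cv2.cvtColor(im,4)[r0:r1,c0:c1],None,fx=sc,fy=sc,interpolation=cv2.INTER_CUBIC)
        q=((q-[c0,r0]+.5)*sc).astype(int); cv2.polylines(v,[q],False,(0,0,255),1)
        for k in q: cv2.circle(v,tuple(int(x) for x in k),3,(0,255,0),1)
        for yy in (-140,-88,-36,16):
            c=cell(yy); sq=np.array([[*(c+DX*i*.02+DY*j*.02),.1] for i,j in ((-1,-1),(1,-1),(1,1),(-1,1))])
            q=((w2px(cm,sq)-[c0,r0]+.5)*sc).astype(int); cv2.polylines(v,[q],True,(255,200,0),1)
        cv2.imwrite('pics/'+nm,v)
E
python3 - <<'E'
from chkov import *
ovl(.0128,.1245,None,75,[('side',(100,210,240,340),6,'s12.png'),('top',(150,240,170,260),6,'t12.png')])
T,R=placepose(-140,75,.0128,.1545+.075)
plan([(T,R,20)])
E
```

```text
[[0.6315 0.13   0.172 ]
 [0.631  0.1296 0.2965]
 [0.6309 0.1294 0.342 ]]
[[[0,4,-16],[0,0,0]],[[0,4,-17],[0,0,0]],[[0,4,-16],[0,0,0]],[[1,4,-16],[0,-0.5,0]]]
end [0.6354 0.1201 0.2264] [ -15.1   -0.2 -152.9] 4
```

View pics/s12.png

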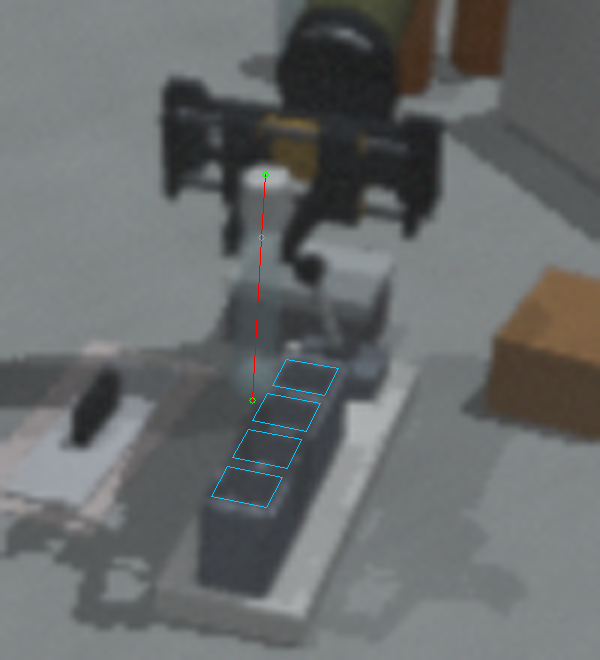

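View pics/t12.png

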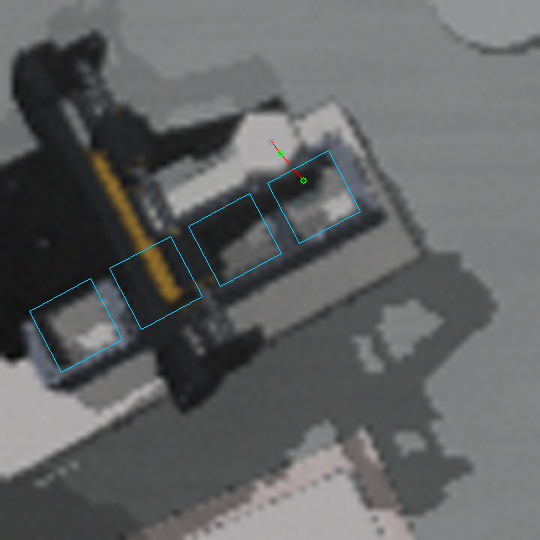

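Request:
{"method": "carry_out", "body": {"targets": [[[0, 4, -16], [0, 0, 0]], [[0, 4, -17], [0, 0, 0]], [[0, 4, -16], [0, 0, 0]], [[1, 4, -16], [0, -0.5, 0]], [[0, 2.6, -9.7], [0, 0, 0]], [[0, 2.6, -9.7], [0, 0, 0]], [[0, 2.6, -9.7], [0, 0, 0]], [[0, 0, 0], [0, 0, 0]], [[0, 0, 0], [0, 0, 0]]]}}

```text
time_s: 18.55
tool_pos: [0.6353, 0.1212, 0.1961]
tool_rot: [-15.1, -0.2, -152.8]
force: [0.1, 0.3, -0.6]
grip_width: 0.0297
```

```bash
python3 - <<'E'
from chkov import *
o=env.get_obs(); print(o['tool_pos'],o['tool_rot'],o['force'],o['grip_width'],o['time_s'])
ovl(.0128,.1245,None,75,[('side',(100,210,240,340),6,'s13.png'),('top',(150,240,170,260),6,'t13.png')])
T,R=placepose(-140,75,.0128,.1545+.002)
plan([(T,R,10)],rp=.5)
E
```

```text
[0.63533587 0.12123407 0.19613813] [ -15.05409999   -0.20121361 -152.81253477] [ 0.06086489  0.27464426 -0.64853763] 0.029667423299888595 18.55
[[0.6293 0.1321 0.075 ]
 [0.6297 0.1322 0.1995]
 [0.6299 0.1323 0.245 ]]
[[[0,2.5,-8.5],[0,0,0]],[[0,2.5,-8],[0,0,0]],[[0,2.5,-8.5],[0,0,0]],[[0,2.5,-8.5],[0,0,0]],[[0,2.5,-8],[0,0,0]]]
end [0.636  0.1202 0.1534] [-1.510e+01 -1.000e-01 -1.528e+02] 5
```

View pics/s13.png

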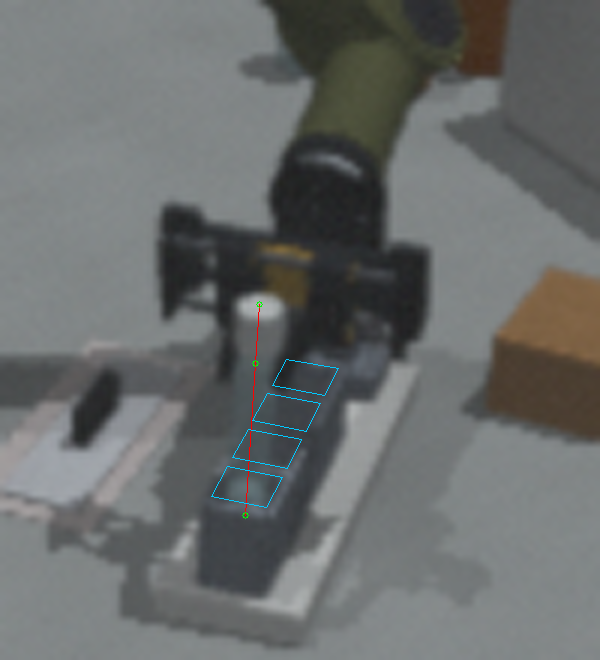

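View pics/t13.png

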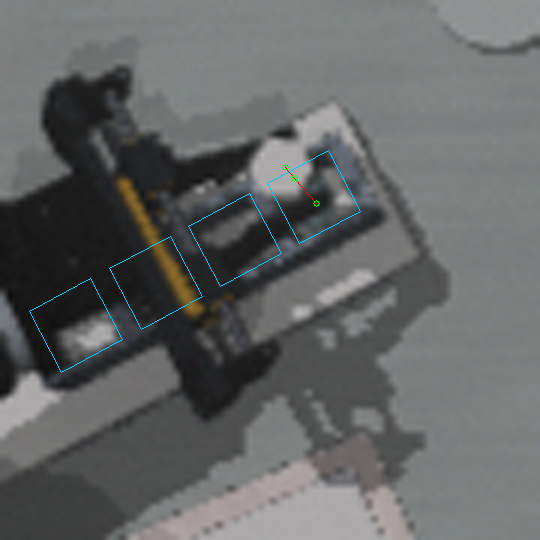

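Request:
{"method": "carry_out", "body": {"targets": [[[0, 2.5, -8.5], [0, 0, 0]], [[0, 2.5, -8], [0, 0, 0]], [[0, 2.5, -8.5], [0, 0, 0]], [[0, 2, -8.5], [0, 0, 0]], [[0, 2, -6], [0, 0, 0]], [[0, 0, -2], [0, 0, 0]], [[0, 0, 0], [0, 0, 0]], [[0, 0, 0], [0, 0, 0]], [[0, 0, 0], [0, 0, 0]]]}}

```text
time_s: 19.55
tool_pos: [0.6352, 0.1207, 0.1536]
tool_rot: [-15.1, -0.2, -152.8]
force: [-0.8, -0.2, 4.1]
grip_width: 0.0296
```

Request:
{"method": "carry_out", "body": {"targets": [[[0, 0.3, -1], [0, 0, 0]], [[0, 0, 0], [0, 0, 0]]]}}

```text
time_s: 19.75
tool_pos: [0.6355, 0.1205, 0.1535]
tool_rot: [-14.9, -0.1, -152.9]
force: [-0.7, -0.4, 6.7]
grip_width: 0.0299
```

Request:
{"method": "carry_out", "body": {"targets": [[[0, 0.3, -1], [0, 0, 0]], [[0, 0, 0], [0, 0, 0]]]}}

```text
time_s: 19.95
tool_pos: [0.6357, 0.1202, 0.1534]
tool_rot: [-14.8, -0.1, -152.9]
force: [-1.3, -1.3, 9.6]
grip_width: 0.0295
```

Request:
{"method": "carry_out", "body": {"targets": [[[0, -0.5, 2], [0, 0, 0]], [[0, 0, 0], [0, 0, 0]], [[0, 0, 0], [0, 0, 0]]]}}

```text
time_s: 20.25
tool_pos: [0.6354, 0.1207, 0.1535]
tool_rot: [-15.0, -0.2, -152.8]
force: [-1.6, -0.2, 5.7]
grip_width: 0.0292
```

Request:
{"method": "carry_out", "body": {"targets": [[[0, 0, 0], [0, 0, 0]], [[0, 0, 0], [0, 0, 0]], [[0, 0, 0], [0, 0, 0]], [[0, 0, 0], [0, 0, 0]], [[0, 0, 0], [0, 0, 0]], [[0, 0, 0], [0, 0, 0]]], "jaw": 0.7}}

```text
time_s: 20.85
tool_pos: [0.6352, 0.1208, 0.1527]
tool_rot: [-15.1, -0.2, -152.8]
force: [-0.2, -0.2, -0.2]
grip_width: 0.06
```

Request:
{"method": "carry_out", "body": {"targets": [[[0, -10, 0], [0, 0, 0]], [[0, -20, 0], [0, 0, 0]], [[0, -30, 0], [0, 0, 0]], [[0, -20, 30], [0, 0, 0]], [[0, 0, 40], [0, 0, 0]], [[0, 0, 40], [0, 0, 0]], [[0, 0, 40], [0, 0, 0]], [[0, 0, 0], [0, 0, 0]]]}}

```text
time_s: 21.65
tool_pos: [0.619, 0.1559, 0.3258]
tool_rot: [-15.1, 0.5, -152.9]
force: [-0.4, 0.1, 0.4]
grip_width: 0.0612
```

```bash
python3 - <<'E'
from chkov import *
from tubes import *
o=env.get_obs(); print(o['tool_pos'],o['tool_rot'],o['force'],o['grip_width'],o['time_s'],np.round(o['qpos'],1))
save(env.read_camera('wrist'),'w14.png'); save(env.read_camera('side')[100:260,130:330],'s14.png',4)
im=env.read_camera('top'); cm=cam('top'); save(im[140:280,150:400],'t14.png',3.2)
for d in env.outline_of('top','tube0'):
    m=np.array(d['mask'])
    if m.sum()>50 : print('top now',round(d['p'],2),axis_from_mask(cm,m))
E
```

```text
[0.61903445 0.15587919 0.32584235] [ -15.10493533    0.46250395 -152.87521093] [-0.39462753  0.12726592  0.3643015 ] 0.06118719367376329 21.65 [-41.3  26.6  -9.   92.4  69.1 102.9 144.7]
top now 0.85 {'h': np.float64(-111.0), 'cap': array([ 0.3964, -0.344 ]), 'bot': array([ 0.3351, -0.5038]), 'L': np.float64(0.1711), 'w': np.float64(0.032)}
top now 0.81 {'h': np.float64(-35.0), 'cap': array([ 0.4295, -0.2323]), 'bot': array([ 0.5608, -0.3243]), 'L': np.float64(0.1604), 'w': np.float64(0.027)}
top now 0.76 {'h': np.float64(-24.2), 'cap': array([ 0.4397, -0.1203]), 'bot': array([ 0.5939, -0.1896]), 'L': np.float64(0.169), 'w': np.float64(0.0366)}
top now 0.44 {'h': np.float64(67.4), 'cap': array([0.6318, 0.1179]), 'bot': array([0.6631, 0.1929]), 'L': np.float64(0.0813), 'w': np.float64(0.0337)}
```

View pics/w14.png

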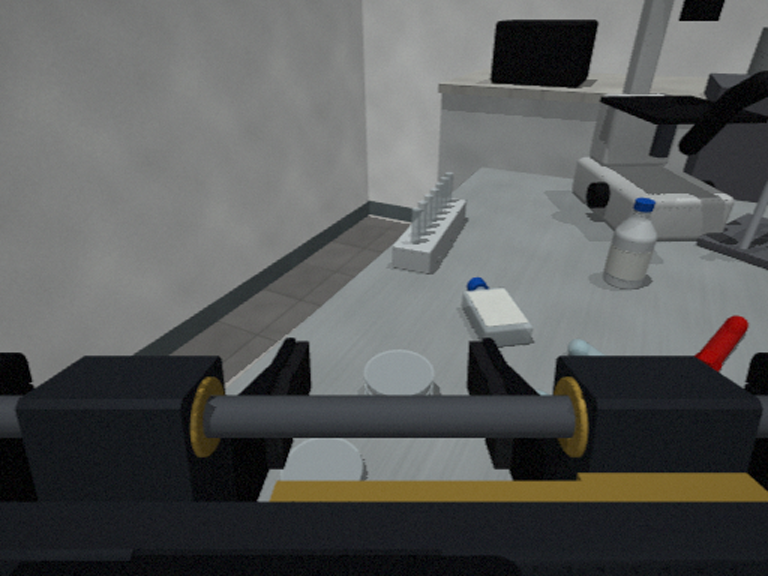

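View pics/s14.png

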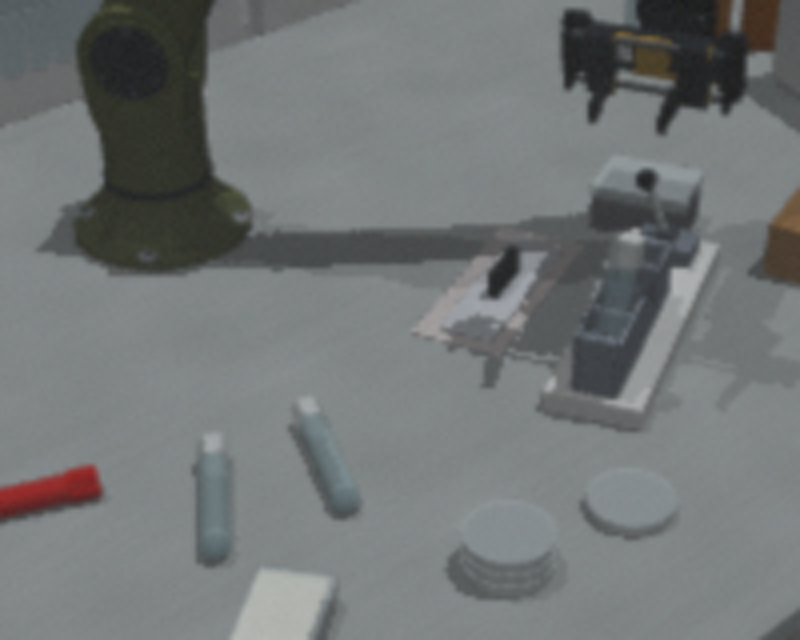

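View pics/t14.png

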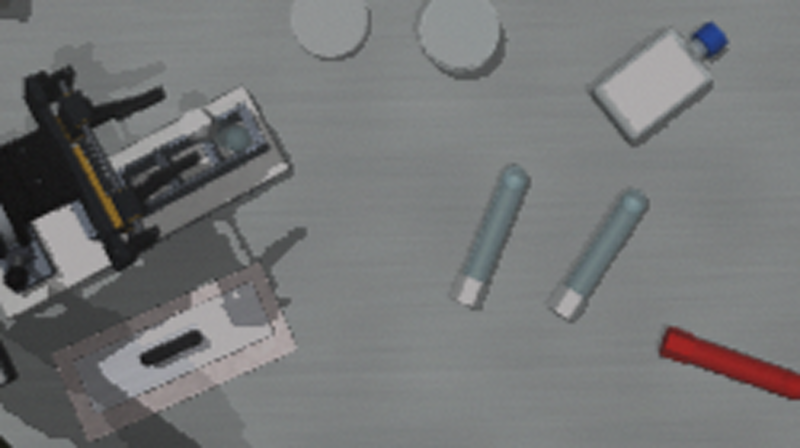

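```bash
cat > ret.py <<'E'
from pk import *
import sys
cap=(float(sys.argv[1]),float(sys.argv[2])); h=float(sys.argv[3])
T,R=grasp(cap,h,tz=.0055); print('tcp',T)
q=qnow(); e,q1=ik(T+[0,0,.12],R,q0=q+np.array([20,0,0,0,-40,0,-40]),tries=1); print(e,np.round(q1,1))
jplan([q,q1])
for k in range(0,11,2): print(np.round(fk(q+(q1-q)*k/10,P,S)[:3,3],3),end=' ')
E
python3 ret.py .4395 -.122 -24
```

```text
tcp [ 0.48327487 -0.14148983  0.0055    ]
0.00032417035015740484 [ -0.3  -6.6  10.5 123.4   6.3  48.6  72.7]
[[[19,38,-6],[-4,5,-3]],[[20,33,-7],[-4,5.5,-3]],[[20,32,-4],[-4,5.5,-3]],[[18,27,0],[-3.5,6,-3.5]],[[16,24,2],[-3,5.5,-3]],[[16,23,4],[-3,6.5,-3]],[[14,20,5],[-2.5,6,-3.5]],[[12,19,7],[-2.5,6.5,-3]],[[9,15,7],[-2,6,-3]],[[8,15,8],[-2.5,7,-3]],[[6,12,8],[-2,6,-3]],[[4,11,7],[-2,7,-2.5]]]
[[[2,9,8],[-1.5,6.5,-3]],[[0,7,6],[-1.5,6.5,-2.5]],[[-1,7,6],[-2,7,-2.5]],[[-2,4,5],[-1.5,6.5,-2.5]],[[-4,4,4],[-1.5,7.5,-2.5]],[[-5,2,2],[-1.5,6.5,-2]],[[-5,2,1],[-1.5,6.5,-2.5]],[[-6,0,0],[-1.5,7,-2]],[[-7,0,-2],[-1.5,7,-2]]]
end [ 0.4832 -0.1419  0.1252] [-1.05e+02  1.00e-01  6.59e+01] 21
[0.619 0.153 0.32 ] [0.599 0.041 0.258] [ 0.558 -0.039  0.2  ] [ 0.516 -0.086  0.154] [ 0.49  -0.113  0.128] [ 0.483 -0.141  0.126]
```

Request:
{"method": "carry_out", "body": {"targets": [[[19, 38, -6], [-4, 5, -3]], [[20, 33, -7], [-4, 5.5, -3]], [[20, 32, -4], [-4, 5.5, -3]], [[18, 27, 0], [-3.5, 6, -3.5]], [[16, 24, 2], [-3, 5.5, -3]], [[16, 23, 4], [-3, 6.5, -3]], [[14, 20, 5], [-2.5, 6, -3.5]], [[12, 19, 7], [-2.5, 6.5, -3]], [[9, 15, 7], [-2, 6, -3]], [[8, 15, 8], [-2.5, 7, -3]], [[6, 12, 8], [-2, 6, -3]], [[4, 11, 7], [-2, 7, -2.5]]]}}

```text
time_s: 23.05
tool_pos: [0.5112, -0.0913, 0.1485]
tool_rot: [-75.5, 24.3, 127.6]
force: [-0.5, 0.3, -0.8]
grip_width: 0.0608
```

Request:
{"method": "carry_out", "body": {"targets": [[[2, 9, 8], [-1.5, 6.5, -3]], [[0, 7, 6], [-1.5, 6.5, -2.5]], [[-1, 7, 6], [-2, 7, -2.5]], [[-2, 4, 5], [-1.5, 6.5, -2.5]], [[-4, 4, 4], [-1.5, 7.5, -2.5]], [[-5, 2, 2], [-1.5, 6.5, -2]], [[-5, 2, 1], [-1.5, 6.5, -2.5]], [[-6, 0, 0], [-1.5, 7, -2]], [[-7, 0, -2], [-1.5, 7, -2]], [[0, 0, 0], [0, 0, 0]], [[0, 0, 0], [0, 0, 0]], [[0, 0, 0], [0, 0, 0]]]}}

```text
time_s: 24.25
tool_pos: [0.4839, -0.1418, 0.1255]
tool_rot: [-105.0, 0.1, 66.0]
force: [-0.1, -0.5, -0.3]
grip_width: 0.0609
```

```bash
cat > desc.py <<'E'
from pk import *
from tubes import *
import sys
nm=sys.argv[1]
p,Rn=tool(); o=env.get_obs(); print(p,o['tool_rot'],np.round(qnow(),1),o['time_s'])
cm=cam('wrist'); im=env.read_camera('wrist'); save(im,nm)
best=None
for d in env.outline_of('wrist','tube0'):
    m=np.array(d['mask'])
    if m.sum()>300:
        r=axis_from_mask(cm,m); print(round(d['p'],2),d['xy'],r)
        if abs(d['xy'][0]-258)<40 and (best is None): best=r
T,R=grasp(best['cap']+np.array([.001,0]),float(best['h']),tz=.0055); print(T)
plan([(T+[0,0,.03],R),(T,R,10)])
E
python3 desc.py w15.png
```

```text
[ 0.48393211 -0.14183155  0.12552915] [-105.01343044    0.13136816   66.04451401] [ -3.   -6.6  13.  123.3   6.9  48.7  72.3] 24.25
0.97 [134.9, 183.7] {'h': np.float64(-35.5), 'cap': array([ 0.4215, -0.2282]), 'bot': array([ 0.522 , -0.2999]), 'L': np.float64(0.1234), 'w': np.float64(0.0324)}
0.83 [257.1, 172.7] {'h': np.float64(-24.0), 'cap': array([ 0.4399, -0.1229]), 'bot': array([ 0.5935, -0.1912]), 'L': np.float64(0.168), 'w': np.float64(0.0318)}
[ 0.48467487 -0.14238983  0.0055    ]
[[[0,29,8],[0,0,0]],[[0,29,7],[0,0,0]],[[0,29,8],[0,0,0]],[[0,7,2],[0,0,0]],[[0,8,2],[0,0,0]],[[0,7,2],[0,0,0]],[[0,7,1],[0,0,0]]]
end [ 0.485  -0.1427  0.0059] [-1.05e+02  1.00e-01  6.60e+01] 7
```

View pics/w15.png

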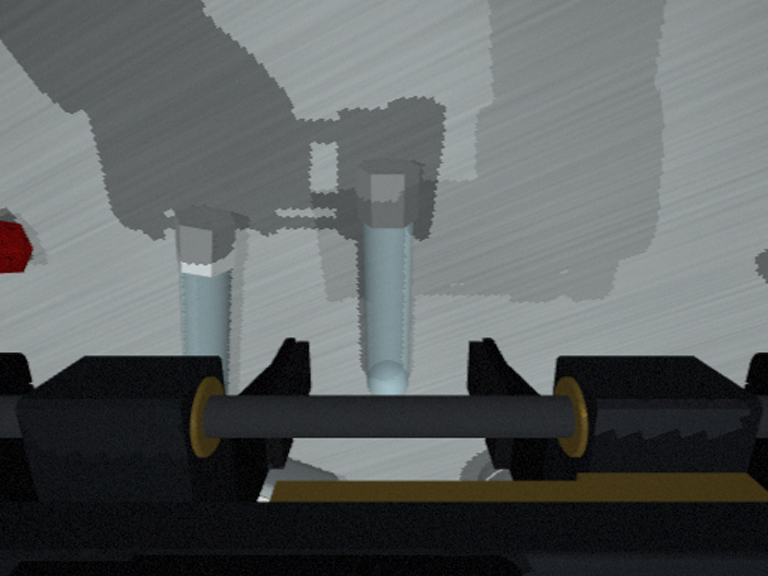

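Request:
{"method": "carry_out", "body": {"targets": [[[0, 29, 8], [0, 0, 0]], [[0, 29, 7], [0, 0, 0]], [[0, 29, 8], [0, 0, 0]], [[0, 7, 2], [0, 0, 0]], [[0, 8, 2], [0, 0, 0]], [[0, 7, 2], [0, 0, 0]], [[0, 5, 1], [0, 0, 0]], [[0, 0, 0], [0, 0, 0]], [[0, 0, 0], [0, 0, 0]], [[0, 0, 0], [0, 0, 0]]]}}

```text
time_s: 25.35
tool_pos: [0.4849, -0.1435, 0.0088]
tool_rot: [-105.2, 0.0, 65.8]
force: [0.8, -0.2, 0.8]
grip_width: 0.0608
```

Request:
{"method": "carry_out", "body": {"targets": [[[0, 0, 0], [0, 0, 0]], [[0, 0, 0], [0, 0, 0]], [[0, 0, 0], [0, 0, 0]], [[0, 0, 0], [0, 0, 0]], [[0, 0, 0], [0, 0, 0]], [[0, 0, 0], [0, 0, 0]], [[0, 0, 0], [0, 0, 0]], [[0, 0, 0], [0, 0, 0]], [[0, 0, 0], [0, 0, 0]]], "jaw": 0, "squeeze": 10}}

```text
time_s: 26.25
tool_pos: [0.4844, -0.1433, 0.0082]
tool_rot: [-105.1, 0.0, 65.8]
force: [-0.6, 0.0, 0.4]
grip_width: 0.0293
```

Request:
{"method": "carry_out", "body": {"targets": [[[0, -5, -1], [0, 0, 0]], [[0, -10, -3], [0, 0, 0]], [[0, -20, -5], [0, 0, 0]], [[0, -30, -9], [0, 0, 0]], [[0, -30, -9], [0, 0, 0]], [[0, -30, -9], [0, 0, 0]], [[0, -30, -9], [0, 0, 0]], [[0, -30, -9], [0, 0, 0]], [[0, 0, 0], [0, 0, 0]], [[0, 0, 0], [0, 0, 0]]]}}

```text
time_s: 27.25
tool_pos: [0.4883, -0.145, 0.202]
tool_rot: [-105.2, -0.0, 65.8]
force: [-0.8, -0.2, -0.8]
grip_width: 0.0297
```

```bash
python3 - <<'E'
from pk import *
o=env.get_obs(); print(o['tool_pos'],o['tool_rot'],o['force'],o['grip_width'],o['time_s'])
save(env.read_camera('wrist'),'w16.png')
E
python3 go.py -88 75 .0108 .125
```

```text
[ 0.48826448 -0.14495349  0.20203042] [-1.05197275e+02 -6.40457701e-03  6.58183845e+01] [-0.76787529 -0.20882249 -0.80411858] 0.029719536721822336 27.25
0.002148725300910037 [ -3.3 -10.2  12.9 117.3   7.1  58.2  72.6] [-49.2  29.2  -0.7  92.9  65.1 100.6 142.5]
[[[7,4,3],[1.5,-7,2.5]],[[6,3,1],[1.5,-6.5,2.5]],[[7,1,-1],[1.5,-7,2.5]],[[7,1,-2],[1.5,-7,2.5]],[[5,-1,-3],[1.5,-6.5,2.5]],[[6,-2,-5],[2,-6.5,2.5]],[[4,-4,-7],[1.5,-7,3]],[[4,-5,-8],[1.5,-6.5,2.5]],[[2,-7,-9],[2,-6.5,3]],[[1,-8,-9],[1.5,-6.5,2.5]],[[-1,-10,-10],[2,-6.5,3]],[[-3,-12,-12],[2.5,-6.5,3]]]
[[[-3,-13,-11],[2,-6,3]],[[-6,-17,-11],[2.5,-6.5,3.5]],[[-8,-18,-11],[2.5,-6,3]],[[-10,-20,-11],[2.5,-6,3.5]],[[-10,-22,-9],[3,-5.5,3]],[[-14,-27,-8],[3,-6,3.5]],[[-14,-28,-7],[3.5,-6,3]],[[-15,-31,-4],[3.5,-5.5,3.5]],[[-16,-32,-3],[4,-5,2.5]]]
end [0.6112 0.1681 0.2918] [-1.490e+01 -1.000e-01 -1.533e+02] 21
0 [ 0.485 -0.144  0.211] bot [ 0.599 -0.195  0.211] cap [ 0.444 -0.126  0.211]
1 [ 0.489 -0.128  0.202] bot [ 0.612 -0.151  0.192] cap [ 0.445 -0.119  0.206]
2 [ 0.496 -0.113  0.199] bot [ 0.619 -0.109  0.174] cap [ 0.452 -0.114  0.207]
3 [ 0.507 -0.097  0.2  ] bot [ 0.622 -0.07   0.159] cap [ 0.465 -0.106  0.215]
4 [ 0.521 -0.078  0.206] bot [ 0.622 -0.034  0.147] cap [ 0.484 -0.093  0.228]
5 [ 0.538 -0.054  0.216] bot [ 0.62  -0.     0.139] cap [ 0.508 -0.073  0.244]
6 [ 0.557 -0.023  0.23 ] bot [0.619 0.032 0.136] cap [ 0.534 -0.043  0.263]
7 [0.575 0.015 0.245] bot [0.617 0.064 0.138] cap [ 0.56  -0.003  0.284]
8 [0.591 0.061 0.262] bot [0.615 0.098 0.145] cap [0.582 0.048 0.304]
9 [0.602 0.116 0.279] bot [0.612 0.136 0.156] cap [0.599 0.109 0.323]
10 [0.607 0.177 0.295] bot [0.607 0.177 0.17 ] cap [0.607 0.177 0.34 ]
```

View pics/w16.png

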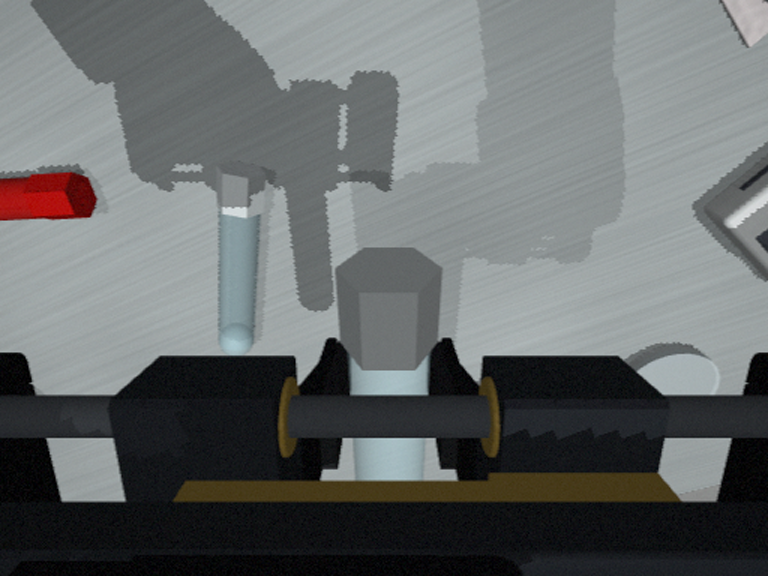

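```bash
cat > go2.py <<'E'
from place import *
import sys
y,psi,s,lb,dxv,dy=[float(v) for v in sys.argv[1:7]]; phi=90-psi
q=qnow(); 
T,R=placepose(y,psi,s,.03+lb+.14,dx=dxv,dy=dy); e,q1=ik(T,R,q0=q,tries=1)
T2,R2=placepose(y,psi,s,.03+lb+.14,dy=dy)
print(e,np.round(q,1),np.round(q1,1))
p=jplan([q,q1])
print('slide'); plan([(T2,R2,35)],start=p)
for k in range(0,11,1):
    M=fk(q+(q1-q)*k/10,P,S); Rk=M[:3,:3]
    b=np.array([0,np.sin(np.radians(phi)),-np.cos(np.radians(phi))])
    C=M[:3,3]-Rk[:,1]*s; B=C+Rk@b*lb; print(k,'C',np.round(C,3),'bot',np.round(B,3))
E
python3 go2.py -88 74.8 .007 .124 -90 2
python3 - <<'E'
from place import *
cm=cam('top'); im=env.read_camera('top'); cv2.imwrite('pics/t17.png',cv2.resize(cv2.cvtColor(im,4)[150:250,160:260],None,fx=6,fy=6,interpolation=cv2.INTER_CUBIC))
for z in (.2,.1): 
    c=cell(-140); print(w2px(cm,[[c[0],c[1],z]]))
E
```

```text
0.0031782615572684136 [ -3.3 -10.2  12.9 117.3   7.1  58.2  72.6] [-47.   21.1  -7.8 104.8  63.2 103.4 136.7]
[[[8,5,9],[2,-7,2.5]],[[7,3,6],[1.5,-6.5,2.5]],[[8,3,5],[2,-7,2.5]],[[8,1,4],[1.5,-7,2.5]],[[7,0,1],[2,-6,2.5]],[[6,-2,1],[1.5,-7,2.5]],[[6,-3,-2],[2,-6.5,2.5]],[[5,-4,-3],[2,-6.5,3]],[[4,-6,-3],[1.5,-6.5,2.5]],[[2,-8,-5],[2,-6.5,3]],[[1,-10,-6],[2.5,-7,3]],[[0,-10,-6],[2,-6,3]]]
[[[-2,-14,-7],[2,-6.5,3.5]],[[-4,-13,-6],[2.5,-5.5,3]],[[-5,-17,-6],[2.5,-6,3.5]],[[-7,-19,-6],[2.5,-6,3]],[[-9,-22,-5],[3,-6,3.5]],[[-10,-22,-4],[3,-5.5,3.5]],[[-11,-26,-3],[3.5,-5.5,3.5]],[[-13,-28,0],[3.5,-5.5,3.5]],[[-13,-29,1],[4,-5,3.5]]]
end [0.5289 0.132  0.2921] [ -15.    -0.  -152.9] 21
slide
[[[-30,0,0],[0,0,0]],[[-30,0,0],[0,0,0]],[[-30,0,0],[0,0,0]]]
end [0.609  0.1729 0.292 ] [ -15.    -0.  -152.9] 3
0 C [ 0.486 -0.144  0.207] bot [ 0.599 -0.195  0.207]
1 C [ 0.479 -0.122  0.194] bot [ 0.6   -0.146  0.182]
2 C [ 0.474 -0.105  0.186] bot [ 0.595 -0.101  0.16 ]
3 C [ 0.472 -0.089  0.186] bot [ 0.585 -0.063  0.142]
4 C [ 0.475 -0.072  0.191] bot [ 0.574 -0.03   0.129]
5 C [ 0.482 -0.053  0.201] bot [ 0.563 -0.002  0.122]
6 C [ 0.492 -0.029  0.215] bot [0.552 0.024 0.121]
7 C [0.504 0.001 0.233] bot [0.544 0.049 0.126]
8 C [0.515 0.04  0.253] bot [0.538 0.075 0.136]
9 C [0.523 0.085 0.273] bot [0.532 0.105 0.151]
10 C [0.526 0.138 0.294] bot [0.526 0.138 0.17 ]
[[218.98321246 178.99444653]]
[[221.85752271 182.39474061]]
```

View pics/t17.png

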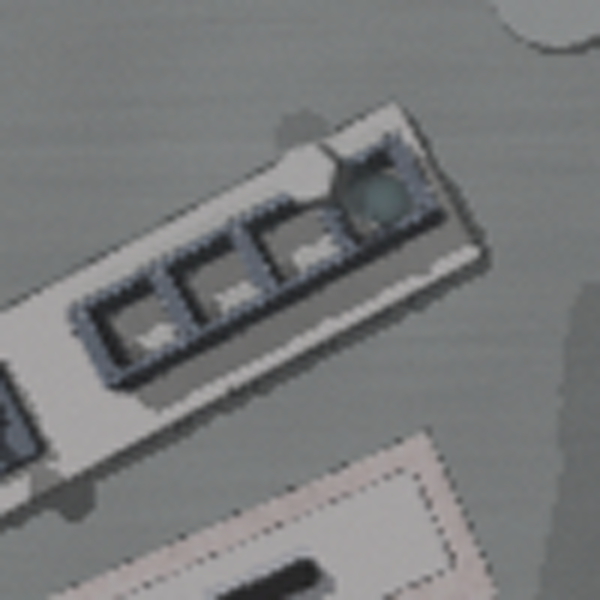

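```bash
python3 go2.py -36 74.8 .007 .124 -60 0
```

```text
0.00019547183164098005 [ -3.3 -10.2  12.9 117.4   7.1  58.2  72.6] [-52.5  25.9  -4.9  97.7  61.5 106.  137.7]
[[[10,4,7],[2,-7,2.5]],[[8,3,4],[1.5,-6.5,2]],[[10,2,4],[2,-7,2.5]],[[9,0,1],[1.5,-6.5,2.5]],[[9,-1,0],[2,-7,2.5]],[[8,-3,-2],[2,-7,2.5]],[[7,-4,-4],[1.5,-6.5,3]],[[6,-5,-4],[2,-6,2.5]],[[5,-7,-6],[1.5,-6.5,2.5]],[[4,-10,-8],[2.5,-7,3.5]],[[2,-10,-8],[1.5,-6.5,2.5]],[[1,-13,-8],[2.5,-6,3]]]
[[[0,-15,-9],[2,-6.5,3.5]],[[-3,-18,-10],[2.5,-6,3]],[[-3,-17,-8],[2.5,-5.5,3]],[[-6,-23,-9],[3,-6.5,4]],[[-7,-23,-7],[3,-5.5,3]],[[-8,-28,-6],[3,-6,3.5]],[[-10,-29,-5],[3.5,-5.5,3.5]],[[-10,-32,-3],[3.5,-5,3.5]],[[-11,-33,-1],[4,-5,3.5]]]
end [0.5327 0.1904 0.2926] [-1.510e+01  1.000e-01 -1.529e+02] 21
slide
[[[-30,0,0],[0,0,0]],[[-30,0,0],[0,0,0]]]
end [0.5861 0.2178 0.2927] [-1.510e+01  1.000e-01 -1.529e+02] 2
0 C [ 0.486 -0.144  0.207] bot [ 0.599 -0.195  0.206]
1 C [ 0.484 -0.12   0.195] bot [ 0.605 -0.142  0.183]
2 C [ 0.483 -0.098  0.19 ] bot [ 0.604 -0.094  0.163]
3 C [ 0.486 -0.078  0.19 ] bot [ 0.598 -0.051  0.146]
4 C [ 0.492 -0.056  0.196] bot [ 0.59  -0.012  0.134]
5 C [ 0.501 -0.03   0.207] bot [0.58  0.023 0.128]
6 C [0.511 0.001 0.221] bot [0.571 0.055 0.126]
7 C [0.522 0.039 0.238] bot [0.561 0.087 0.131]
8 C [0.53  0.085 0.256] bot [0.552 0.121 0.14 ]
9 C [0.534 0.138 0.275] bot [0.542 0.157 0.153]
10 C [0.53  0.197 0.294] bot [0.53  0.197 0.17 ]
```

Request:
{"method": "carry_out", "body": {"targets": [[[10, 4, 7], [2, -7, 2.5]], [[8, 3, 4], [1.5, -6.5, 2]], [[10, 2, 4], [2, -7, 2.5]], [[9, 0, 1], [1.5, -6.5, 2.5]], [[9, -1, 0], [2, -7, 2.5]], [[8, -3, -2], [2, -7, 2.5]], [[7, -4, -4], [1.5, -6.5, 3]], [[6, -5, -4], [2, -6, 2.5]], [[5, -7, -6], [1.5, -6.5, 2.5]], [[4, -10, -8], [2.5, -7, 3.5]], [[2, -10, -8], [1.5, -6.5, 2.5]], [[1, -13, -8], [2.5, -6, 3]]]}}

```text
time_s: 28.55
tool_pos: [0.5046, -0.0263, 0.2058]
tool_rot: [-56.7, 23.9, 151.0]
force: [-0.4, -0.1, -1.2]
grip_width: 0.0297
```

Request:
{"method": "carry_out", "body": {"targets": [[[0, -15, -9], [2, -6.5, 3.5]], [[-3, -18, -10], [2.5, -6, 3]], [[-3, -17, -8], [2.5, -5.5, 3]], [[-6, -23, -9], [3, -6.5, 4]], [[-7, -23, -7], [3, -5.5, 3]], [[-8, -28, -6], [3, -6, 3.5]], [[-10, -29, -5], [3.5, -5.5, 3.5]], [[-10, -32, -3], [3.5, -5, 3.5]], [[-11, -33, -1], [4, -5, 3.5]], [[-30, 0, 0], [0, 0, 0]], [[-30, 0, 0], [0, 0, 0]], [[0, 0, 0], [0, 0, 0]]]}}

```text
time_s: 29.75
tool_pos: [0.5889, 0.2181, 0.2915]
tool_rot: [-15.0, 0.1, -152.9]
force: [-0.1, 0.8, -0.7]
grip_width: 0.0296
```

Request:
{"method": "carry_out", "body": {"targets": [[[0, 0, 0], [0, 0, 0]], [[0, 0, 0], [0, 0, 0]]]}}

```text
time_s: 29.95
tool_pos: [0.5862, 0.2173, 0.2928]
tool_rot: [-15.0, 0.0, -152.9]
force: [-0.5, -0.5, -1.4]
grip_width: 0.0295
```

```bash
python3 - <<'E'
from chkov import *
o=env.get_obs(); print(o['tool_pos'],o['tool_rot'],o['force'],o['grip_width'],o['time_s'],np.round(o['qpos'],1))
save(env.read_camera('wrist'),'w18.png')
ovl(.007,.124,None,74.8,[('side',(90,200,240,340),6,'s18.png'),('top',(150,240,150,250),6,'t18.png')])
T,R=placepose(-36,74.8,.007,.154+.07); T2,_=placepose(-36,74.8,.007,.154+.04)
plan([(T,R,20),(T2,R,10)],rp=.5)
E
```

```text
[0.58618841 0.21731445 0.29284191] [-1.50113044e+01  3.40141770e-02 -1.52864425e+02] [-0.46328351 -0.49202874 -1.38290478] 0.029520501528484972 29.95 [-43.2  31.8 -14.2  89.4  67.8 108.6 140.3]
[[0.5834 0.2231 0.1711]
 [0.5831 0.2234 0.2951]
 [0.583  0.2235 0.3411]]
[[[0,4.5,-17.5],[0,0,0]],[[0,4.5,-17],[0,0,0]],[[0,5,-17.5],[0,0,0]],[[0,4.5,-17],[0,0,-0.5]],[[0,2,-7.5],[0,0,0]],[[0,2,-7],[0,0,0]],[[0,2,-7.5],[0,0,0]],[[0,1.5,-7],[0,0,0]]]
end [0.5864 0.2178 0.1924] [ -15.     0.  -153.3] 8
```

View pics/s18.png

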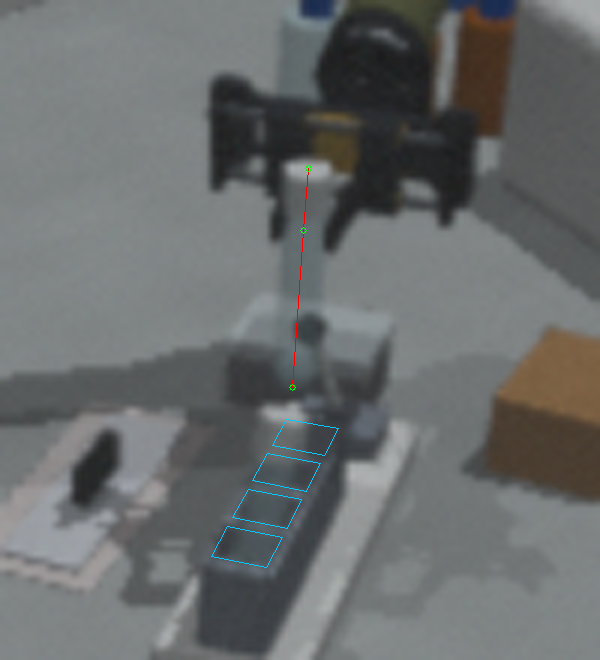

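View pics/t18.png

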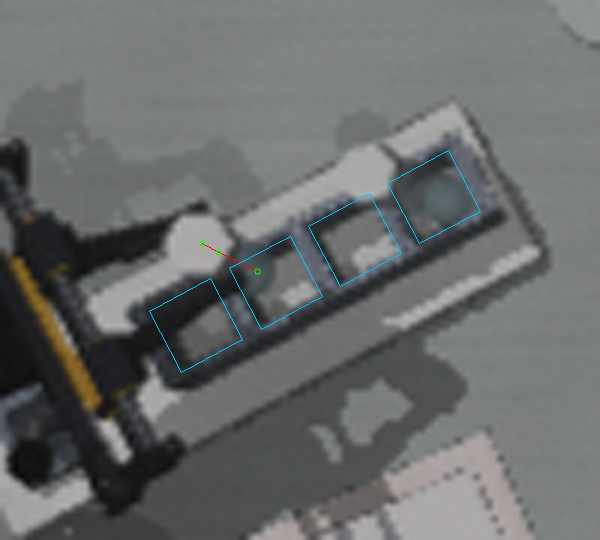

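View pics/w18.png

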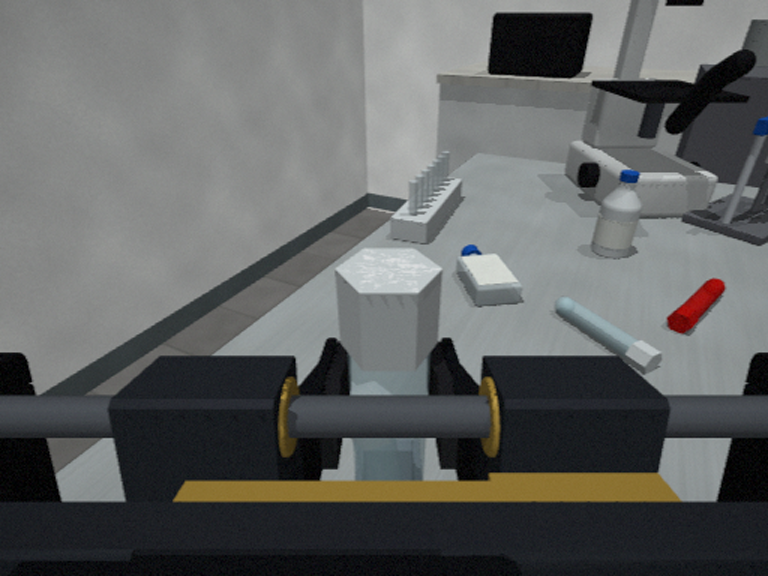

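Request:
{"method": "carry_out", "body": {"targets": [[[0, 4.5, -17.5], [0, 0, 0]], [[0, 4.5, -17], [0, 0, 0]], [[0, 5, -17.5], [0, 0, 0]], [[0, 4.5, -17], [0, 0, 0]], [[0, 2, -7.5], [0, 0, 0]], [[0, 2, -7], [0, 0, 0]], [[0, 2, -7.5], [0, 0, 0]], [[0, 1.5, -7], [0, 0, 0]], [[0, 0, 0], [0, 0, 0]], [[0, 0, 0], [0, 0, 0]]]}}

```text
time_s: 31.1
tool_pos: [0.5871, 0.2182, 0.1927]
tool_rot: [-15.0, 0.2, -152.9]
force: [-0.1, 0.2, -0.6]
grip_width: 0.0297
```

```bash
python3 - <<'E'
from chkov import *
o=env.get_obs(); print(o['tool_pos'],o['tool_rot'],o['force'],o['grip_width'],o['time_s'])
ovl(.007,.124,None,74.8,[('side',(90,200,240,340),6,'s19.png')])
T,R=placepose(-36,74.8,.007,.154+.008,dy=1)
# lean: pivot about point at z=.065 on axis; top toward -y by 6 deg
a=6; C=.157
T2,R2=placepose(-36,74.8-a,.007,C,dy=-(.092*np.tan(np.radians(a)))*1000+1)
p=plan([(T,R,8)],rp=.5)
plan([(T2,R2,4)],start=p,rp=.5)
E
```

```text
[0.58708183 0.21817978 0.19270784] [ -15.02121969    0.19240876 -152.87215489] [-0.10389304  0.17176449 -0.58552866] 0.02966789074249703 31.1
[[0.5845 0.224  0.0705]
 [0.584  0.2242 0.1945]
 [0.5838 0.2243 0.2405]]
[[[0,1.5,-6.5],[0,0,0]],[[0.5,1.5,-6],[0,0,0]],[[0,1.5,-6.5],[0,0,0]],[[0.5,1.5,-6.5],[0,0,0]],[[0,1.5,-6.5],[0,0,-0.5]]]
end [0.5859 0.2188 0.1601] [-1.500e+01  1.000e-01 -1.534e+02] 5
[[[0,3.5,-1],[-2,0,0]],[[0,3.5,-1],[-2,0,0]],[[0,4,-0.5],[-2,0,0]]]
end [0.5903 0.21   0.1544] [-2.100e+01  1.000e-01 -1.534e+02] 3
```

View pics/s19.png

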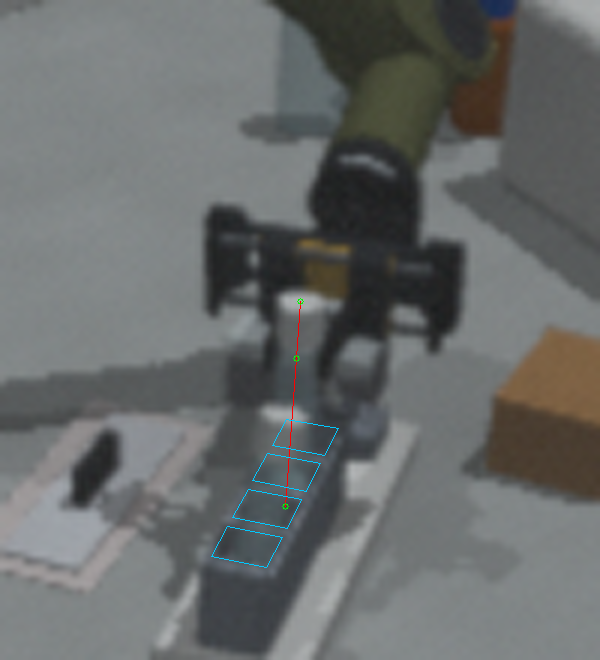

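Request:
{"method": "carry_out", "body": {"targets": [[[0, 1.5, -6.5], [0, 0, 0]], [[0.5, 1.5, -6], [0, 0, 0]], [[0, 1.5, -6.5], [0, 0, 0]], [[0.5, 1.5, -6.5], [0, 0, 0]], [[0, 1.5, -6.5], [0, 0, 0]], [[0, 0, 0], [0, 0, 0]], [[0, 0, 0], [0, 0, 0]]]}}

```text
time_s: 31.85
tool_pos: [0.5857, 0.2186, 0.1594]
tool_rot: [-15.0, 0.1, -152.9]
force: [-1.0, -0.0, -0.1]
grip_width: 0.0296
```

Request:
{"method": "carry_out", "body": {"targets": [[[0, 3.5, -1], [-2, 0, 0]], [[0, 3.5, -1], [-2, 0, 0]], [[0, 4, -0.5], [-2, 0, 0]], [[0, 0, 0], [0, 0, 0]], [[0, 0, 0], [0, 0, 0]]]}}

```text
time_s: 32.35
tool_pos: [0.5905, 0.2093, 0.1547]
tool_rot: [-21.1, 0.2, -152.9]
force: [-0.0, 0.1, -0.7]
grip_width: 0.0299
```

Request:
{"method": "carry_out", "body": {"targets": [[[0, 0.5, -1], [0, 0, 0]], [[0, 0, 0], [0, 0, 0]]]}}

```text
time_s: 32.55
tool_pos: [0.5901, 0.21, 0.1525]
tool_rot: [-21.0, 0.1, -152.8]
force: [0.5, 1.0, 0.0]
grip_width: 0.0299
```

Request:
{"method": "carry_out", "body": {"targets": [[[0, 0.4, -1], [0, 0, 0]], [[0, 0, 0], [0, 0, 0]]]}}

```text
time_s: 32.75
tool_pos: [0.5903, 0.2097, 0.1523]
tool_rot: [-20.9, 0.2, -152.9]
force: [-0.5, -0.0, 3.4]
grip_width: 0.0299
```

Request:
{"method": "carry_out", "body": {"targets": [[[0, 0.4, -1], [0, 0, 0]], [[0, 0, 0], [0, 0, 0]]]}}

```text
time_s: 32.95
tool_pos: [0.5906, 0.2094, 0.1522]
tool_rot: [-20.9, 0.2, -152.9]
force: [-1.6, -0.6, 5.9]
grip_width: 0.0295
```

Request:
{"method": "carry_out", "body": {"targets": [[[0, 0.4, -1], [0, 0, 0]], [[0, 0, 0], [0, 0, 0]]]}}

```text
time_s: 33.15
tool_pos: [0.5908, 0.2092, 0.152]
tool_rot: [-20.8, 0.3, -152.9]
force: [-0.2, -0.5, 7.3]
grip_width: 0.0298
```

Contact with the floor. Relieve, open, retreat.

Request:
{"method": "carry_out", "body": {"targets": [[[0, -0.8, 2.5], [0, 0, 0]], [[0, 0, 0], [0, 0, 0]], [[0, 0, 0], [0, 0, 0]]]}}

```text
time_s: 33.45
tool_pos: [0.5904, 0.2097, 0.1523]
tool_rot: [-21.0, 0.2, -152.9]
force: [0.2, -0.6, 2.8]
grip_width: 0.0298
```

Request:
{"method": "carry_out", "body": {"targets": [[[0, 0, 0], [0, 0, 0]], [[0, 0, 0], [0, 0, 0]], [[0, 0, 0], [0, 0, 0]], [[0, 0, 0], [0, 0, 0]], [[0, 0, 0], [0, 0, 0]], [[0, 0, 0], [0, 0, 0]]], "jaw": 0.7}}

```text
time_s: 34.05
tool_pos: [0.5903, 0.2097, 0.1521]
tool_rot: [-21.0, 0.2, -152.9]
force: [0.6, 0.0, -0.3]
grip_width: 0.0601
```

Request:
{"method": "carry_out", "body": {"targets": [[[0, -10, 0], [0, 0, 0]], [[0, -20, 0], [0, 0, 0]], [[0, -30, 0], [0, 0, 0]], [[0, -20, 30], [0, 0, 0]], [[0, 0, 40], [0, 0, 0]], [[0, 0, 40], [0, 0, 0]], [[0, 0, 40], [0, 0, 0]], [[0, 0, 0], [0, 0, 0]]]}}

```text
time_s: 34.85
tool_pos: [0.5812, 0.2283, 0.3283]
tool_rot: [-21.1, 0.8, -153.0]
force: [0.7, 0.1, 0.7]
grip_width: 0.0607
```

```bash
python3 - <<'E'
from chkov import *
from tubes import *
o=env.get_obs(); print(o['tool_pos'],o['tool_rot'],o['force'],o['grip_width'],o['time_s'],np.round(o['qpos'],1))
save(env.read_camera('side')[100:260,130:330],'s20.png',4)
im=env.read_camera('top'); cm=cam('top'); save(im[140:280,150:400],'t20.png',3.2)
for d in env.outline_of('top','tube0'):
    m=np.array(d['mask'])
    if m.sum()>50 : print('top now',round(d['p'],2),axis_from_mask(cm,m))
E
```

```text
[0.58116835 0.22830957 0.32825397] [ -21.10045742    0.82629138 -152.99696131] [0.70935842 0.07487514 0.74587075] 0.06069353601571213 34.85 [-41.6  27.9 -16.3  86.4  64.6 108.3 144.4]
top now 0.77 {'h': np.float64(-34.7), 'cap': array([ 0.4264, -0.2304]), 'bot': array([ 0.5635, -0.3254]), 'L': np.float64(0.1668), 'w': np.float64(0.0358)}
top now 0.64 {'h': np.float64(-111.0), 'cap': array([ 0.3962, -0.3454]), 'bot': array([ 0.335 , -0.5047]), 'L': np.float64(0.1706), 'w': np.float64(0.032)}
top now 0.53 {'h': np.float64(0.2), 'cap': array([0.5706, 0.2323]), 'bot': array([0.6223, 0.2325]), 'L': np.float64(0.0517), 'w': np.float64(0.0332)}
top now 0.51 {'h': np.float64(69.8), 'cap': array([0.6354, 0.1216]), 'bot': array([0.6602, 0.1892]), 'L': np.float64(0.072), 'w': np.float64(0.028)}
top now 0.17 {'h': np.float64(112.5), 'cap': array([0.4451, 0.0913]), 'bot': array([0.348 , 0.3259]), 'L': np.float64(0.2539), 'w': np.float64(0.1057)}
```

View pics/s20.png

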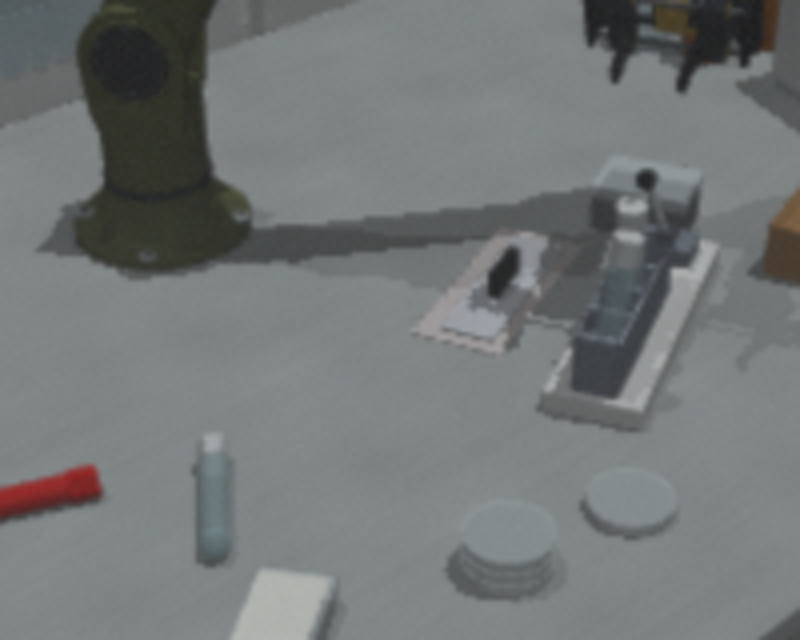

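View pics/t20.png

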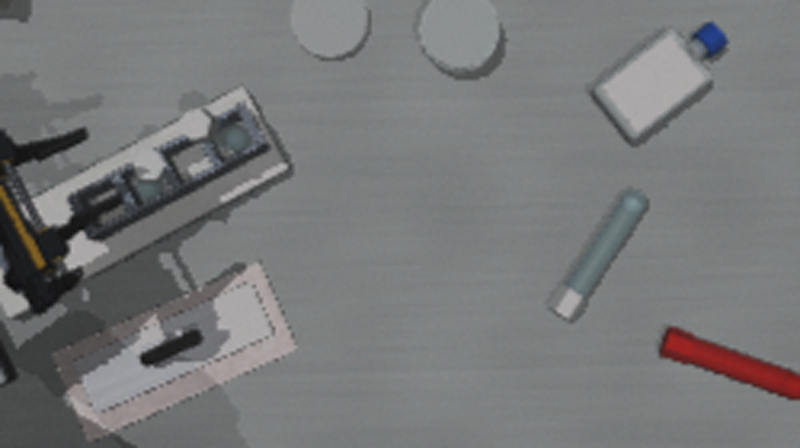

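```bash
cat > ret2.py <<'E'
from pk import *
T,R=grasp((.4225,-.2285),-35.3,phi=22,tz=.0065); print('tcp',T)
q=qnow(); e,q1=ik(T+[0,0,.12],R,q0=q+np.array([30,-20,20,20,-50,-30,-60]),tries=1); print(e,np.round(q1,1)); e,q2=ik(T,R,q0=q1,tries=1); print(e,np.round(q2,1))
jplan([q,q1])
for k in range(0,11,2): print(np.round(fk(q+(q1-q)*k/10,P,S)[:3,3],3),end=' ')
E
python3 ret2.py
```

```text
tcp [ 0.4634028  -0.25746079  0.0065    ]
0.0002279341223564167 [  4.3  -8.4  17.5 126.5  11.5  40.6  69.5]
6.262841250559717e-05 [  5.6   3.8  17.8 132.3   8.7  22.8  70.4]
[[[10,43,3],[-3,5,-2]],[[11,36,2],[-2.5,5,-2.5]],[[11,35,4],[-3,5,-2.5]],[[12,37,6],[-2.5,6,-2.5]],[[12,32,8],[-2.5,6,-3]],[[10,30,10],[-2.5,6.5,-2.5]],[[9,29,12],[-2,6.5,-3]],[[7,24,12],[-2,6,-2.5]],[[6,23,13],[-2,6.5,-3]],[[3,21,14],[-1.5,6.5,-2.5]],[[2,19,14],[-2,7,-2.5]],[[-1,16,13],[-1.5,6.5,-2]]]
[[[-2,16,15],[-1.5,7,-2.5]],[[-5,13,12],[-1,7,-2]],[[-6,11,12],[-1.5,6.5,-2]],[[-6,9,9],[-1,6.5,-2]],[[-9,8,10],[-1.5,7,-2]],[[-11,7,8],[-1.5,7,-1.5]],[[-11,5,6],[-1,6.5,-1.5]],[[-13,5,6],[-1.5,7.5,-2]],[[-12,3,3],[-1.5,6.5,-1.5]],[[-13,2,1],[-1.5,6.5,-1.5]],[[-14,1,-1],[-1.5,7,-1]]]
end [ 0.4637 -0.2577  0.1268] [-112.2    0.2   54.5] 23
[0.581 0.226 0.323] [0.595 0.09  0.268] [ 0.573 -0.029  0.213] [ 0.535 -0.12   0.166] [ 0.497 -0.19   0.135] [ 0.463 -0.257  0.127]
```

Request:
{"method": "carry_out", "body": {"targets": [[[10, 43, 3], [-3, 5, -2]], [[11, 36, 2], [-2.5, 5, -2.5]], [[11, 35, 4], [-3, 5, -2.5]], [[12, 37, 6], [-2.5, 6, -2.5]], [[12, 32, 8], [-2.5, 6, -3]], [[10, 30, 10], [-2.5, 6.5, -2.5]], [[9, 29, 12], [-2, 6.5, -3]], [[7, 24, 12], [-2, 6, -2.5]], [[6, 23, 13], [-2, 6.5, -3]], [[3, 21, 14], [-1.5, 6.5, -2.5]], [[2, 19, 14], [-2, 7, -2.5]], [[-1, 16, 13], [-1.5, 6.5, -2]]]}}

```text
time_s: 36.2
tool_pos: [0.5384, -0.1138, 0.1684]
tool_rot: [-74.1, 27.7, 130.2]
force: [-0.0, -0.7, 0.3]
grip_width: 0.0608
```

Request:
{"method": "carry_out", "body": {"targets": [[[-2, 16, 15], [-1.5, 7, -2.5]], [[-5, 13, 12], [-1, 7, -2]], [[-6, 11, 12], [-1.5, 6.5, -2]], [[-6, 9, 9], [-1, 6.5, -2]], [[-9, 8, 10], [-1.5, 7, -2]], [[-11, 7, 8], [-1.5, 7, -1.5]], [[-11, 5, 6], [-1, 6.5, -1.5]], [[-13, 5, 6], [-1.5, 7.5, -2]], [[-12, 3, 3], [-1.5, 6.5, -1.5]], [[-13, 2, 1], [-1.5, 6.5, -1.5]], [[-14, 1, -1], [-1.5, 7, -1]], [[0, 0, 0], [0, 0, 0]]]}}

```text
time_s: 37.4
tool_pos: [0.4615, -0.2596, 0.1257]
tool_rot: [-112.0, 0.3, 54.3]
force: [-0.2, 1.0, -0.7]
grip_width: 0.0608
```

Request:
{"method": "carry_out", "body": {"targets": [[[0, 0, 0], [0, 0, 0]], [[0, 0, 0], [0, 0, 0]]]}}

```text
time_s: 37.6
tool_pos: [0.4647, -0.2578, 0.1273]
tool_rot: [-112.2, 0.3, 54.7]
force: [0.2, 0.2, 0.3]
grip_width: 0.0608
```

```bash
sed -i 's/tz=.0055)/phi=22,tz=.0045)/' desc.py; python3 desc.py w21.png
```

```text
[ 0.46467412 -0.25779989  0.127305  ] [-112.20569852    0.31081654   54.67401627] [  7.5  -8.   14.3 126.2  11.2  40.5  69.6] 37.6
0.87 [68.1, 157.4] {'h': np.float64(-108.9), 'cap': array([ 0.3966, -0.3408]), 'bot': array([ 0.3484, -0.4813]), 'L': np.float64(0.1486), 'w': np.float64(0.034)}
0.77 [256.8, 155.1] {'h': np.float64(-35.4), 'cap': array([ 0.4229, -0.2294]), 'bot': array([ 0.5687, -0.333 ]), 'L': np.float64(0.1788), 'w': np.float64(0.0323)}
[ 0.46475219 -0.25843214  0.0045    ]
[[[0,29,12],[0,0,0]],[[0,28,11],[0,0,0]],[[0,29,12],[0,0,-0.5]],[[0,7,3],[0,0,0]],[[0,7,3],[0,0,0]],[[0,7,2],[0,0,0]],[[0,7,3],[0,0,0]]]
end [ 0.4649 -0.2587  0.0046] [-112.2   -0.2   54.8] 7
```

View pics/w21.png

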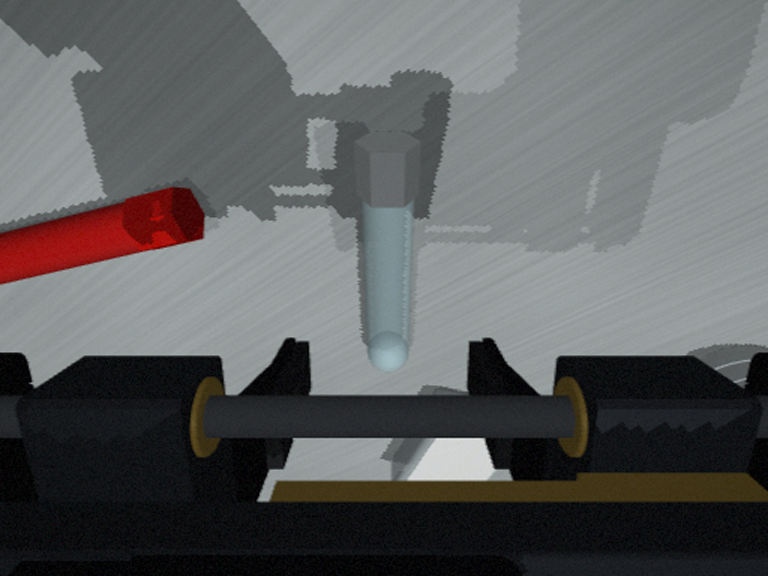

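Request:
{"method": "carry_out", "body": {"targets": [[[0, 29, 12], [0, 0, 0]], [[0, 28, 11], [0, 0, 0]], [[0, 29, 12], [0, 0, 0]], [[0, 7, 3], [0, 0, 0]], [[0, 7, 3], [0, 0, 0]], [[0, 7, 2], [0, 0, 0]], [[0, 6, 2], [0, 0, 0]], [[0, 0, 0], [0, 0, 0]], [[0, 0, 0], [0, 0, 0]], [[0, 0, 0], [0, 0, 0]]]}}

```text
time_s: 38.7
tool_pos: [0.465, -0.2606, 0.0067]
tool_rot: [-112.3, 0.2, 54.4]
force: [-0.2, 0.0, 0.1]
grip_width: 0.0606
```

Request:
{"method": "carry_out", "body": {"targets": [[[0, 0, 0], [0, 0, 0]], [[0, 0, 0], [0, 0, 0]], [[0, 0, 0], [0, 0, 0]], [[0, 0, 0], [0, 0, 0]], [[0, 0, 0], [0, 0, 0]], [[0, 0, 0], [0, 0, 0]], [[0, 0, 0], [0, 0, 0]], [[0, 0, 0], [0, 0, 0]], [[0, 0, 0], [0, 0, 0]]], "jaw": 0, "squeeze": 10}}

```text
time_s: 39.6
tool_pos: [0.4645, -0.2603, 0.0061]
tool_rot: [-112.3, 0.2, 54.4]
force: [-0.7, 0.8, 0.1]
grip_width: 0.0298
```

Request:
{"method": "carry_out", "body": {"targets": [[[0, -5, -2], [0, 0, 0]], [[0, -10, -4], [0, 0, 0]], [[0, -20, -8], [0, 0, 0]], [[0, -30, -12], [0, 0, 0]], [[0, -30, -12], [0, 0, 0]], [[0, -30, -12], [0, 0, 0]], [[0, -30, -12], [0, 0, 0]], [[0, -30, -12], [0, 0, 0]], [[0, 0, 0], [0, 0, 0]], [[0, 0, 0], [0, 0, 0]]]}}

```text
time_s: 40.6
tool_pos: [0.4638, -0.2589, 0.2066]
tool_rot: [-112.4, 0.2, 54.4]
force: [-0.3, 0.5, -1.5]
grip_width: 0.0297
```

```bash
python3 - <<'E'
from pk import *
o=env.get_obs(); print(o['tool_pos'],o['tool_rot'],o['force'],o['grip_width'],o['time_s'])
save(env.read_camera('wrist'),'w22.png')
E
python3 go2.py 16 67.8 .0095 .124 -60 0
```

```text
[ 0.46379209 -0.25887885  0.20658253] [-112.37742699    0.17467787   54.41828087] [-0.30934452  0.50103761 -1.49851515] 0.02968684464713201 40.6
0.00020874466237742127 [  7.2 -12.9  13.8 120.6  11.2  50.9  70.2] [-50.8  25.4 -10.7  93.4  56.9 107.5 138.3]
[[[17,2,5],[2,-7,1.5]],[[17,1,5],[1.5,-7,1.5]],[[17,-1,2],[1.5,-7,1.5]],[[19,-2,0],[2,-8,2]],[[15,-3,-2],[1.5,-7,1.5]],[[15,-4,-5],[1.5,-6.5,1.5]],[[15,-6,-5],[1.5,-7,2]],[[14,-8,-8],[1.5,-7,2]],[[12,-8,-9],[1.5,-6.5,2]],[[11,-11,-11],[1.5,-7.5,2.5]],[[10,-14,-12],[1.5,-7,2]],[[8,-14,-13],[2,-6.5,2.5]]]
[[[7,-17,-13],[1.5,-7,2.5]],[[5,-18,-14],[2,-6.5,3]],[[2,-20,-13],[1.5,-6,2.5]],[[2,-24,-15],[2.5,-7,3]],[[0,-26,-14],[2,-6.5,3]],[[-2,-28,-14],[2.5,-6,3]],[[-3,-30,-12],[2.5,-6,2.5]],[[-3,-35,-12],[3,-6.5,3.5]],[[-5,-36,-10],[3.5,-6,3]],[[-5,-35,-7],[3,-5,2.5]]]
end [0.5104 0.2352 0.2907] [-2.210e+01 -1.000e-01 -1.532e+02] 22
slide
[[[-30,0,0],[0,0,0]],[[-30,0,0],[0,0,0]]]
end [0.5639 0.2622 0.2906] [-2.210e+01 -1.000e-01 -1.532e+02] 2
0 C [ 0.461 -0.257  0.214] bot [ 0.562 -0.329  0.214]
1 C [ 0.475 -0.215  0.205] bot [ 0.59  -0.26   0.193]
2 C [ 0.487 -0.175  0.201] bot [ 0.606 -0.191  0.174]
3 C [ 0.497 -0.135  0.203] bot [ 0.613 -0.126  0.158]
4 C [ 0.508 -0.094  0.208] bot [ 0.611 -0.065  0.145]
5 C [ 0.518 -0.049  0.218] bot [ 0.603 -0.008  0.138]
6 C [ 0.527 -0.001  0.231] bot [0.591 0.045 0.135]
7 C [0.532 0.053 0.245] bot [0.576 0.096 0.138]
8 C [0.531 0.113 0.261] bot [0.557 0.145 0.145]
9 C [0.524 0.176 0.278] bot [0.534 0.194 0.156]
10 C [0.506 0.243 0.294] bot [0.506 0.243 0.17 ]
```

View pics/w22.png

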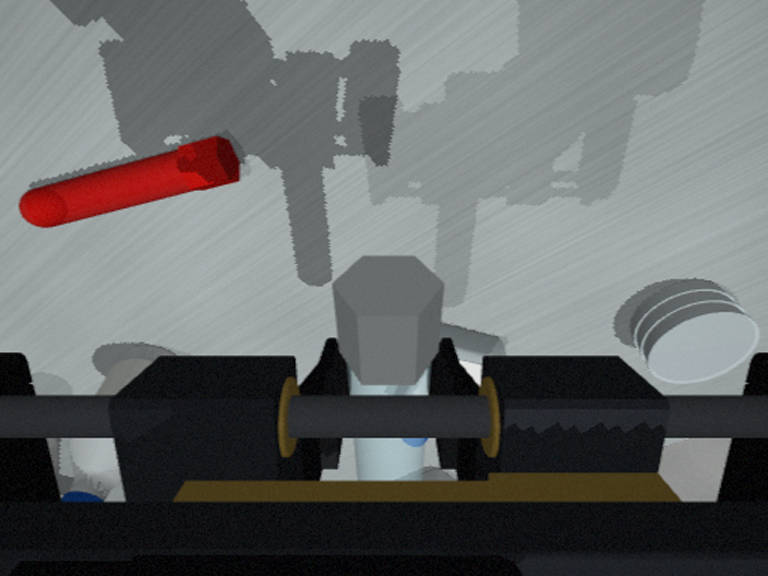

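Request:
{"method": "carry_out", "body": {"targets": [[[17, 2, 5], [2, -7, 1.5]], [[17, 1, 5], [1.5, -7, 1.5]], [[17, -1, 2], [1.5, -7, 1.5]], [[19, -2, 0], [2, -8, 2]], [[15, -3, -2], [1.5, -7, 1.5]], [[15, -4, -5], [1.5, -6.5, 1.5]], [[15, -6, -5], [1.5, -7, 2]], [[14, -8, -8], [1.5, -7, 2]], [[12, -8, -9], [1.5, -6.5, 2]], [[11, -11, -11], [1.5, -7.5, 2.5]], [[10, -14, -12], [1.5, -7, 2]], [[8, -14, -13], [2, -6.5, 2.5]]]}}

```text
time_s: 41.85
tool_pos: [0.5195, -0.053, 0.2097]
tool_rot: [-65.0, 26.0, 141.4]
force: [1.2, -0.0, -0.9]
grip_width: 0.0295
```

Request:
{"method": "carry_out", "body": {"targets": [[[7, -17, -13], [1.5, -7, 2.5]], [[5, -18, -14], [2, -6.5, 3]], [[2, -20, -13], [1.5, -6, 2.5]], [[2, -24, -15], [2.5, -7, 3]], [[0, -26, -14], [2, -6.5, 3]], [[-2, -28, -14], [2.5, -6, 3]], [[-3, -30, -12], [2.5, -6, 2.5]], [[-3, -35, -12], [3, -6.5, 3.5]], [[-5, -36, -10], [3.5, -6, 3]], [[-5, -35, -7], [3, -5, 2.5]], [[-30, 0, 0], [0, 0, 0]], [[-30, 0, 0], [0, 0, 0]]]}}

```text
time_s: 43.05
tool_pos: [0.5637, 0.2648, 0.2883]
tool_rot: [-22.0, -0.3, -152.8]
force: [0.1, -0.7, -0.3]
grip_width: 0.0293
```

Request:
{"method": "carry_out", "body": {"targets": [[[0, 0, 0], [0, 0, 0]], [[0, 0, 0], [0, 0, 0]], [[0, 0, 0], [0, 0, 0]]]}}

```text
time_s: 43.35
tool_pos: [0.5636, 0.2617, 0.2897]
tool_rot: [-22.0, -0.2, -153.1]
force: [-0.5, 1.2, -0.1]
grip_width: 0.0296
```

```bash
python3 - <<'E'
from chkov import *
o=env.get_obs(); print(o['tool_pos'],o['tool_rot'],o['force'],o['grip_width'],o['time_s'],np.round(o['qpos'],1))
ovl(.0095,.124,None,67.7,[('side',(70,200,240,340),5,'s23.png'),('top',(150,240,140,240),6,'t23.png')])
T,R=placepose(16,67.7,.0095,.154+.07,dy=1); T2,_=placepose(16,67.7,.0095,.154+.04,dy=1)
plan([(T,R,20),(T2,R,10)],rp=.5)
E
```

```text
[0.56362626 0.26173682 0.28968632] [ -22.00138348   -0.23491016 -153.130529  ] [-0.54883622  1.19093525 -0.11355043] 0.029585012173241144 43.35 [-41.5  32.2 -20.5  84.8  63.9 110.7 140.7]
[[0.5595 0.2688 0.1692]
 [0.5597 0.2696 0.2932]
 [0.5597 0.2699 0.3392]]
[[[0,6.5,-16.5],[0,0,0]],[[0,6,-16],[0,0,0]],[[-0.5,6.5,-16.5],[0,0,0]],[[0,6,-16.5],[-0.5,0,0]],[[0,3,-7],[0,0,0]],[[0,3,-7],[0,0,0]],[[0,2.5,-7],[0,0,0]],[[0,3,-6.5],[0,0,0]]]
end [0.5634 0.2631 0.1906] [ -22.5   -0.2 -153.1] 8
```

View pics/s23.png

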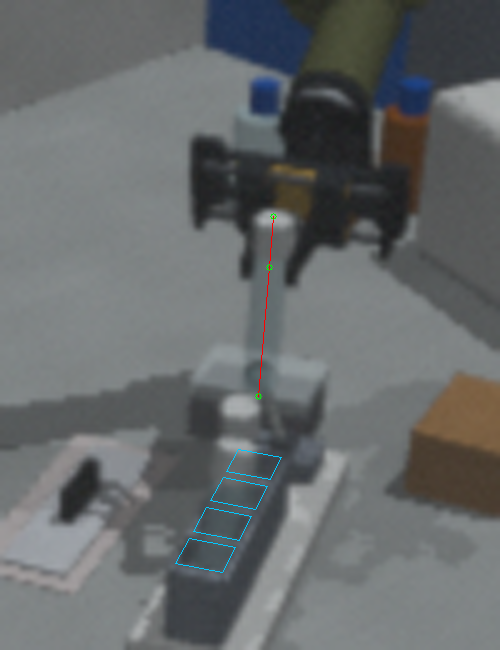

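View pics/t23.png

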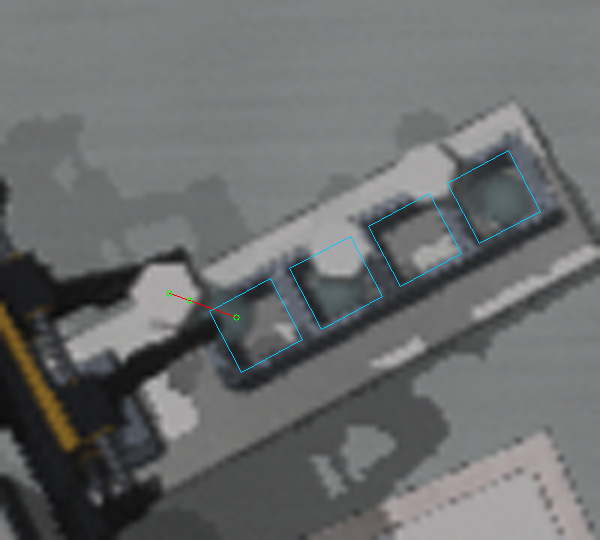

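Request:
{"method": "carry_out", "body": {"targets": [[[0, 6.5, -16.5], [0, 0, 0]], [[0, 6, -16], [0, 0, 0]], [[-0.5, 6.5, -16.5], [0, 0, 0]], [[0, 6, -16.5], [0, 0, 0]], [[0, 3, -7], [0, 0, 0]], [[0, 3, -7], [0, 0, 0]], [[0, 2.5, -7], [0, 0, 0]], [[0, 3, -6.5], [0, 0, 0]], [[0, 0, 0], [0, 0, 0]], [[0, 0, 0], [0, 0, 0]]]}}

```text
time_s: 44.45
tool_pos: [0.5643, 0.2633, 0.191]
tool_rot: [-22.0, -0.1, -153.1]
force: [-0.6, 0.5, -0.1]
grip_width: 0.0296
```

```bash
python3 - <<'E'
from chkov import *
o=env.get_obs(); print(o['tool_pos'],o['tool_rot'],o['force'],o['grip_width'],o['time_s'])
ovl(.0095,.124,None,67.7,[('side',(90,200,240,340),6,'s24.png')])
T,R=placepose(16,67.7,.0095,.154+.008,dy=1)
p=plan([(T,R,8)],rp=.5)
a=4
T2,R2=placepose(16,67.7-a,.0095,.157,dy=-(.092*np.tan(np.radians(a)))*1000+1)
plan([(T2,R2,4)],start=p,rp=.5)
E
```

```text
[0.56428357 0.26327694 0.19104901] [-2.20235450e+01 -7.28813959e-02 -1.53145887e+02] [-0.62783577  0.54809503 -0.13027899] 0.02955984318293957 44.45
[[0.5604 0.2705 0.0706]
 [0.5603 0.2711 0.1946]
 [0.5603 0.2714 0.2406]]
[[[0,2.5,-6],[0,0,0]],[[0.5,2.5,-6],[0,0,0]],[[0,2.5,-6.5],[0,0,0]],[[0.5,2,-6],[0,0,0]],[[0,2.5,-6],[-0.5,0,0]]]
end [0.5633 0.2632 0.1585] [ -22.5   -0.  -153.1] 5
[[[0,2.5,-1],[-1.5,0,0]],[[0,3,-1],[-1,0,0]],[[0,2.5,-0.5],[-1.5,0,0]]]
end [0.5661 0.2575 0.153 ] [ -26.5   -0.  -153.1] 3
```

View pics/s24.png

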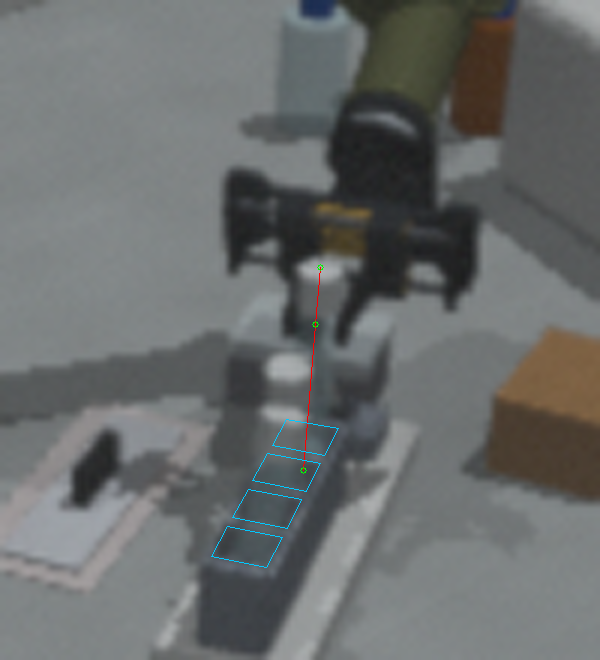

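Request:
{"method": "carry_out", "body": {"targets": [[[0, 2.5, -6], [0, 0, 0]], [[0.5, 2.5, -6], [0, 0, 0]], [[0, 2.5, -6.5], [0, 0, 0]], [[0.5, 2, -6], [0, 0, 0]], [[0, 2.5, -6], [0, 0, 0]], [[0, 0, 0], [0, 0, 0]], [[0, 0, 0], [0, 0, 0]]]}}

```text
time_s: 45.2
tool_pos: [0.5631, 0.263, 0.1579]
tool_rot: [-22.0, -0.1, -153.1]
force: [-0.7, 0.6, -0.9]
grip_width: 0.0298
```

Request:
{"method": "carry_out", "body": {"targets": [[[0, 2.5, -1], [-1.5, 0, 0]], [[0, 3, -1], [-1, 0, 0]], [[0, 2.5, -0.5], [-1.5, 0, 0]], [[0, 0, 0], [0, 0, 0]], [[0, 0, 0], [0, 0, 0]]]}}

```text
time_s: 45.7
tool_pos: [0.5662, 0.257, 0.1531]
tool_rot: [-26.0, -0.0, -153.2]
force: [0.2, 0.6, -1.9]
grip_width: 0.0297
```

Request:
{"method": "carry_out", "body": {"targets": [[[0, 0.5, -1], [0, 0, 0]], [[0, 0, 0], [0, 0, 0]]]}}

```text
time_s: 45.9
tool_pos: [0.5662, 0.2572, 0.1523]
tool_rot: [-25.9, -0.1, -153.2]
force: [-0.3, 0.1, 3.2]
grip_width: 0.0299
```

Request:
{"method": "carry_out", "body": {"targets": [[[0, 0.5, -1], [0, 0, 0]], [[0, 0, 0], [0, 0, 0]]]}}

```text
time_s: 46.1
tool_pos: [0.5664, 0.2571, 0.1521]
tool_rot: [-25.8, -0.0, -153.2]
force: [-0.1, 0.2, 7.4]
grip_width: 0.0299
```

Request:
{"method": "carry_out", "body": {"targets": [[[0, 0.5, -1], [0, 0, 0]], [[0, 0, 0], [0, 0, 0]]]}}

```text
time_s: 46.3
tool_pos: [0.5666, 0.2568, 0.152]
tool_rot: [-25.8, 0.0, -153.2]
force: [-0.1, -1.4, 8.5]
grip_width: 0.0301
```

Request:
{"method": "carry_out", "body": {"targets": [[[0, -1, 2.5], [0, 0, 0]], [[0, 0, 0], [0, 0, 0]], [[0, 0, 0], [0, 0, 0]]]}}

```text
time_s: 46.6
tool_pos: [0.5662, 0.2572, 0.1522]
tool_rot: [-26.0, -0.1, -153.1]
force: [-0.4, 0.0, 4.8]
grip_width: 0.0299
```

Request:
{"method": "carry_out", "body": {"targets": [[[0, 0, 0], [0, 0, 0]], [[0, 0, 0], [0, 0, 0]], [[0, 0, 0], [0, 0, 0]], [[0, 0, 0], [0, 0, 0]], [[0, 0, 0], [0, 0, 0]], [[0, 0, 0], [0, 0, 0]]], "jaw": 0.7}}

```text
time_s: 47.2
tool_pos: [0.566, 0.2572, 0.1517]
tool_rot: [-26.0, -0.1, -153.1]
force: [0.8, 0.2, -0.2]
grip_width: 0.0601
```

Request:
{"method": "carry_out", "body": {"targets": [[[0, -10, 0], [0, 0, 0]], [[0, -20, 0], [0, 0, 0]], [[0, -30, 0], [0, 0, 0]], [[0, -20, 30], [0, 0, 0]], [[0, 0, 40], [0, 0, 0]], [[0, 0, 40], [0, 0, 0]], [[0, 0, 40], [0, 0, 0]], [[0, 0, 0], [0, 0, 0]]]}}

```text
time_s: 48.0
tool_pos: [0.5646, 0.2625, 0.3292]
tool_rot: [-26.1, 0.6, -153.3]
force: [1.4, 0.9, -0.2]
grip_width: 0.0607
```

```bash
python3 - <<'E'
from chkov import *
o=env.get_obs(); print(o['tool_pos'],o['tool_rot'],o['force'],o['grip_width'],o['time_s'],np.round(o['qpos'],1))
save(env.read_camera('side')[100:230,200:340],'s25.png',5)
im=env.read_camera('top'); cm=cam('top'); save(im[140:280,120:290],'t25.png',4.5)
r=env.outline_of('top','switch_tip')
for d in r[:2]: print(d['p'],d['xy'],px2w(cm,d['xy'],.125))
E
```

```text
[0.56459027 0.26251827 0.32921491] [ -26.10719592    0.56433848 -153.32740889] [ 1.41219986  0.86271184 -0.16195629] 0.06067248040715817 48.0 [-39.8  28.7 -21.8  82.3  62.1 110.7 144.5]
```

View pics/s25.png

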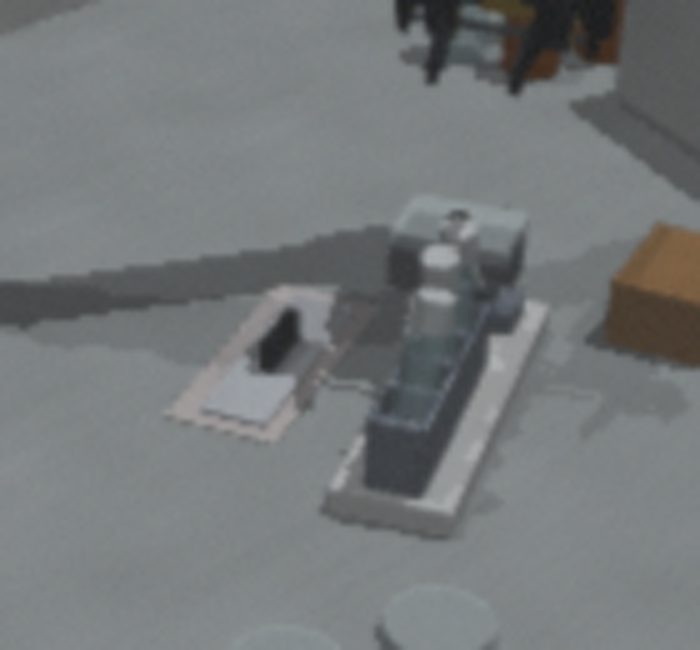

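View pics/t25.png

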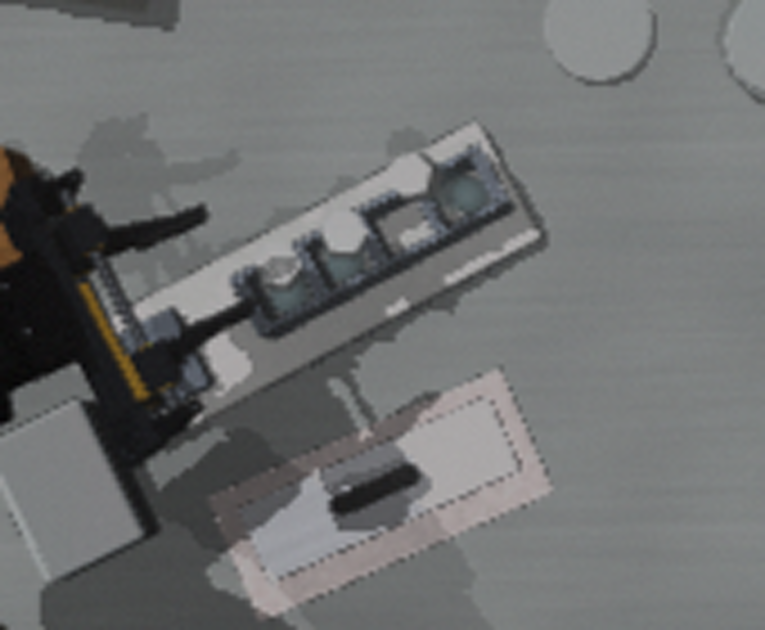

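```bash
cat > sw.py <<'E'
from place import *
import pickle
im,cm,_=pickle.load(open('w6.pkl','rb'))
for z in (.122,.126,.13):
    w=px2w(cm,np.array([[275.2,71.8]]),z)[0,:2]-ORI; print('ball dryer xy',z,w@DX,w@DY)
def swp(x,z,y=.13,yaw=26.9): 
    c=ORI+DX*x+DY*y; return np.array([c[0],c[1],z]),Rd(yaw)
E
python3 - <<'E'
from sw import *
T,R=swp(-.085,.26)
q=qnow(); e,q1=ik(T,R,q0=q*np.array([1,1,1,1,.1,1,.1]),tries=1); print(T,e,np.round(q1,1))
jplan([q,q1])
for k in range(0,11,2):
    M=fk(q+(q1-q)*k/10,P,S); print(np.round(M[:3,3],3),np.round(M[:3,1],2))
E
```

```text
ball dryer xy 0.122 -0.02790571581772167 0.13062880576675404
ball dryer xy 0.126 -0.028127463290075858 0.130270660035807
ball dryer xy 0.13 -0.028349210762430105 0.12991251430486
[0.4323807  0.33327673 0.26      ] 0.00018293007181093194 [-29.3   5.3 -11.9  94.5   1.1  80.3 -14.4]
[[[7,7,-3],[-2.5,7,-1]],[[7,5,-6],[-2.5,7.5,-1]],[[8,4,-4],[-2.5,7,-1.5]],[[8,3,-3],[-2,7,-2]],[[8,3,-3],[-2,7.5,-2]],[[8,3,-1],[-1.5,6.5,-2]],[[8,2,-1],[-1.5,6.5,-2]],[[9,2,0],[-1,8,-2.5]],[[8,1,1],[-1,7,-2.5]],[[7,1,2],[-1,6.5,-2.5]],[[8,0,2],[0,7,-2.5]],[[7,0,3],[-0.5,7,-2.5]]]
[[[7,0,4],[0,7.5,-3]],[[7,-1,4],[0.5,7,-2.5]],[[6,-1,4],[0.5,6.5,-2]],[[6,-1,5],[0.5,7,-2.5]],[[5,-2,5],[1.5,7.5,-2.5]],[[6,-3,6],[1,7,-2.5]],[[4,-2,5],[1.5,6.5,-2]],[[4,-3,6],[1.5,7.5,-2]],[[4,-3,7],[1.5,6.5,-2]],[[3,-4,7],[2,7.5,-1.5]],[[4,-4,7],[2.5,7.5,-1.5]],[[2,-4,7],[2,6.5,-1.5]]]
[[[2,-4,7],[2,6.5,-1]]]
end [0.4326 0.3332 0.26  ] [-90.   -0.2  27.1] 25
[0.564 0.261 0.323] [ 0.41 -0.8  -0.44]
[0.538 0.246 0.29 ] [ 0.3  -0.73 -0.62]
[0.508 0.247 0.264] [ 0.2  -0.6  -0.77]
[0.476 0.264 0.248] [ 0.11 -0.44 -0.89]
[0.45  0.294 0.245] [ 0.04 -0.23 -0.97]
[0.432 0.333 0.26 ] [-0. -0. -1.]
```

Request:
{"method": "carry_out", "body": {"targets": [[[7, 7, -3], [-2.5, 7, -1]], [[7, 5, -6], [-2.5, 7.5, -1]], [[8, 4, -4], [-2.5, 7, -1.5]], [[8, 3, -3], [-2, 7, -2]], [[8, 3, -3], [-2, 7.5, -2]], [[8, 3, -1], [-1.5, 6.5, -2]], [[8, 2, -1], [-1.5, 6.5, -2]], [[9, 2, 0], [-1, 8, -2.5]], [[8, 1, 1], [-1, 7, -2.5]], [[7, 1, 2], [-1, 6.5, -2.5]], [[8, 0, 2], [0, 7, -2.5]], [[7, 0, 3], [-0.5, 7, -2.5]]], "jaw": 0}}

```text
time_s: 49.35
tool_pos: [0.4907, 0.2543, 0.2522]
tool_rot: [-81.8, 32.1, 120.9]
force: [0.4, -0.6, -0.6]
grip_width: 0.0004
```

Request:
{"method": "carry_out", "body": {"targets": [[[7, 0, 4], [0, 7.5, -3]], [[7, -1, 4], [0.5, 7, -2.5]], [[6, -1, 4], [0.5, 6.5, -2]], [[6, -1, 5], [0.5, 7, -2.5]], [[5, -2, 5], [1.5, 7.5, -2.5]], [[6, -3, 6], [1, 7, -2.5]], [[4, -2, 5], [1.5, 6.5, -2]], [[4, -3, 6], [1.5, 7.5, -2]], [[4, -3, 7], [1.5, 6.5, -2]], [[3, -4, 7], [2, 7.5, -1.5]], [[4, -4, 7], [2.5, 7.5, -1.5]], [[2, -4, 7], [2, 6.5, -1.5]]]}}

```text
time_s: 50.55
tool_pos: [0.4346, 0.3259, 0.2546]
tool_rot: [-91.9, 1.1, 33.3]
force: [-0.1, 0.2, -0.6]
grip_width: 0.0004
```

Request:
{"method": "carry_out", "body": {"targets": [[[2, -4, 7], [2, 6.5, -1]], [[0, 0, 0], [0, 0, 0]], [[0, 0, 0], [0, 0, 0]]]}}

```text
time_s: 50.85
tool_pos: [0.4328, 0.3323, 0.2588]
tool_rot: [-90.2, -0.0, 27.2]
force: [-0.1, 0.6, -0.4]
grip_width: 0.0003
```

```bash
python3 - <<'E'
from sw import *
o=env.get_obs(); print(o['tool_pos'],o['tool_rot'],o['force'],o['grip_width'],o['time_s'],np.round(o['qpos'],1))
T,R=swp(-.085,.26); T2,_=swp(-.078,.114)
plan([(T2,R,35)])
save(env.read_camera('wrist'),'w26.png')
im=env.read_camera('top');save(im[140:280,120:290],'t26.png',4.5)
E
```

```text
ball dryer xy 0.122 -0.02790571581772167 0.13062880576675404
ball dryer xy 0.126 -0.028127463290075858 0.130270660035807
ball dryer xy 0.13 -0.028349210762430105 0.12991251430486
[0.43279593 0.3322582  0.25879474] [-9.01512221e+01 -1.98976432e-02  2.72312762e+01] [-0.11916105  0.57952406 -0.39972933] 0.00029282643200179723 50.85 [-30.5   5.2 -10.6  94.7   1.1  80.2 -14. ]
[[[1,29,0],[0,0,0]],[[2,29,1],[0,0,0]],[[1,29,0],[0,0,0]],[[2,29,0],[0,0.5,0]],[[1,29,0],[0,0,0]]]
end [0.4388 0.336  0.1138] [-90.2  -0.   26.7] 5
```

View pics/w26.png

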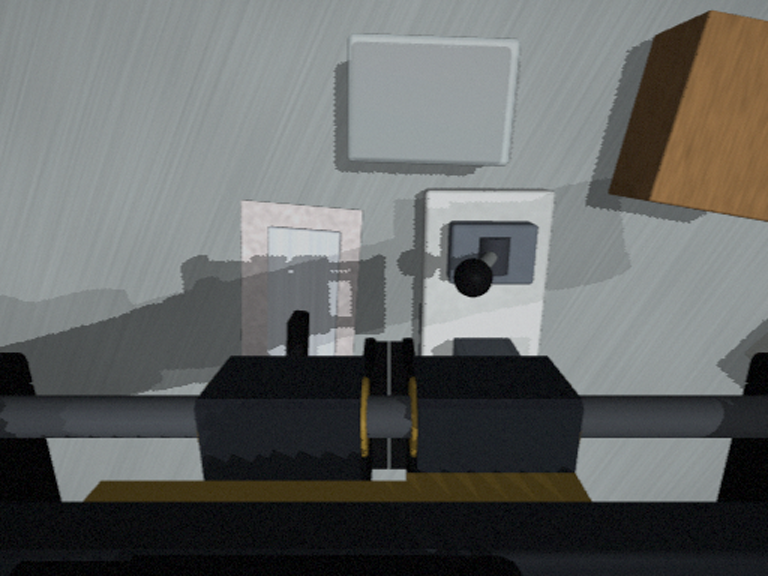

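View pics/t26.png

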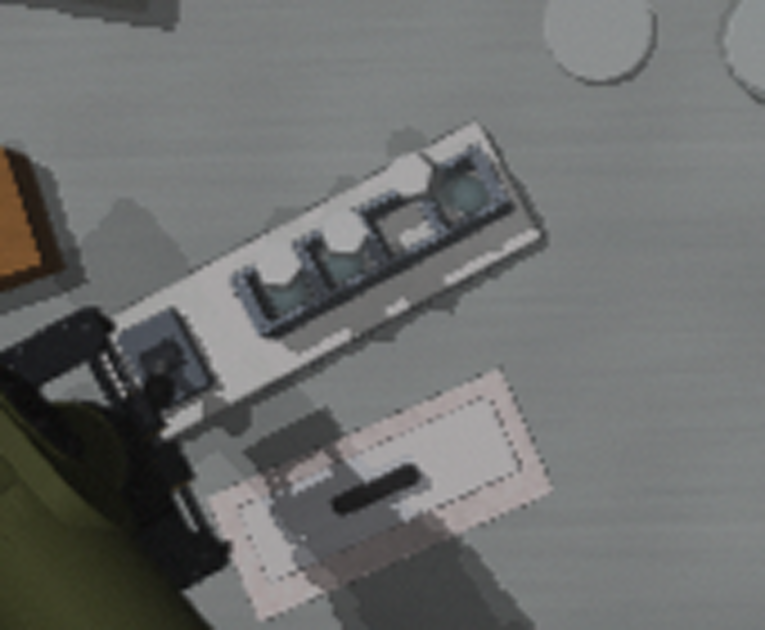

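Request:
{"method": "carry_out", "body": {"targets": [[[1, 29, 0], [0, 0, 0]], [[2, 29, 1], [0, 0, 0]], [[1, 29, 0], [0, 0, 0]], [[2, 29, 0], [0, 0, 0]], [[1, 29, 0], [0, 0, 0]], [[0, 0, 0], [0, 0, 0]], [[0, 0, 0], [0, 0, 0]]]}}

```text
time_s: 51.65
tool_pos: [0.4396, 0.336, 0.1147]
tool_rot: [-90.1, -0.1, 27.1]
force: [0.9, 0.5, 1.0]
grip_width: 0.0006
```

Request:
{"method": "carry_out", "body": {"targets": [[[10, 0, 0], [0, 0, 0]], [[10, 0, 0], [0, 0, 0]], [[10, 0, 0], [0, 0, 0]], [[10, 0, 0], [0, 0, 0]], [[10, 0, 0], [0, 0, 0]], [[0, 0, 0], [0, 0, 0]]]}}

```text
time_s: 52.25
tool_pos: [0.486, 0.3593, 0.1149]
tool_rot: [-90.1, -0.2, 27.0]
force: [-0.7, 0.4, -0.5]
grip_width: 0.0005
```

Request:
{"method": "carry_out", "body": {"targets": [[[10, 0, 0], [0, 0, 0]], [[10, 0, 0], [0, 0, 0]], [[10, 0, 0], [0, 0, 0]], [[0, 0, 0], [0, 0, 0]]]}}

```text
time_s: 52.65
tool_pos: [0.5126, 0.3727, 0.1148]
tool_rot: [-90.1, -0.2, 27.0]
force: [-0.6, -0.3, -0.1]
grip_width: 0.0005
```

```bash
python3 - <<'E'
from sw import *
o=env.get_obs(); print(o['tool_pos'],o['tool_rot'],o['force'],(o['tool_pos'][:2]-ORI)@DX,(o['tool_pos'][:2]-ORI)@DY)
save(env.read_camera('wrist'),'w27.png')
E
```

```text
ball dryer xy 0.122 -0.02790571581772167 0.13062880576675404
ball dryer xy 0.126 -0.028127463290075858 0.130270660035807
ball dryer xy 0.13 -0.028349210762430105 0.12991251430486
[0.51259738 0.3727114  0.11481684] [-90.09482801  -0.20853748  26.95737576] [-0.63886883 -0.33178883 -0.07177242] 0.004378652138903796 0.12887493067489358
```

View pics/w27.png

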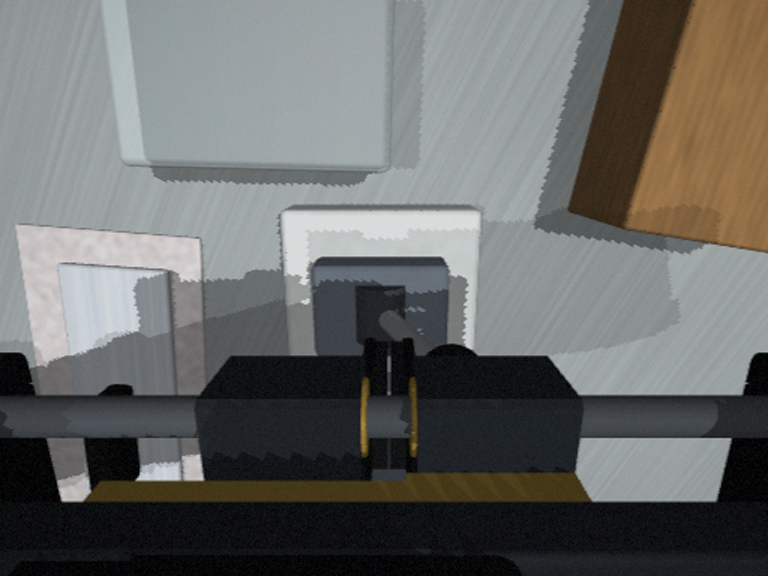

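Lever is now leaning +x (ball at about (452,355)). Continue in small steps until the stop is felt.

Request:
{"method": "carry_out", "body": {"targets": [[[5, 0, 0], [0, 0, 0]], [[0, 0, 0], [0, 0, 0]]]}}

```text
time_s: 52.9
tool_pos: [0.5159, 0.3746, 0.115]
tool_rot: [-90.1, -0.2, 27.0]
force: [0.3, -0.0, -0.1]
grip_width: 0.0002
```

Request:
{"method": "carry_out", "body": {"targets": [[[4, 0, 0], [0, 0, 0]], [[0, 0, 0], [0, 0, 0]]]}}

```text
time_s: 53.1
tool_pos: [0.5194, 0.3765, 0.1151]
tool_rot: [-90.1, -0.2, 27.0]
force: [-0.9, -0.2, -0.8]
grip_width: 0.0005
```

Request:
{"method": "carry_out", "body": {"targets": [[[3, 0, 0], [0, 0, 0]], [[0, 0, 0], [0, 0, 0]]]}}

```text
time_s: 53.3
tool_pos: [0.5221, 0.3778, 0.1151]
tool_rot: [-90.1, -0.2, 27.0]
force: [-0.4, 0.0, -0.5]
grip_width: 0.0005
```

Request:
{"method": "carry_out", "body": {"targets": [[[2, 0, 0], [0, 0, 0]], [[0, 0, 0], [0, 0, 0]]]}}

```text
time_s: 53.5
tool_pos: [0.5235, 0.3786, 0.115]
tool_rot: [-90.1, -0.1, 27.0]
force: [-0.4, -0.3, -0.5]
grip_width: 0.0002
```

Request:
{"method": "carry_out", "body": {"targets": [[[2, 0, 0], [0, 0, 0]], [[0, 0, 0], [0, 0, 0]]]}}

```text
time_s: 53.7
tool_pos: [0.5238, 0.3787, 0.1149]
tool_rot: [-90.1, 0.1, 27.0]
force: [-6.2, -3.6, 2.3]
grip_width: 0.0006
```

Request:
{"method": "carry_out", "body": {"targets": [[[1, 0, 0], [0, 0, 0]], [[0, 0, 0], [0, 0, 0]]]}}

```text
time_s: 53.9
tool_pos: [0.5238, 0.3787, 0.1149]
tool_rot: [-90.1, 0.2, 27.0]
force: [-6.7, -3.1, 3.6]
grip_width: 0.0007
```

Request:
{"method": "carry_out", "body": {"targets": [[[-10, 0, 0], [0, 0, 0]], [[-20, 0, 0], [0, 0, 0]], [[-10, -25, 0], [0, 0, 0]], [[-10, -35, 0], [0, 0, 0]], [[-10, -40, 0], [0, 0, 0]], [[-10, -40, 0], [0, 0, 0]], [[-10, -30, -40], [0, 0, 0]], [[0, 0, -40], [0, 0, 0]], [[0, 0, -40], [0, 0, 0]], [[0, 0, 0], [0, 0, 0]], [[0, 0, 0], [0, 0, 0]]]}}

```text
time_s: 55.0
tool_pos: [0.5095, 0.2366, 0.285]
tool_rot: [-90.1, -0.3, 26.8]
force: [0.1, 0.2, 0.9]
grip_width: 0.0005
```

```bash
python3 - <<'E'
from sw import *
o=env.get_obs(); print(o['tool_pos'],o['tool_rot'],o['force'],o['time_s'])
cm=cam('wrist');im=env.read_camera('wrist');save(im,'w28.png')
for d in env.outline_of('wrist','switch_tip')[:2]: print(d['p'],d['xy'],(px2w(cm,d['xy'],.122)[0,:2]-ORI)@np.c_[DX,DY])
save(env.read_camera('side')[100:230,200:340],'s28.png',5)
im=env.read_camera('top'); save(im[140:280,120:290],'t28.png',4.5)
E
```

```text
ball dryer xy 0.122 -0.02790571581772167 0.13062880576675404
ball dryer xy 0.126 -0.028127463290075858 0.130270660035807
ball dryer xy 0.13 -0.028349210762430105 0.12991251430486
[0.50952278 0.23662741 0.28495651] [-90.0879506   -0.27547623  26.8257223 ] [0.05212193 0.19513098 0.90962791] 55.0
0.62 [349.3, 59.8] [0.03042402 0.12761663]
0.28 [303.3, 220.8] [-0.00799783 -0.04148391]
```

View pics/w28.png

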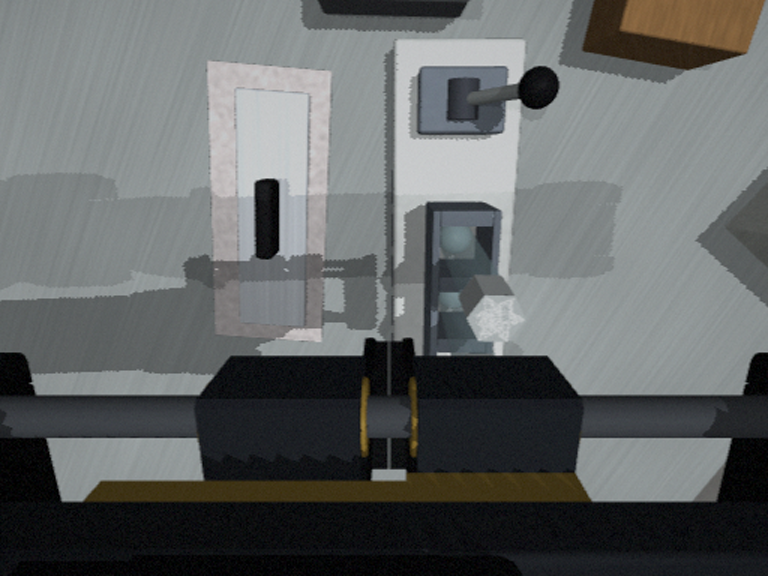

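View pics/s28.png

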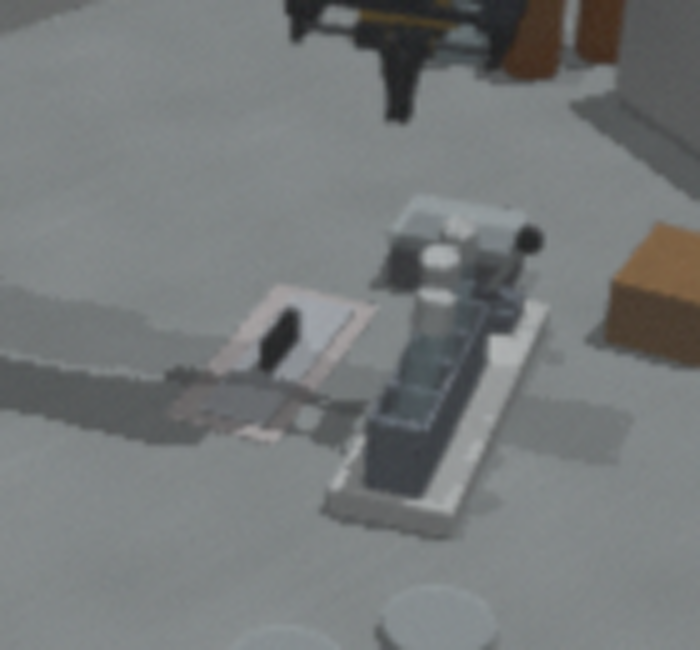

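View pics/t28.png

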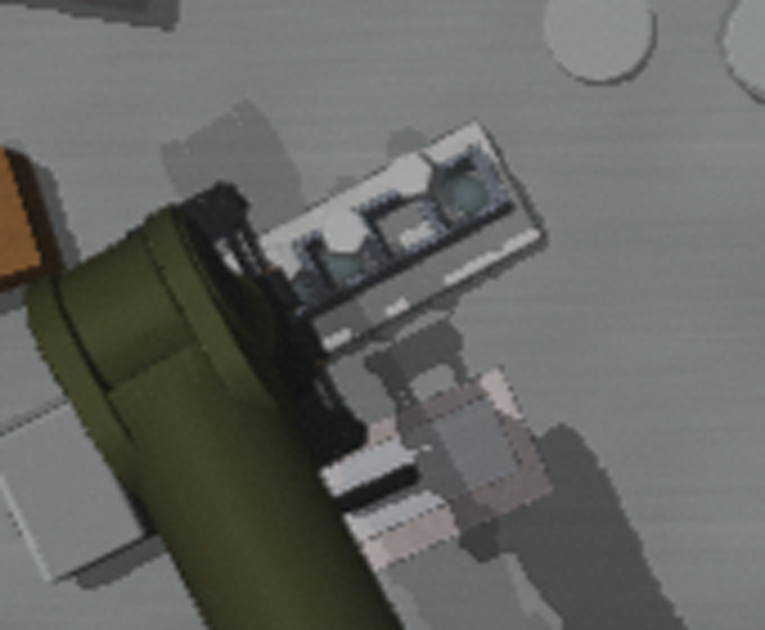

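Request:
{"method": "carry_out", "body": {"targets": [[[0, -30, -25], [0, 0, 0]], [[0, -30, -35], [0, 0, 0]], [[0, -20, -35], [0, 0, 0]], [[0, 0, -35], [0, 0, 0]], [[0, 0, -30], [0, 0, 0]], [[0, 0, 0], [0, 0, 0]], [[0, 0, 0], [0, 0, 0]], [[0, 0, 0], [0, 0, 0]]]}}

```text
time_s: 56.0
tool_pos: [0.5806, 0.0973, 0.3646]
tool_rot: [-90.0, -0.2, 27.2]
force: [-0.3, 0.4, -0.3]
grip_width: 0.0002
```

```bash
python3 - <<'E'
from sw import *
o=env.get_obs(); print(o['tool_pos'],o['tool_rot'],o['force'],o['time_s'])
cm=cam('wrist');im=env.read_camera('wrist');save(im,'w29.png'); save(im[0:230,100:420],'w29c.png',2.5)
for d in env.outline_of('wrist','tube0'): print(round(d['p'],2),d['xy'],np.array(d['mask']).sum())
# where would bottoms on the floor project
for y in (-140,-36,16):
    c=cell(y); print(y,np.round(w2px(cm,[[*c,.03]])*1.5,0),np.round(w2px(cm,[[*c,.2]])*1.5,0))
for n,z in (('switch_tip',.122),('mat',.003),('cover',.009)):
    for d in env.outline_of('wrist',n)[:1]: print(n,d['p'],d['xy'],(px2w(cm,d['xy'],z)[0,:2]-ORI)@np.c_[DX,DY])
E
```

```text
ball dryer xy 0.122 -0.02790571581772167 0.13062880576675404
ball dryer xy 0.126 -0.028127463290075858 0.130270660035807
ball dryer xy 0.13 -0.028349210762430105 0.12991251430486
[0.58058971 0.09725119 0.36460904] [-90.03287554  -0.15867354  27.1694484 ] [-0.28014691  0.43362553 -0.26674022] 56.0
0.92 [59.4, 319.4] 536
0.76 [315.0, 151.2] 1209
0.74 [313.5, 36.0] 1397
0.67 [310.1, 85.2] 1205
-140 [[442. 223.]] [[469. 257.]]
-36 [[446. 121.]] [[477. 103.]]
16 [[448.  65.]] [[482.  14.]]
switch_tip 0.15 [165.1, 65.3] [-0.17376453 -0.02531884]
mat 0.56 [164.2, 65.1] [-0.20874309 -0.01198248]
cover 0.88 [186.9, 50.7] [-0.170174    0.00823593]
```

View pics/w29c.png

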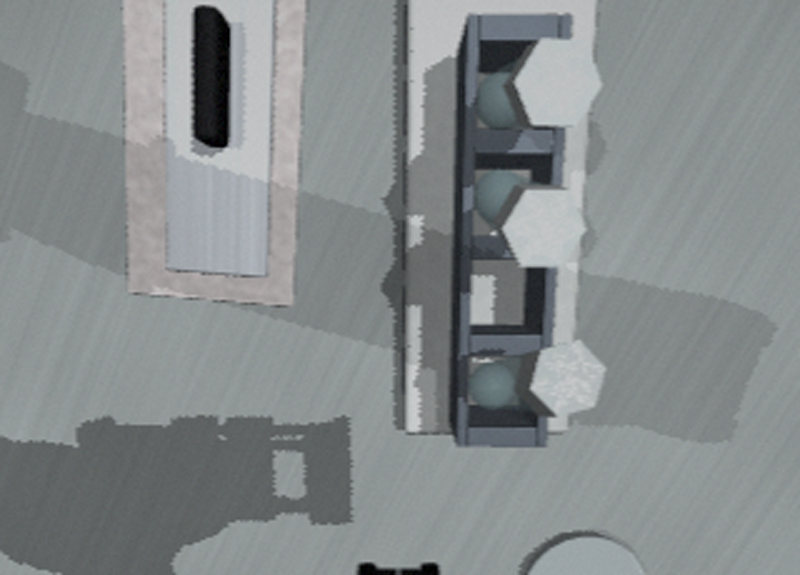

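```bash
python3 -c "
from cell import env
print(env.sign_off())"
```

```text
the job is handed in; nothing more can be done
None
```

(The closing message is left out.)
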